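# Rack the washed oven trays and let the fan down to dry them

### The job

Put the washed oven trays in the drying rack: slide one tray fully home on each pair of rails, filling the rack from the lowest pair up and leaving no pair empty in between. Let the desk fan down by one hole with the spring catch on its column, so that the catch springs out in the next hole, and only when the trays are in and the fan is down switch the fan on at the toggle on its base. Leave everything else where it stands.

Things in the scene. Friction and masses are not known exactly. Their poses are not given: they have to be found in the camera images.
- tray_a: washed aluminium oven tray, 160 mm long (its x) x 120 mm wide (its y) x 28 mm high, 220 g; origin at the centre of its underside. Both long sides (centred at y = +-56 mm, along x) are upright folded hems 8 mm thick and 28 mm high, to be pinched from above at mid-length; short end walls 22 mm high; floor 3 mm. Trays a to d are alike, either way round; three or four are present
- tray_b: washed aluminium oven tray, 160 mm long (its x) x 120 mm wide (its y) x 28 mm high, 220 g; origin at the centre of its underside. Both long sides (centred at y = +-56 mm, along x) are upright folded hems 8 mm thick and 28 mm high, to be pinched from above at mid-length; short end walls 22 mm high; floor 3 mm. Trays a to d are alike, either way round; three or four are present
- tray_c: washed aluminium oven tray, 160 mm long (its x) x 120 mm wide (its y) x 28 mm high, 220 g; origin at the centre of its underside. Both long sides (centred at y = +-56 mm, along x) are upright folded hems 8 mm thick and 28 mm high, to be pinched from above at mid-length; short end walls 22 mm high; floor 3 mm. Trays a to d are alike, either way round; three or four are present
- tray_d: washed aluminium oven tray, 160 mm long (its x) x 120 mm wide (its y) x 28 mm high, 220 g; origin at the centre of its underside. Both long sides (centred at y = +-56 mm, along x) are upright folded hems 8 mm thick and 28 mm high, to be pinched from above at mid-length; short end walls 22 mm high; floor 3 mm. Trays a to d are alike, either way round; three or four are present
- rack: fixed steel drying rack, 196 mm wide (x), 262 mm high; origin on the table. Mouth at its -y side: trays go in along its +y, a long side first, up to the stop bar at the back. Four pairs of rails, tops at z = 50, 110, 170, 230 mm, each 22 mm wide with a 14 mm outer flange, 4 mm play each side of a tray; open rail ends at y = -45 mm. Posts at x = +-92, y = -36 and 60 mm; open in front and above
- rail_1 (a point): where a tray's origin lies when fully home on rail pair 1 (counted from the bottom): midway between the rails, at their tops, 50 mm above the table; axes as the rack's. A tray fully home stands out 15 mm in front of the rails, its front hem centred 56 mm to -y of this point
- rail_2 (a point): where a tray's origin lies when fully home on rail pair 2 (counted from the bottom): midway between the rails, at their tops, 110 mm above the table; axes as the rack's. A tray fully home stands out 15 mm in front of the rails, its front hem centred 56 mm to -y of this point
- rail_3 (a point): where a tray's origin lies when fully home on rail pair 3 (counted from the bottom): midway between the rails, at their tops, 170 mm above the table; axes as the rack's. A tray fully home stands out 15 mm in front of the rails, its front hem centred 56 mm to -y of this point
- rail_4 (a point): where a tray's origin lies when fully home on rail pair 4 (counted from the bottom): midway between the rails, at their tops, 230 mm above the table; axes as the rack's. A tray fully home stands out 15 mm in front of the rails, its front hem centred 56 mm to -y of this point
- fan_stand: fixed white desk fan; origin on the table, on its column's axis. Base plate 22 mm thick, x -130 to 70, y -80 to 80 mm. Outer tube 40 mm across up to z = 167 mm; the inner tube, 28 mm across, carries the head: a cage 140 mm across, 45 mm thick, facing +y, centre at z = 340 mm at the upper setting, motor reaching back to y = -70 mm. The catch is on the column's +y side
- fan_head (a joint): how far the inner tube with the fan head is let down (m): 0 at the upper hole, where it starts, 0.045 at the next, 0.090 at the lowest. With the catch pressed in it sinks by its own weight, 20 to 40 mm/s, and the catch springs out by itself at the next hole: one press, then take the finger away, makes one hole. It does not move while the catch is out in a hole
- fan_catch (a joint): how far the spring catch is pressed in (m): 0 when out in a hole; free of the hole from about 0.004; at most 0.008. 3 N starts it, 5 to 8 N frees it. Between holes it reads about 0.004
- fan_catch_tip (a point): tip of the spring catch, a steel pin 14 mm across standing 10 mm out of the outer tube on the fan's +y side (below the cage's front), 30 mm from the column's axis; press it level, along the fan's -y. It moves with the inner tube: 129 mm above the table at the upper hole, 84 mm at the next. A gripper tilted about 45 degrees, coming from the +y side, has most room
- fan_switch (a joint): the fan's toggle switch (rad): 0 off, leaning to the fan's -x; 1.0 on, leaning to +x; on from 0.7. It stays where it is left; 2 to 3 N move it
- fan_switch_tip (a point): centre of the black ball, 26 mm across, on the end of the toggle, 34 mm above its hinge; the hinge lies along the fan's y, 28 mm above the table, at the fan's x = -88, y = 45 mm. Push the ball along the fan's +x: it travels 33 mm
- bowl: bystander, to be left alone: steel mixing bowl, 104 mm across and 45 mm high; origin under its centre
- soap: bystander, to be left alone: clear soap bottle, 56 mm across and 150 mm high; origin under its centre
- jar: bystander, to be left alone: squat glass jar, 68 mm across and 85 mm high; origin under its centre
- cups: bystander, to be left alone: stack of four white dessert cups, 74 mm across and 73 mm high; origin under its centre
- mug: bystander, to be left alone: white mug, 72 mm across, 70 mm high; origin under its centre
- scraper: bystander, to be left alone: white dough scraper, a flat plate 110 x 60 x 10 mm; origin under its centre

How it is judged (in metres and radians):
On the way, in this order (a step that is already met when the one before it is completed fails the run):
1. every tray is fully home in the rack, lowest rail pairs first, and the fan is down one hole with its catch out ((distance between tray_a and rail_1 below 0.012 m or distance between tray_a and rail_2 below 0.012 m or distance between tray_a and rail_3 below 0.012 m or distance between tray_a and rail_4 below 0.012 m) and (distance between tray_b and rail_1 below 0.012 m or distance between tray_b and rail_2 below 0.012 m or distance between tray_b and rail_3 below 0.012 m or distance between tray_b and rail_4 below 0.012 m) and (distance between tray_c and rail_1 below 0.012 m or distance between tray_c and rail_2 below 0.012 m or distance between tray_c and rail_3 below 0.012 m or distance between tray_c and rail_4 below 0.012 m) and (distance between tray_d and rail_1 below 0.012 m or distance between tray_d and rail_2 below 0.012 m or distance between tray_d and rail_3 below 0.012 m or distance between tray_d and rail_4 below 0.012 m) and distance between any of tray_a, tray_b, tray_c, tray_d and rail_1 below 0.012 m and distance between any of tray_a, tray_b, tray_c, tray_d and rail_2 below 0.012 m and distance between any of tray_a, tray_b, tray_c, tray_d and rail_3 below 0.012 m and linear speed of each of tray_a, tray_b, tray_c, tray_d below 0.02 m/s and value of joint fan_head between 0.041 and 0.049 m and value of joint fan_catch below 0.0025 m), for 0.2 s.
2. then the fan is switched on (value of joint fan_switch above 0.7 rad), for 0.2 s.
At the end, for the whole second after the job is handed in: Each tray present rests, still, fully home on its own pair of rails, its origin within 12 mm of that pair's home point; the trays fill the lowest pairs, none left empty in between; the fan head is down one hole (joint 0.041 to 0.049) with its catch out (below 0.0025); the switch is on (above 0.7) (all of step 1 and value of joint fan_switch above 0.7 rad); the robot touches nothing.
It fails at once if a bystander was moved more than 60 mm (distance of any of bowl, soap, jar, cups, mug, scraper from where it was at the start of the episode above 0.06 m).
Of tray_a, tray_b, tray_c, tray_d only 3 to 4 are there at a start; the rules pass over those that are not, and their reading is None.
At some moment in a run one of tray_a, tray_b, tray_c, tray_d may be knocked a few centimetres aside while the robot is not near it.
It also fails if it takes over 210 s, if anything falls off the work surface, if the arm or the gripper's body presses on something with over 40 N, if the wrist force passes 120 N, or if a joint passes its speed limit or range.

### The arm

A 6-joint arm with a two-finger parallel gripper is mounted at the origin on the work surface. World frame = base frame: x ahead of the robot, y to its left, z up, the work surface at z = 0. Lengths are in m, angles in degrees, forces in N, time in s.
With the tool pointing down it reaches from about 0.35 to 0.975 m from the base axis. Payload 17.4 kg.
Tool frame: the origin (TCP) lies midway between the tips of the shut fingers; the grasp point (between the pads) lies 19 mm behind it; z points along the fingers, y is the direction in which the jaws open and shut (so a half turn about z gives the same grasp; the last joint's range is limited). The gripper opens to 85 mm and grips with 20 to 120 N. Pads are 22 mm wide; open, the fingers measure 114 mm over their backs; the gripper's body (76 mm by 85 mm) begins 54 mm behind the grasp point. The pads swing forward as they close: fully open they stand 13 mm farther back than shut.
Start: joints at [70.141, 6.646, 82.598, -0, 90.757, -2.166], TCP at [0.205, 0.643, 0.231] pointing down, gripper open.
Joint ranges: [-162.19, 162.19], [-47.58, 125.68], [4.15, 143.07], [-65.23, 245.23], [0.69, 171.88], [-170.13, 170.13]. Speed limits (degrees/s): [108.29, 108.29, 127.2, 180, 180, 180].

### API

Orientations are given as a 3x3 rotation matrix whose columns are the frame's x, y, z axes.
In Python, from rig import manip, vision, finder gives the robot as it stands.
- The arm moves only by the shell command python3 -m creep 'ROWS'. ROWS is JSON, a list of rows, each a list of 3 entries, a list of its own where there are three numbers: the shift along the tool's x, y, z in m, then the turn, a rotation vector about the tool's x, y, z in rad, then the opening, from 0 (shut) to 1 (fully open). A call has 1 to 8 rows; each row shifts and turns the pose as measured when the row begins, along the tool's axes as they then stand; what a row does not reach is not made up. A row lasts 1/10 s, in which the tool goes at most 50 mm and 8.59 degrees, less where a joint would pass 70% of its speed; a pose out of reach is approached as far as the arm can. A call is refused whole if a number of a shift passes 0.05 or a number of a turn 0.15, either way. A call with a gripper value outside its range is refused whole. The fingers move at their own pace and stop on an object; the grip force is fixed at half the most. Time passes only in rows, so rows that do not move let the fingers close. It gives the time, the measured TCP pose, the force and the opening at its end, in the units of the state.
- manip.get_state(): the state, without advancing time (a new reading comes with each control period).
- vision.grab_frame(name): name is "side" or "top" or "wrist"; returns a dict with "color" (384x512x3 uint8, red, green, blue), "fx", "fy", "cx", "cy" (pixels), "k1" (the pictures are not rectified: a ray, as slopes to the right and down, at radius r is drawn at 1 + k1 r^2 times it, then the intrinsics apply), "origin" and "orientation" of the camera in the world; the wrist camera has in their place "hand_eye" (4x4, takes a point from camera to tool coordinates, whose origin is the TCP and whose axes are the flange's). Camera axes: x right, y up, looking along -z (the intrinsics and any distortion apply to the point x, -y, -z); pixel columns grow to the right and rows downward; lengths in m; the calibration is good to about 2 mm. A picture is of the moment at which its call begins: read the wrist's pose just before it. There is no depth.
- manip.close_job(): hands the job in, once; it reports no verdict.
Trained networks look in a picture, given as the dict that the camera call returned (one of the last four; its "shot" number tells which), for a name from the list of things; names that differ only in an ending like _2 or _b are one class to them, and where a whole thing is asked for, a point or a joint stands for the part that bears it (a point fixed in the world has none). Each returns a list of dicts, best first, with "p" (0 to 1); they miss things now and then, are a little off and sometimes report something else, mostly with a low value. They report only what shows in the picture. A call takes as long as a camera call.
- finder.silhouettes(picture, target): "region" (384x512 bool, what is visible of it) and "at" ([column, row] in pixels, amid what is visible of it).
The state is a dict: "time_s": time; "qpos": joint angles; "joint_velocities": joint speeds; "joint_torque": joint torques, N m; "tcp_pos": TCP position; "eef_rot": TCP orientation; "force": force on the tool from outside, world axes, zero at the start; "wrist_torque": the same for the moment, N m; "width": finger opening in m.
Only numpy, scipy, OpenCV 4.12 (cv2) and the standard library are available. Lean on these libraries where they do the work, as an engineer would, in place of code of your own. Each camera call takes 0.05 s, during which the arm holds its last target.

## Working session

There is one attempt and no reset: what is moved stays moved. The work goes in short steps, Python scripts to look and compute and a shell command to move; the robot and the scene stay as the last step left them, time stands still between calls to the robot, and variables do not carry over. Pictures are saved under pics/ and viewed, and the job is handed in when it is done.

I'll start by looking at the scene.

```bash
ls; mkdir -p pics; python3 - <<'E'
from rig import manip, vision, finder
import cv2
s=manip.get_state(); print({k:(s[k]) for k in s})
for n in ("side","top","wrist"):
    f=vision.grab_frame(n); print(n,{k:f[k] for k in f if k!="color"})
    cv2.imwrite(f"pics/{n}0.png",f["color"][:,:,::-1])
E
```

```text
pics
{'time_s': 0.0, 'qpos': array([ 7.01423376e+01,  6.67433395e+00,  8.26384894e+01,  4.29913566e-04,
        9.07557188e+01, -2.16637978e+00]), 'joint_velocities': array([-0.05346252,  0.09939545, -0.07240341,  0.03938856, -0.09211947,
       -0.05381085]), 'joint_torque': array([-1.90747145e-03, -7.32014608e+01, -6.32471251e+01, -1.30924823e-04,
        6.49339097e-03,  7.69277847e-06]), 'tcp_pos': array([0.20506834, 0.64288165, 0.23052998]), 'eef_rot': array([[-9.52707746e-01,  3.03887775e-01, -4.13417066e-04],
       [ 3.03888052e-01,  9.52707086e-01, -1.12260675e-03],
       [ 5.27189010e-05, -1.19514865e-03, -9.99999284e-01]]), 'force': array([0.60247989, 0.75179888, 0.35139503]), 'wrist_torque': array([0.00347246, 0.00308903, 0.04440503]), 'width': 0.08543421413389751}
side {'fx': 440.45738855669003, 'fy': 440.45738855669003, 'cx': 255.42547147034162, 'cy': 189.07302726524418, 'k1': -0.07696776973731222, 'origin': array([-0.3570052 , -0.93518726,  0.98054969]), 'orientation': array([[ 0.72245033,  0.34545318, -0.59893875],
       [-0.69097769,  0.39180157, -0.60748775],
    
[... 222 characters left out ...]
0.00229108, 1.37587539]), 'orientation': array([[ 0.00239387,  0.99116551, -0.13260922],
       [-0.99976169,  0.00524966,  0.02118993],
       [ 0.02169888,  0.13252689,  0.99094187]]), 'shot': 2}
wrist {'fx': 273.14474002284413, 'fy': 273.14474002284413, 'cx': 254.4618640716624, 'cy': 190.25804297994154, 'k1': -0.02309771908426621, 'hand_eye': array([[-2.86845965e-04,  9.46058793e-01,  3.23994873e-01,
         8.41472014e-02],
       [ 9.99999827e-01,  4.37550716e-04, -3.92298759e-04,
         7.14159306e-04],
       [-5.12901879e-04,  3.23994705e-01, -9.46058755e-01,
        -1.43462092e-01],
       [ 0.00000000e+00,  0.00000000e+00,  0.00000000e+00,
         1.00000000e+00]]), 'shot': 3}
```

View pics/side0.png

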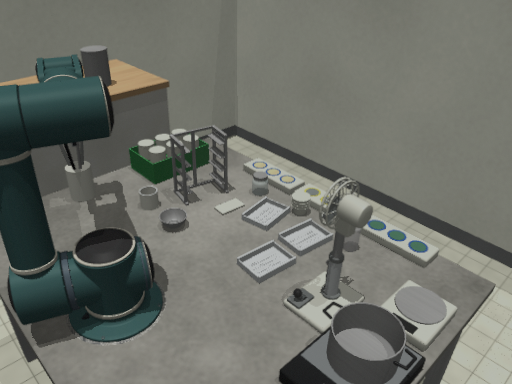

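View pics/top0.png

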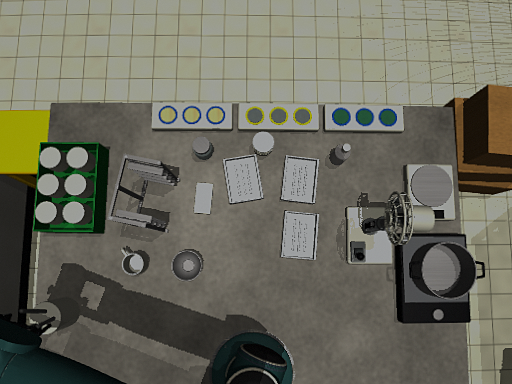

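View pics/wrist0.png

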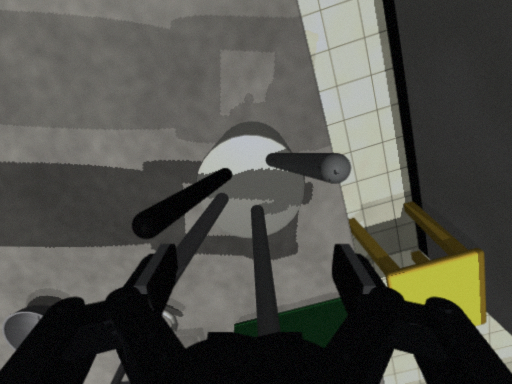

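```bash
cat > h.py <<'E'
import numpy as np, cv2
from rig import manip, vision, finder
from scipy.optimize import least_squares
def cam(f, st=None):
    if "origin" in f: return np.array(f["origin"]), np.array(f["orientation"])
    H=np.array(f["hand_eye"]); R=np.array(st["eef_rot"]); p=np.array(st["tcp_pos"])
    return p+R@H[:3,3], R@H[:3,:3]
def project(f,P,st=None):
    o,R=cam(f,st); q=(np.atleast_2d(P)-o)@R
    x=q[:,0]/-q[:,2]; y=-q[:,1]/-q[:,2]; r2=x*x+y*y; k=1+f["k1"]*r2
    return np.c_[f["cx"]+f["fx"]*x*k, f["cy"]+f["fy"]*y*k]
def ray(f,uv,st=None):
    o,R=cam(f,st); uv=np.atleast_2d(uv).astype(float)
    xd=(uv[:,0]-f["cx"])/f["fx"]; yd=(uv[:,1]-f["cy"])/f["fy"]; x,y=xd.copy(),yd.copy()
    for _ in range(20):
        k=1+f["k1"]*(x*x+y*y); x,y=xd/k,yd/k
    d=np.c_[x,-y,-np.ones(len(x))]@R.T
    return o,d/np.linalg.norm(d,axis=1,keepdims=True)
def onz(f,uv,z,st=None):
    o,d=ray(f,uv,st); return o+d*((z-o[2])/d[:,2])[:,None]
def grab(n):
    st=manip.get_state(); f=vision.grab_frame(n); return f,st
def save(f,name,scale=1,pts=None,crop=None):
    im=f["color"][:,:,::-1].copy()
    if crop: c=crop; im=im[c[1]:c[3],c[0]:c[2]]
    else: c=(0,0)
    im=cv2.resize(im,None,fx=scale,fy=scale,interpolation=cv2.INTER_CUBIC)
    if pts is not None:
        for p in pts:
            q=((np.array(p)-[c[0],c[1]]+.5)*scale).astype(int); cv2.circle(im,tuple(int(v) for v in q),2,(0,0,255),-1)
    cv2.imwrite("pics/"+name,im)
def hull(m):
    c,_=cv2.findContours(m.astype(np.uint8),cv2.RETR_EXTERNAL,cv2.CHAIN_APPROX_NONE)
    return max(c,key=cv2.contourArea)
def traycorners(x,y,yaw,z,zz=(0,28)):
    c,s=np.cos(yaw),np.sin(yaw); out=[]
    for h in zz:
        for a,b in((80,60),(80,-60),(-80,-60),(-80,60)):
            out.append([x+(c*a-s*b)/1e3,y+(s*a+c*b)/1e3,z+h/1e3])
    return np.array(out)
def fittray(f,m,st=None,z=0.,yaw0=0.):
    """fit x,y,yaw of a flat tray at height z to silhouette by IoU-like soft mask"""
    ys,xs=np.nonzero(m); c=onz(f,[[xs.mean(),ys.mean()]],z+.014,st)[0]
    S=4
    def rend(p):
        uv=project(f,traycorners(p[0],p[1],p[2],z),st)
        im=np.zeros((384*1,512*1),np.uint8)
        h=cv2.convexHull(uv.astype(np.float32))
        cv2.fillPoly(im,[np.round(h*256).astype(np.int32)],255,cv2.LINE_AA,8)
        return im/255.
    mm=m.astype(float)
    from scipy.optimize import minimize
    best=None
    for y0 in (yaw0-.25,yaw0,yaw0+.25):
        r=minimize(lambda p:np.abs(rend(p)-mm).sum(),[c[0],c[1],y0],method="Nelder-Mead",options=dict(initial_simplex=[[c[0],c[1],y0],[c[0]+.02,c[1],y0],[c[0],c[1]+.02,y0],[c[0],c[1],y0+.2]],xatol=1e-4,fatol=.1))
        if best is None or r.fun<best.fun: best=r
    return best.x,best.fun/mm.sum()
E
python3 - <<'E'
from h import *
f,st=grab("top"); g,_=grab("side")
for t in ("tray_a","rack","fan_stand","fan_catch_tip","fan_switch_tip","fan_head","bowl","soap","jar","cups","mug","scraper"):
    for nm,F in(("top",f),("side",g)):
        for d in finder.silhouettes(F,t)[:5]:
            m=d["region"]; print(t,nm,round(d["p"],2),np.round(d["at"]),m.sum(),np.round(onz(F,[d["at"]],0.02)[0],3), end=" ")
            if t=="tray_a" and d["p"]>.4: print(fittray(F,m),end="")
            print()
E
```

```text
tray_a top 0.63 [296. 234.] 1617 [ 0.469 -0.148  0.02 ] (array([ 0.46531494, -0.16107761, -0.10405736]), np.float64(0.08159870008609504))
tray_a top 0.62 [298. 180.] 1602 [ 0.66 -0.16  0.02] (array([ 0.66158587, -0.16250766, -0.11112058]), np.float64(0.055903160265354586))
tray_a top 0.6 [242. 177.] 1591 [0.667 0.037 0.02 ] (array([0.66337919, 0.03757535, 0.17298724]), np.float64(0.06171232792299824))
tray_a side 0.94 [266. 216.] 995 [0.637 0.014 0.02 ] (array([0.65624058, 0.03258583, 0.2105397 ]), np.float64(0.09252931323283083))
tray_a side 0.68 [268. 263.] 1457 [ 0.454 -0.179  0.02 ] (array([ 0.46590706, -0.16034706, -0.03750783]), np.float64(0.09307063937448692))
tray_a side 0.57 [309. 238.] 1177 [ 0.661 -0.183  0.02 ] (array([ 0.66360538, -0.16378168, -0.07882311]), np.float64(0.10802139037433153))
tray_a side 0.41 [231. 208.] 282 [0.576 0.143 0.02 ] (array([0.61912449, 0.19744713, 0.84333025]), np.float64(2.1667361980253093))
tray_a side 0.29 [297. 292.] 61 [ 0.425 -0.335  0.02 ] 
rack top 0.89 [143. 183.] 1950 [0.645 0.385 0.02 ] 
rack side 0.64 [195. 165.] 1810 [0.684 0.516 0
[... 998 characters left out ...]
 0.02 ] 
soap side 0.67 [353. 238.] 233 [ 0.774 -0.291  0.02 ] 
soap side 0.17 [305. 239.] 1162 [ 0.642 -0.181  0.02 ] 
jar top 0.6 [199. 146.] 411 [0.78  0.192 0.02 ] 
jar side 0.76 [261. 185.] 354 [0.784 0.192 0.02 ] 
cups top 0.6 [263. 143.] 426 [ 0.792 -0.035  0.02 ] 
cups top 0.36 [404. 218.] 1781 [ 0.527 -0.531  0.02 ] 
cups side 0.81 [299. 200.] 369 [0.82  0.005 0.02 ] 
mug top 0.79 [135. 264.] 565 [0.365 0.401 0.02 ] 
mug top 0.65 [295. 236.] 1577 [ 0.463 -0.145  0.02 ] 
mug side 0.61 [149. 195.] 412 [0.387 0.435 0.02 ] 
scraper top 0.56 [202. 194.] 589 [0.607 0.177 0.02 ] 
scraper top 0.43 [382. 227.] 4211 [ 0.493 -0.45   0.02 ] 
scraper side 0.58 [231. 209.] 257 [0.574 0.139 0.02 ]
```

```bash
python3 - <<'E'
from h import *
f,st=grab("top"); g,_=grab("side")
save(f,"top_rack.png",6,crop=(95,140,205,245)); save(g,"side_rack.png",6,crop=(150,115,250,215))
save(f,"top_fan.png",5,crop=(330,180,450,280)); save(g,"side_fan.png",4,crop=(270,170,400,340))
E
```

```text
(no output)
```

View pics/top_rack.png

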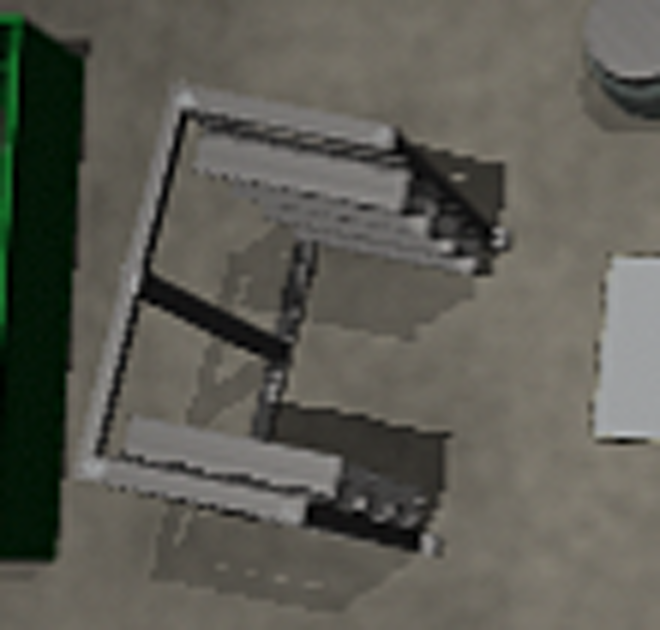

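View pics/side_rack.png

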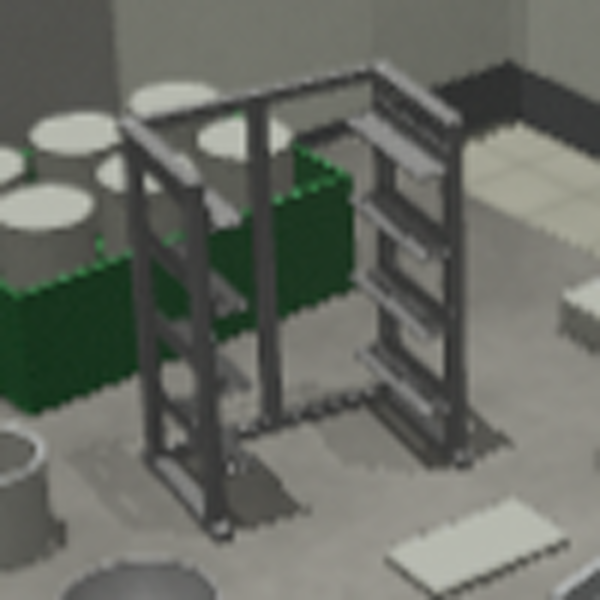

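View pics/top_fan.png

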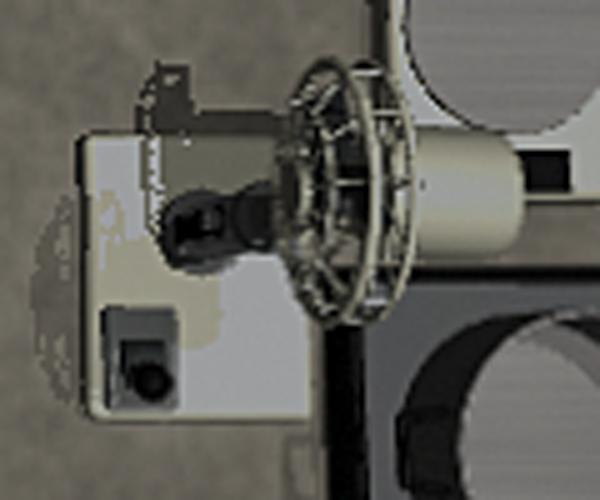

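View pics/side_fan.png

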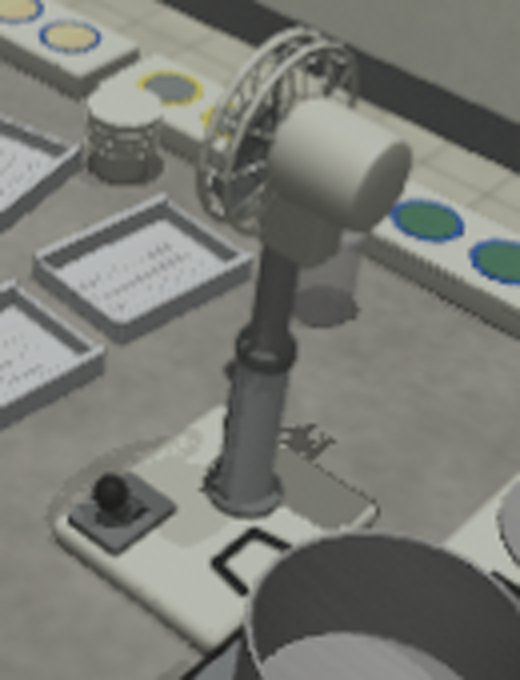

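```bash
cat >> h.py <<'E'
def tf(p,P):
    P=np.atleast_2d(P); c,s=np.cos(p[2]),np.sin(p[2])
    return np.c_[p[0]+c*P[:,0]-s*P[:,1],p[1]+s*P[:,0]+c*P[:,1],P[:,2]]
def overlay(f,name,p,segs,scale,crop,st=None,col=(0,0,255)):
    im=f["color"][:,:,::-1].copy(); c=crop; im=im[c[1]:c[3],c[0]:c[2]]
    im=cv2.resize(im,None,fx=scale,fy=scale,interpolation=cv2.INTER_CUBIC)
    for a,b in segs:
        L=np.array(a)+np.linspace(0,1,12)[:,None]*(np.array(b)-np.array(a))
        uv=((project(f,tf(p,L/1e3),st)-[c[0],c[1]]+.5)*scale).astype(np.int32)
        cv2.polylines(im,[uv.reshape(-1,1,2)],False,col,1)
    cv2.imwrite("pics/"+name,im)
def racksegs():
    S=[]
    for sx in(-1,1):
        for z in(50,110,170,230):
            S.append(((sx*62,-45,z),(sx*62,60,z))); S.append(((sx*84,-45,z),(sx*84,60,z))); S.append(((sx*62,-45,z),(sx*84,-45,z)))
        for y in(-36,60): S.append(((sx*92,y,0),(sx*92,y,262)))
        S.append(((sx*92,-36,262),(sx*92,60,262)))
    S.append(((-92,60,262),(92,60,262))); return S
E
python3 - <<'E'
from h import *
f,st=grab("top"); g,_=grab("side")
M=np.array([(92,60,262),(-92,60,262),(92,-36,262),(-92,-36,262),(92,-36,0),(-92,-36,0)])/1e3
T=np.array([(125.5,156.7),(110.3,218),(160.5,162.5),(145,225.3),(178.3,180.3),(166.5,230.8)])
S=np.array([(213,126.3),(171.7,135.3),(225.8,134.9),(182.5,145.6),(227.2,191.3),(187,203.3)])
def res(p): 
    P=tf(p,M); return np.r_[(project(f,P)-T).ravel(),(project(g,P)-S).ravel()]
r=least_squares(res,[.6,.4,-.2],loss="soft_l1"); print(r.x,np.round(r.fun.reshape(-1,2),1))
overlay(f,"o_top.png",r.x,racksegs(),6,(95,140,205,245)); overlay(g,"o_side.png",r.x,racksegs(),6,(150,115,250,215))
E
```

```text
[ 0.57744153  0.32451062 -0.19100222] [[ 2.1 -0.1]
 [ 2.   0.5]
 [-0.8  0.3]
 [ 0.  -0.2]
 [-1.5 -0.7]
 [-1.2 -0.5]
 [ 1.   0. ]
 [ 0.3  0.5]
 [-0.2 -0. ]
 [-0.1 -0.4]
 [-0.9  0.5]
 [-0.6  0.8]]
```

View pics/o_top.png

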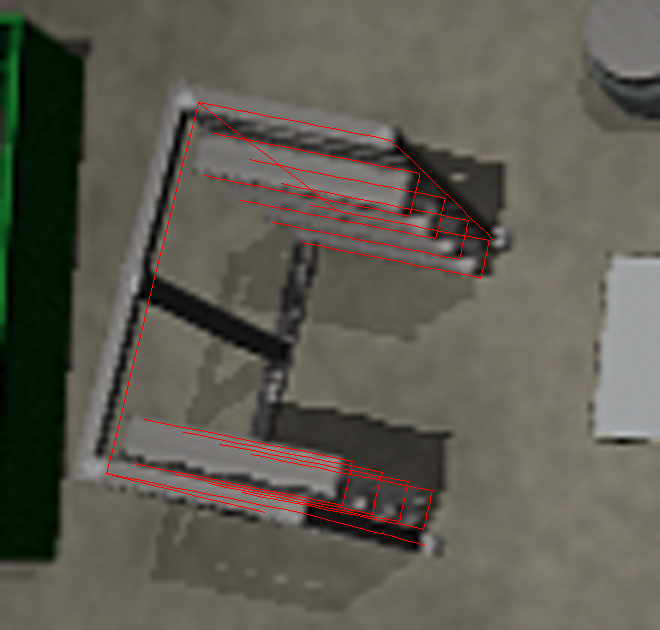

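View pics/o_side.png

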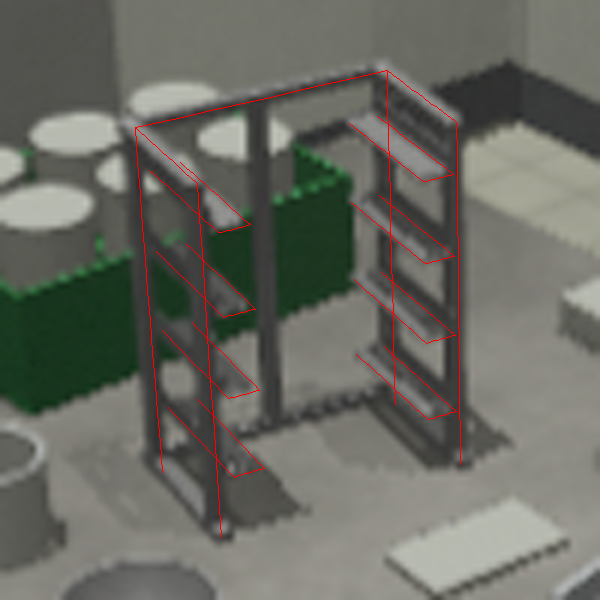

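```bash
cat >> h.py <<'E'
from scipy.spatial.transform import Rotation as Ro
def Rdown(yaw,tilt=0.):
    """tool x=-(cos,sin) yaw dir, tool y = left of yaw, z down; tilt deg>0: rotates about yaw-x axis so that tool z leans toward -y' (approach from +y')"""
    c,s=np.cos(yaw),np.sin(yaw)
    R=np.array([[-c,-s,0],[-s,c,0],[0,0,-1.]])
    ax=np.array([c,s,0]); return Ro.from_rotvec(ax*-np.radians(tilt)).as_matrix()@R
def plan(pos,R=None,n=1,st=None):
    st=st or manip.get_state(); p=np.array(st["tcp_pos"]); R0=np.array(st["eef_rot"])
    if R is None: R=R0
    rv=Ro.from_matrix(R0.T@R).as_rotvec(); d=np.array(pos)-p
    print("t",round(st["time_s"],2),"at",np.round(p,4),"F",np.round(st["force"],1),"w",round(st["width"],4),"q",np.round(st["qpos"],0),"totrot",np.round(rv,3),"dist",round(np.linalg.norm(d),4))
    for i in range(n):
        Ri=R0@Ro.from_rotvec(rv*i/n).as_matrix()
        print("  row",np.round(Ri.T@d/n,4),np.round(rv/n,3))
E
python3 - <<'E'
from h import *
plan([.5,.28,.42],Rdown(-.19),12)
E
```

```text
t 1.65 at [0.2052 0.6431 0.2313] F [-0.8 -1.2 -0.4] w 0.0852 q [70.  7. 83. -0. 91. -2.] totrot [-0.     0.    -0.119] dist 0.5043
  row [-0.0326 -0.0214 -0.0157] [-0.    0.   -0.01]
  row [-0.0324 -0.0217 -0.0157] [-0.    0.   -0.01]
  row [-0.0322 -0.022  -0.0157] [-0.    0.   -0.01]
  row [-0.032  -0.0223 -0.0157] [-0.    0.   -0.01]
  row [-0.0317 -0.0226 -0.0157] [-0.    0.   -0.01]
  row [-0.0315 -0.0229 -0.0157] [-0.    0.   -0.01]
  row [-0.0313 -0.0233 -0.0157] [-0.    0.   -0.01]
  row [-0.031  -0.0236 -0.0157] [-0.    0.   -0.01]
  row [-0.0308 -0.0239 -0.0157] [-0.    0.   -0.01]
  row [-0.0306 -0.0242 -0.0157] [-0.    0.   -0.01]
  row [-0.0303 -0.0245 -0.0157] [-0.    0.   -0.01]
  row [-0.0301 -0.0248 -0.0157] [-0.    0.   -0.01]
```

```bash
python3 -m creep '[[[0,0,-0.045],[0,0,0],1],[[0,0,-0.045],[0,0,0],1],[[0,0,-0.045],[0,0,0],1],[[0,0,-0.045],[0,0,0],1],[[-0.04,-0.02,0],[0,0,-0.02],1],[[-0.04,-0.03,0],[0,0,-0.02],1],[[-0.04,-0.03,0],[0,0,-0.02],1],[[-0.04,-0.03,0],[0,0,-0.02],1]]'
python3 - <<'E'
from h import *
plan([.5,.28,.42],Rdown(-.19),8)
E
```

```text
time_s: 2.45
tcp_pos: [0.3283, 0.4933, 0.417]
eef_rot: [[-0.976, 0.217, -0.001], [0.217, 0.976, -0.002], [0.0, -0.002, -1.0]]
force: [0.7, 0.4, -0.0]
width: 0.0851
t 2.45 at [0.3283 0.4933 0.417 ] F [ 0.7  0.4 -0. ] w 0.0851 q [ 54.  -3.  75.  -0. 108. -24.] totrot [-0.002 -0.    -0.029] dist 0.2738
  row [-0.0267 -0.0214 -0.0003] [-0.    -0.    -0.004]
  row [-0.0267 -0.0215 -0.0003] [-0.    -0.    -0.004]
  row [-0.0266 -0.0216 -0.0003] [-0.    -0.    -0.004]
  row [-0.0265 -0.0217 -0.0003] [-0.    -0.    -0.004]
  row [-0.0264 -0.0217 -0.0004] [-0.    -0.    -0.004]
  row [-0.0263 -0.0218 -0.0004] [-0.    -0.    -0.004]
  row [-0.0263 -0.0219 -0.0004] [-0.    -0.    -0.004]
  row [-0.0262 -0.022  -0.0004] [-0.    -0.    -0.004]
```

```bash
python3 -m creep '[[[-0.032,-0.026,0],[0,0,-0.01],1],[[-0.032,-0.026,0],[0,0,-0.01],1],[[-0.032,-0.026,0],[0,0,-0.01],1],[[-0.032,-0.026,0],[0,0,0],1],[[-0.032,-0.026,0],[0,0,0],1],[[-0.032,-0.026,0],[0,0,0],1],[[-0.02,-0.02,0],[0,0,0],1],[[0,0,0],[0,0,0],1]]'
python3 - <<'E'
from h import *
plan([.5,.28,.42],Rdown(-.19),1)
f,st=grab("wrist")
p=[.578,.328,-.191]
overlay(f,"w1.png",p,racksegs(),1.5,(0,0,512,384),st)
save(f,"w1raw.png",1.5)
E
```

```text
time_s: 3.25
tcp_pos: [0.5096, 0.2646, 0.4188]
eef_rot: [[-0.982, 0.19, 0.002], [0.19, 0.982, -0.001], [-0.003, -0.001, -1.0]]
force: [-0.1, 0.7, -0.2]
width: 0.0854
t 3.25 at [0.5096 0.2646 0.4188] F [-0.1  0.7 -0.2] w 0.0854 q [ 25.  -5.  77.  -0. 108. -54.] totrot [-0.001  0.003 -0.001] dist 0.0182
  row [ 0.0124  0.0133 -0.0013] [-0.001  0.003 -0.001]
```

View pics/w1.png

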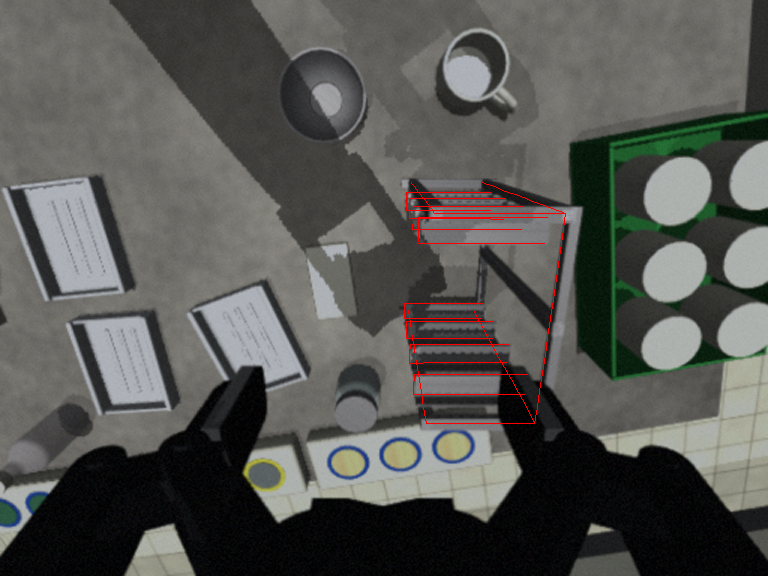

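```bash
python3 - <<'E'
from h import *
f,st=grab("wrist"); np.save("w1.npy",f["color"])
save(f,"w1z.png",5,crop=(255,110,395,290) if 0 else (255,110,400,230)); 
overlay(f,"w1zo.png",[.578,.328,-.191],racksegs(),5,(255,110,400,230),st)
save(f,"w1z2.png",5,crop=(255,190,400,300)); 
for d in finder.silhouettes(f,"tray_a"):
    print(round(d["p"],2),d["at"],d["region"].sum(), fittray(f,d["region"],st) if d["p"]>.3 else "")
E
```

```text
0.95 [46.6, 154.0] 5104 (array([ 0.46585202, -0.16192399, -0.07602361]), np.float64(0.04584178498985801))
0.88 [169.8, 223.0] 3542 (array([0.66340286, 0.03638182, 0.1631892 ]), np.float64(0.1800168288659337))
0.62 [80.0, 240.7] 3794 (array([ 0.6632183 , -0.16510086, -0.10752305]), np.float64(0.08198703835777854))
```

View pics/w1z.png

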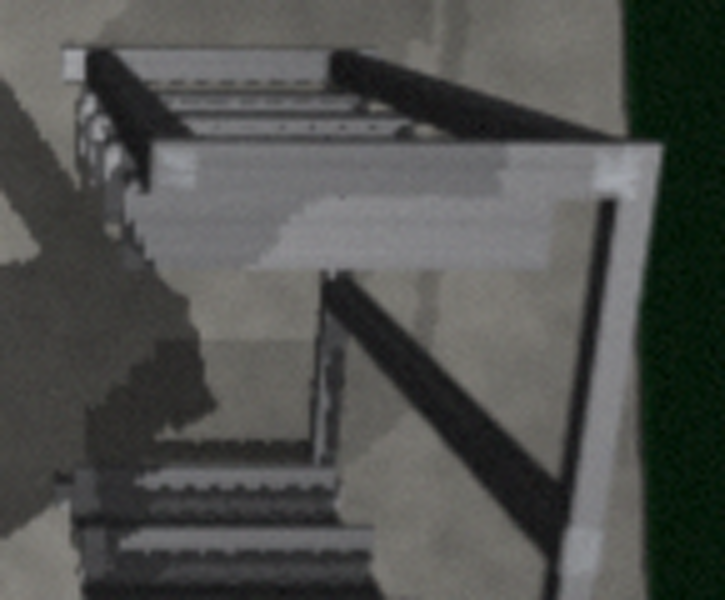

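View pics/w1zo.png

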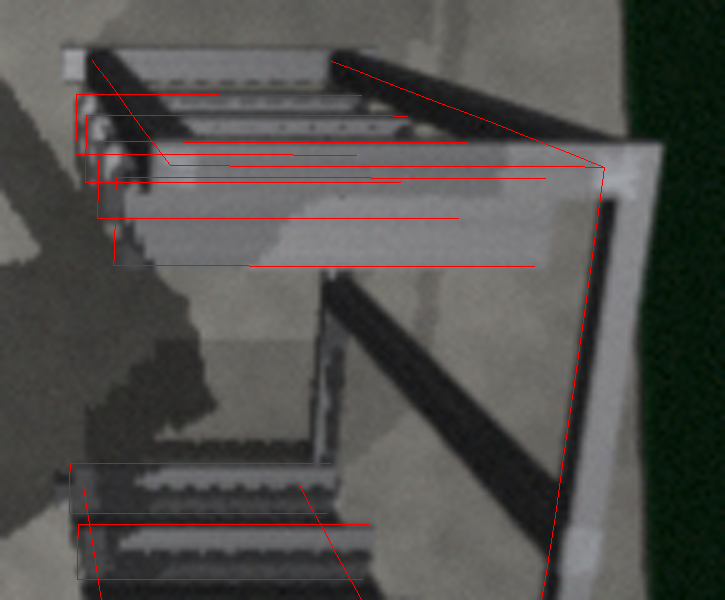

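View pics/w1z2.png

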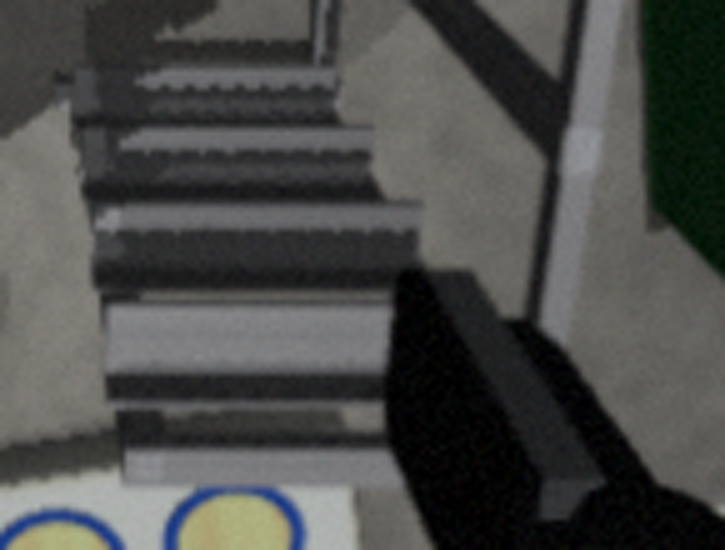

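```bash
python3 - <<'E'
from h import *
f,_=grab("top"); g,_=grab("side"); w,st=grab("wrist")
c=lambda L,o,s:[((a+.5)/s-.5+o[0],(b+.5)/s-.5+o[1]) for a,b in L]
MT=[(92,60,262),(-92,60,262),(62,-45,230),(-62,-45,230),(62,-45,50)]
T=c([(183,97),(92,468),(407,207),(343,460),(478,270)],(95,140),6)
MS=[(92,60,262),(-92,60,262),(92,-36,262),(-92,-36,262),(62,-45,50),(62,-45,230)]
S=c([(379,70),(128,124),(453,118),(196,183),(430,414),(420,178)],(150,115),6)
MW=[(-92,-36,262),(-92,60,262),(62,-45,230)]+[(62,-45,50),(62,-45,110),(62,-45,170)]
W=c([(175,167),(615,172)],(255,110),5)+c([(107,305),(72,68),(82,128),(95,203)],(255,190),5)
def res(p):
    return np.r_[(project(f,tf(p,np.array(MT)/1e3))-T).ravel(),(project(g,tf(p,np.array(MS)/1e3))-S).ravel(),(project(w,tf(p,np.array(MW)/1e3),st)-W).ravel()]
r=least_squares(res,[.6,.4,-.2],loss="soft_l1"); print(r.x,np.round(r.fun.reshape(-1,2),1).tolist())
r=least_squares(lambda p:res(p)[22:],[.6,.4,-.2],loss="soft_l1"); print("wrist only",r.x,np.round(r.fun.reshape(-1,2),1).tolist())
E
```

```text
[ 0.57821821  0.33168191 -0.1885593 ] [[-0.1, 0.6], [-0.1, 0.7], [-2.0, 1.2], [-0.8, -0.2], [-1.7, 1.0], [0.2, -0.5], [0.2, -0.1], [-0.5, -0.1], [-0.7, -0.6], [-1.4, 0.1], [-0.5, -0.1], [0.3, 1.1], [-1.1, 0.4], [-0.3, 0.1], [0.1, -0.3], [-0.2, 0.0], [-0.6, 0.5]]
wrist only [ 0.57774604  0.33217447 -0.18823388] [[0.6, 0.6], [-0.6, -0.1], [0.0, -0.3], [0.3, -0.5], [0.1, -0.3], [-0.4, 0.1]]
```

```bash
python3 - <<'E'
from h import *
plan([.6728,-.0182,.16],Rdown(.168),10)
E
```

```text
t 3.55 at [0.5075 0.268  0.4191] F [ 0.8  0.2 -0. ] w 0.0856 q [ 25.  -5.  77.  -0. 108. -54.] totrot [-0.     0.003 -0.354] dist 0.42
  row [-0.0215 -0.0251  0.026 ] [-0.     0.    -0.035]
  row [-0.0206 -0.0258  0.026 ] [-0.     0.    -0.035]
  row [-0.0197 -0.0265  0.0259] [-0.     0.    -0.035]
  row [-0.0187 -0.0272  0.0259] [-0.     0.    -0.035]
  row [-0.0178 -0.0279  0.0259] [-0.     0.    -0.035]
  row [-0.0168 -0.0285  0.0259] [-0.     0.    -0.035]
  row [-0.0157 -0.029   0.0259] [-0.     0.    -0.035]
  row [-0.0147 -0.0296  0.0259] [-0.     0.    -0.035]
  row [-0.0137 -0.0301  0.0259] [-0.     0.    -0.035]
  row [-0.0126 -0.0306  0.0259] [-0.     0.    -0.035]
```

```bash
python3 -m creep '[[[-0.022,-0.03,0.02],[0,0,-0.045],1],[[-0.022,-0.03,0.02],[0,0,-0.045],1],[[-0.022,-0.033,0.02],[0,0,-0.045],1],[[-0.02,-0.034,0.025],[0,0,-0.045],1],[[-0.02,-0.034,0.03],[0,0,-0.045],1],[[-0.018,-0.034,0.03],[0,0,-0.045],1],[[-0.018,-0.034,0.03],[0,0,-0.045],1],[[-0.014,-0.034,0.03],[0,0,-0.04],1]]'
python3 - <<'E'
from h import *
plan([.6728,-.0182,.16],Rdown(.168),2)
E
```

```text
time_s: 4.35
tcp_pos: [0.6627, 0.0044, 0.2142]
eef_rot: [[-0.98, -0.199, 0.013], [-0.199, 0.98, 0.004], [-0.014, 0.001, -1.0]]
force: [0.9, 0.4, 0.6]
width: 0.0854
t 4.35 at [0.6627 0.0044 0.2142] F [0.9 0.4 0.6] w 0.0854 q [  -2.    5.   86.    0.   88. -103.] totrot [0.001 0.014 0.032] dist 0.0596
  row [-0.0023 -0.0121  0.0271] [0.001 0.007 0.016]
  row [-0.0027 -0.0121  0.0271] [0.001 0.007 0.016]
```

```bash
python3 -m creep '[[[-0.002,-0.012,0.025],[0,0.007,0.016],1],[[-0.003,-0.012,0.025],[0,0.007,0.016],1],[[0,0,0],[0,0,0],1]]'
python3 - <<'E'
from h import *
plan([.6728,-.0182,.16],Rdown(.168),1)
f,st=grab("wrist")
save(f,"w2.png",1.5,pts=project(f,traycorners(.6634,.037,.168,0),st))
E
```

```text
time_s: 4.65
tcp_pos: [0.6727, -0.02, 0.1565]
eef_rot: [[-0.986, -0.168, -0.008], [-0.168, 0.986, 0.001], [0.007, 0.003, -1.0]]
force: [-0.1, 1.1, -0.7]
width: 0.0852
t 4.65 at [ 0.6727 -0.02    0.1565] F [-0.1  1.1 -0.7] w 0.0852 q [  -4.    8.   88.    0.   84. -104.] totrot [ 0.003 -0.007  0.   ] dist 0.0039
  row [-0.0004  0.0017 -0.0035] [ 0.003 -0.007  0.   ]
```

View pics/w2.png

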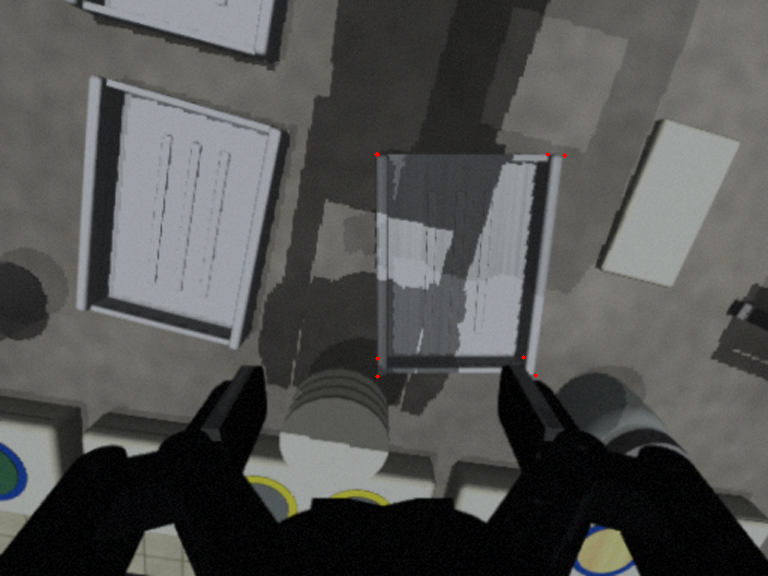

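```bash
python3 -m creep '[[[0,0.001,0.04],[0.003,-0.007,0],0.7],[[0,0.001,0.04],[0,0,0],0.6],[[0,0,0.035],[0,0,0],0.5],[[0,0,0.02],[0,0,0],0.5],[[0,0,0],[0,0,0],0.5]]'
python3 - <<'E'
from h import *
plan([.6728,-.0182,.009],Rdown(.168),1)
E
```

```text
time_s: 5.2
tcp_pos: [0.677, -0.0104, 0.0317]
eef_rot: [[-0.984, -0.176, 0.017], [-0.176, 0.984, 0.0], [-0.017, -0.003, -1.0]]
force: [-0.7, 0.4, 0.9]
width: 0.0429
t 5.2 at [ 0.677  -0.0104  0.0317] F [-0.7  0.4  0.9] w 0.0429 q [  -3.   13.   94.    0.   72. -103.] totrot [-0.003  0.017  0.009] dist 0.0244
  row [ 0.0059 -0.0068  0.0226] [-0.003  0.017  0.009]
```

```bash
python3 -m creep '[[[0.006,-0.007,0.01],[-0.003,0.015,0.009],0.5],[[0,0,0.011],[0,0,0],0.5],[[0,0,0],[0,0,0],0.5]]'
python3 - <<'E'
from h import *
plan([.6728,-.0182,.009],Rdown(.168),1)
E
```

```text
time_s: 5.5
tcp_pos: [0.6744, -0.0173, 0.0152]
eef_rot: [[-0.986, -0.169, 0.007], [-0.169, 0.986, 0.0], [-0.007, -0.001, -1.0]]
force: [0.0, 0.7, -0.6]
width: 0.0424
t 5.5 at [ 0.6744 -0.0173  0.0152] F [ 0.   0.7 -0.6] w 0.0424 q [  -4.   14.   95.    0.   71. -103.] totrot [-0.001  0.007  0.002] dist 0.0065
  row [ 0.0018 -0.0006  0.0062] [-0.001  0.007  0.002]
```

```bash
python3 -m creep '[[[0.002,0,0.006],[0,0.005,0],0.4],[[0,0,0],[0,0,0],0.1],[[0,0,0],[0,0,0],0],[[0,0,0],[0,0,0],0],[[0,0,0],[0,0,0],0],[[0,0,0],[0,0,0],0],[[0,0,0],[0,0,0],0]]'
python3 -m creep '[[[0,0,-0.02],[0,0,0],0],[[0,0,-0.02],[0,0,0],0],[[0,0,-0.02],[0,0,0],0],[[0,0,0],[0,0,0],0]]'
python3 - <<'E'
from h import *
f,st=grab("wrist"); save(f,"w3.png",1.5)
f,st=grab("side"); save(f,"s3.png",1.5)
E
```

```text
time_s: 6.2
tcp_pos: [0.6735, -0.0179, 0.0114]
eef_rot: [[-0.986, -0.169, 0.005], [-0.169, 0.986, -0.001], [-0.005, -0.002, -1.0]]
force: [0.3, -0.4, -1.3]
width: 0.0063
time_s: 6.6
tcp_pos: [0.6724, -0.0179, 0.0716]
eef_rot: [[-0.986, -0.169, 0.002], [-0.169, 0.986, -0.001], [-0.002, -0.001, -1.0]]
force: [-0.4, -0.4, -3.0]
width: 0.0063
```

View pics/w3.png

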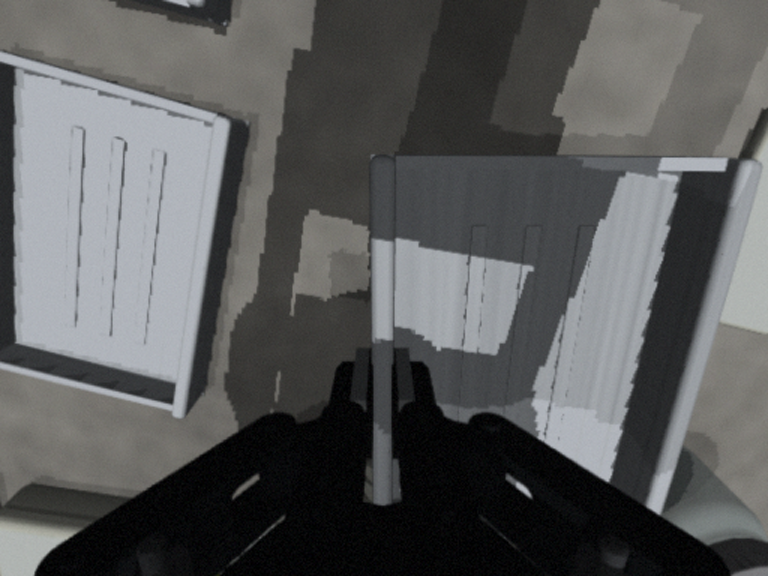

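View pics/s3.png

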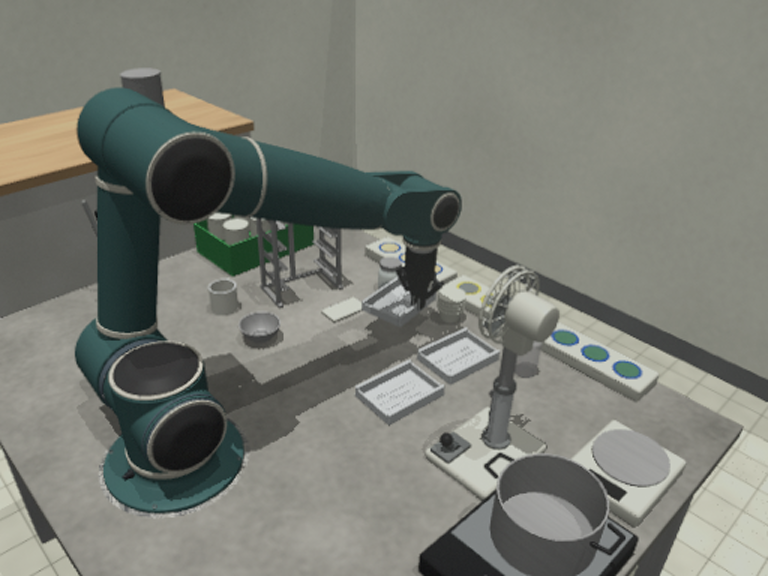

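```bash
python3 - <<'E'
from h import *
f,st=grab("wrist")
# tray pose predicted: at grasp tcp (.6735,-.0179,.0114), tray (.6634,.037,.168)
R0=Rdown(.169); rel=R0.T@(np.array([.6634,.037,0])-[.6735,-.0179,.0114]); print("tray origin in tool",rel)
o=st["tcp_pos"]+st["eef_rot"]@rel; print(o)
save(f,"w3o.png",1.5,pts=project(f,traycorners(o[0],o[1],.168,o[2]),st))
E
```

```text
tray origin in tool [0.00072211 0.05581665 0.0114    ]
[0.66095278 0.03710629 0.05690607]
```

View pics/w3o.png

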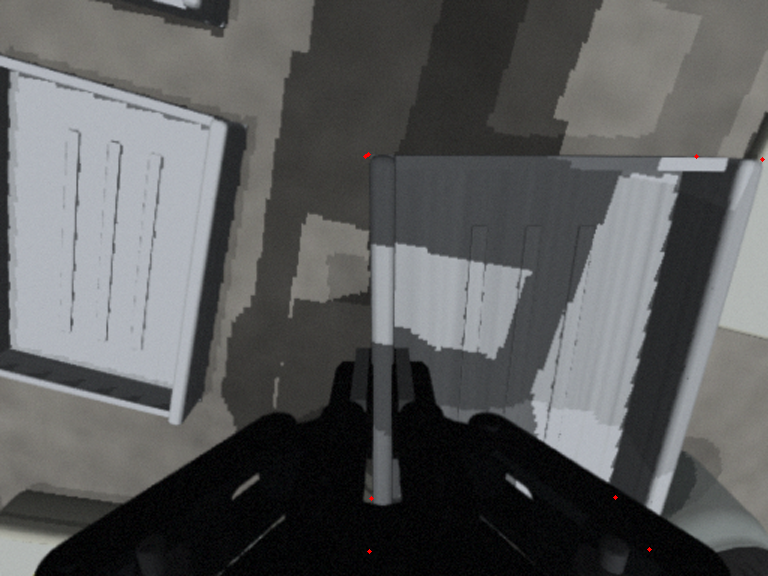

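```bash
cat >> h.py <<'E'
RK=[.578,.332,-.188]
def rk(x,y,z): return tf(RK,[[x,y,z]])[0]
def inrk(p): 
    c,s=np.cos(RK[2]),np.sin(RK[2]); d=np.array(p)-[RK[0],RK[1],0]; return np.array([c*d[0]+s*d[1],-s*d[0]+c*d[1],d[2]])
E
python3 - <<'E'
from h import *
plan(rk(0,-.206,.072),Rdown(RK[2]),7)
E
```

```text
t 6.75 at [ 0.6708 -0.0178  0.0676] F [-0.2  0.3 -2.9] w 0.0064 q [  -4.   11.   93.   -0.   76. -103.] totrot [-0.001 -0.003  0.358] dist 0.1974
  row [ 0.0149  0.0239 -0.0006] [-0.    -0.     0.051]
  row [ 0.0161  0.0231 -0.0006] [-0.    -0.     0.051]
  row [ 0.0173  0.0223 -0.0006] [-0.    -0.     0.051]
  row [ 0.0184  0.0214 -0.0006] [-0.    -0.     0.051]
  row [ 0.0195  0.0204 -0.0006] [-0.    -0.     0.051]
  row [ 0.0205  0.0194 -0.0006] [-0.    -0.     0.051]
  row [ 0.0214  0.0183 -0.0006] [-0.    -0.     0.051]
```

```bash
python3 -m creep '[[[0.015,0.024,-0.002],[0,0,0.051],0],[[0.016,0.023,-0.002],[0,0,0.051],0],[[0.017,0.022,-0.001],[0,0,0.051],0],[[0.018,0.021,0],[0,0,0.051],0],[[0.0195,0.02,0],[0,0,0.051],0],[[0.0205,0.019,0],[0,0,0.051],0],[[0.02,0.018,0],[0,0,0.05],0],[[0,0,0],[0,0,0],0]]'
python3 - <<'E'
from h import *
plan(rk(0,-.206,.072),Rdown(RK[2]),1)
print(inrk(manip.get_state()["tcp_pos"]))
E
```

```text
time_s: 7.55
tcp_pos: [0.5325, 0.1321, 0.0602]
eef_rot: [[-0.979, 0.202, -0.019], [0.202, 0.979, -0.002], [0.018, -0.006, -1.0]]
force: [0.5, 0.4, -2.1]
width: 0.0063
t 7.55 at [0.5325 0.1321 0.0602] F [ 0.5  0.4 -2.1] w 0.0063 q [ 11.  -3. 108.   0.  75. -67.] totrot [-0.006 -0.018 -0.015] dist 0.0139
  row [-0.0072 -0.001  -0.0119] [-0.006 -0.018 -0.015]
[-0.00737736 -0.2049083   0.06024381]
```

```bash
python3 -m creep '[[[-0.007,0,-0.012],[-0.006,-0.018,-0.015],0],[[0,0,0],[0,0,0],0]]'
python3 - <<'E'
from h import *
f,st=grab("wrist")
plan(rk(0,-.206,.072),Rdown(RK[2]),1)
f,st=grab("wrist"); save(f,"w4.png",1.5)
f,st=grab("side"); save(f,"s4.png",4,crop=(150,120,320,260))
E
```

```text
time_s: 7.75
tcp_pos: [0.5395, 0.1305, 0.0714]
eef_rot: [[-0.983, 0.184, -0.0], [0.184, 0.983, -0.0], [0.0, -0.0, -1.0]]
force: [0.3, -0.5, -2.1]
width: 0.0065
t 7.8 at [0.5389 0.1303 0.0703] F [ 0.4  0.  -2.7] w 0.0066 q [ 11.  -3. 108.   0.  75. -68.] totrot [-0.001 -0.002  0.002] dist 0.002
  row [-0.0007 -0.0006 -0.0017] [-0.001 -0.002  0.002]
```

View pics/w4.png

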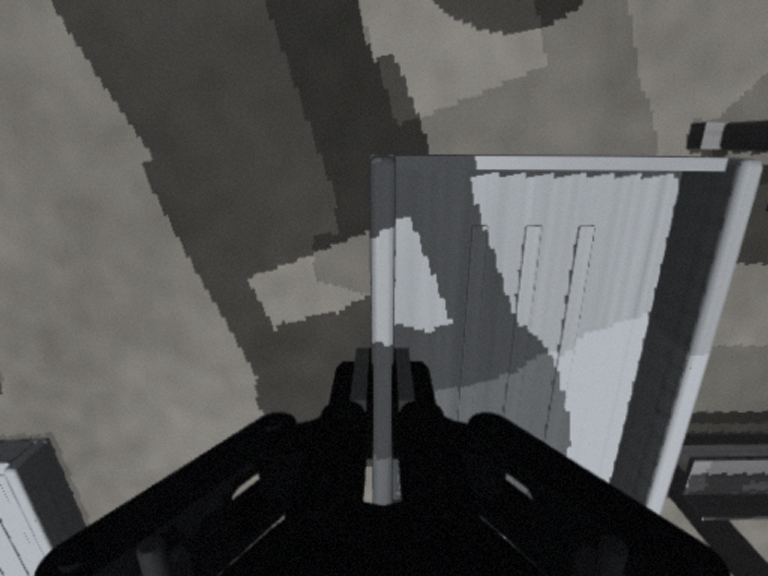

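View pics/s4.png

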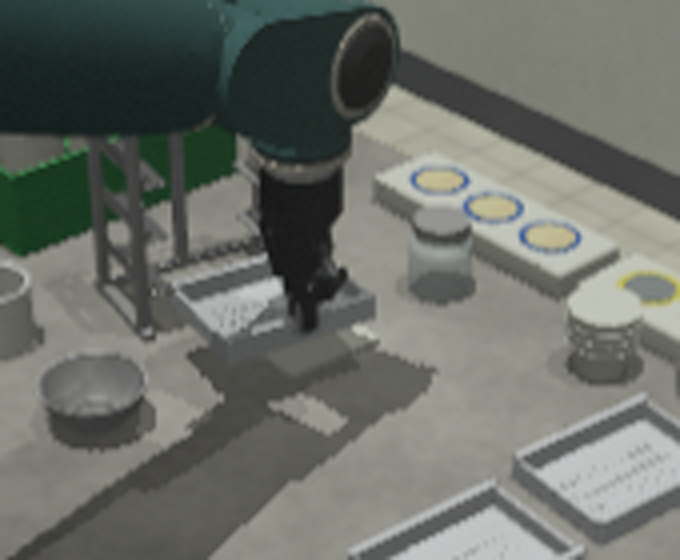

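```bash
python3 -m creep '[[[-0.001,0.016,-0.002],[0,-0.002,0],0],[[0,0.016,-0.001],[0,0,0],0],[[0,0.016,-0.001],[0,0,0],0],[[0,0,-0.001],[0,0,0],0]]'
python3 - <<'E'
from h import *
plan(rk(0,-.151,.072),Rdown(RK[2]),1)
print(inrk(manip.get_state()["tcp_pos"]))
f,st=grab("wrist"); save(f,"w5.png",1.5)
f,st=grab("top"); save(f,"t5.png",5,crop=(95,130,225,245))
E
```

```text
time_s: 8.3
tcp_pos: [0.5497, 0.1804, 0.0743]
eef_rot: [[-0.982, 0.188, -0.002], [0.188, 0.982, -0.001], [0.002, -0.001, -1.0]]
force: [-0.7, -0.6, -1.9]
width: 0.0063
t 8.3 at [0.5497 0.1804 0.0743] F [-0.7 -0.6 -1.9] w 0.0063 q [ 16.  -0. 105.  -0.  76. -64.] totrot [-0.001 -0.002 -0.001] dist 0.004
  row [0.0006 0.0032 0.0023] [-0.001 -0.002 -0.001]
[ 0.00056803 -0.15419864  0.07425868]
```

View pics/w5.png

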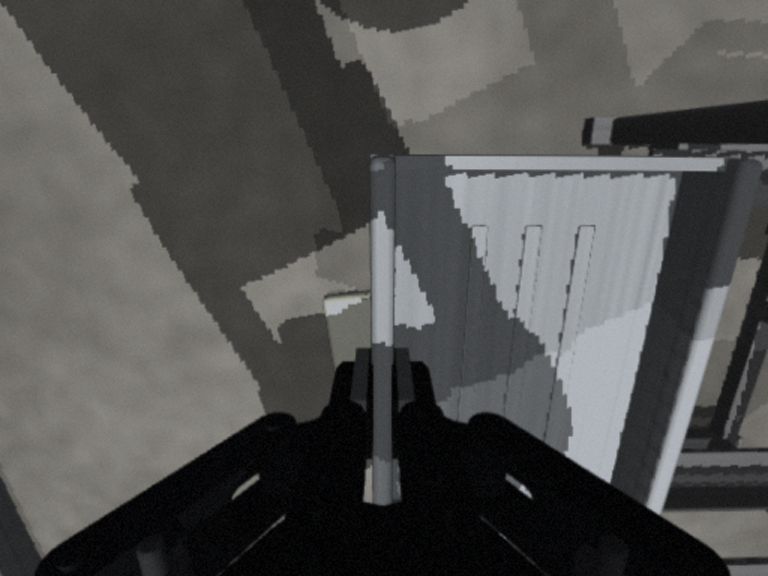

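View pics/t5.png

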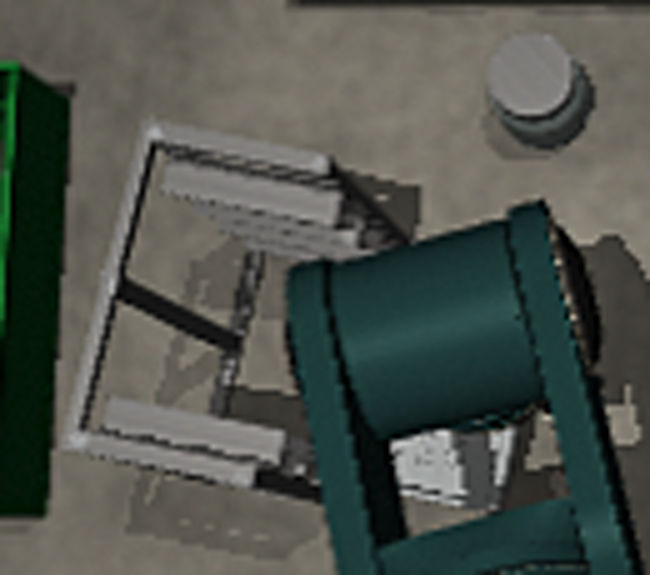

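```bash
python3 - <<'E'
from h import *
f,st=grab("side"); 
overlay(f,"s5.png",RK,racksegs(),4.5,(140,90,300,220))
E
```

```text
(no output)
```

View pics/s5.png

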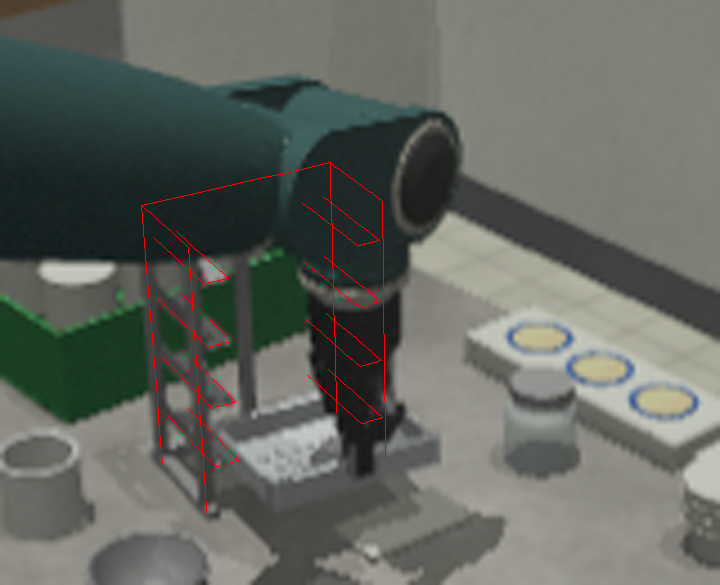

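```bash
python3 - <<'E'
from h import *
f,st=grab("side")
for z in (.25,.3,.33,.36,.4): print(z,project(f,[[.571,.114,z],[.5497,.1804,z]]).round(1).tolist())
print(project(f,[st["tcp_pos"]]))
o,d=ray(f,[[234.9,130],[234.9,143.5]]); 
for dd in d:
    t=(.55-o[0]+.018)/dd[0]; print(o+dd*t)
E
```

```text
0.25 [[235.1, 158.7], [218.6, 154.1]]
0.3 [[235.1, 146.1], [218.4, 141.6]]
0.33 [[235.1, 138.3], [218.2, 134.0]]
0.36 [[235.2, 130.4], [218.1, 126.1]]
0.4 [[235.2, 119.6], [217.9, 115.5]]
[[219.7279815 195.1749605]]
[0.568      0.11193294 0.36293912]
[0.568      0.11183664 0.31167675]
```

```bash
python3 -m creep '[[[0,0.014,0.001],[0,-0.002,0],0],[[0,0.014,0],[0,0,0],0],[[0,0.014,-0.001],[0,0,0],0],[[0,0.014,-0.001],[0,0,0],0],[[0,0,-0.001],[0,0,0],0]]'
python3 - <<'E'
from h import *
plan(rk(0,-.085,.069),Rdown(RK[2]),1)
s=manip.get_state();print(inrk(s["tcp_pos"]),np.round(s["joint_torque"],1))
f,st=grab("wrist"); save(f,"w6.png",1.5)
E
```

```text
time_s: 9.0
tcp_pos: [0.5607, 0.2374, 0.0761]
eef_rot: [[-0.982, 0.19, -0.0], [0.19, 0.982, -0.002], [-0.0, -0.002, -1.0]]
force: [0.6, -0.9, -2.9]
width: 0.0064
t 9.0 at [0.5607 0.2374 0.0761] F [ 0.6 -0.9 -2.9] w 0.0064 q [ 21.   3. 101.  -0.  76. -58.] totrot [-0.002  0.    -0.003] dist 0.0133
  row [0.0007 0.0112 0.0071] [-0.002  0.    -0.003]
[ 0.00070878 -0.09614953  0.07614915] [  0.8 -64.9 -61.1   0.2  -0.2   0.4]
```

View pics/w6.png

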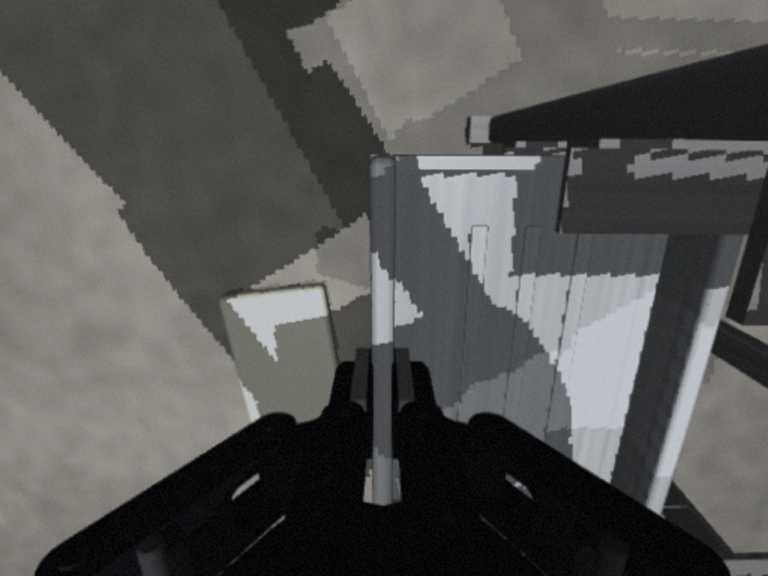

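```bash
python3 -m creep '[[[0,0.01,0.002],[0,0,-0.003],0],[[0,0.008,0.002],[0,0,0],0],[[0,0,0.003],[0,0,0],0],[[0,0,0.003],[0,0,0],0],[[0,0,0],[0,0,0],0]]'
python3 - <<'E'
from h import *
plan(rk(0,-.08,.062),Rdown(RK[2]),1)
s=manip.get_state();print(inrk(s["tcp_pos"]),np.round(s["joint_torque"],1))
E
```

```text
time_s: 9.55
tcp_pos: [0.5641, 0.2558, 0.0649]
eef_rot: [[-0.982, 0.187, -0.001], [0.187, 0.982, -0.002], [0.0, -0.002, -1.0]]
force: [-0.0, -0.8, -2.2]
width: 0.0063
t 9.55 at [0.5641 0.2558 0.0649] F [-0.  -0.8 -2.2] w 0.0063 q [ 22.   5. 100.  -0.  75. -57.] totrot [-0.002 -0.     0.   ] dist 0.0039
  row [ 0.0006 -0.0025  0.0029] [-0.002 -0.     0.   ]
[ 0.00060325 -0.07748003  0.06491487] [  0.4 -68.1 -60.6   0.1  -0.2   0. ]
```

```bash
python3 -m creep '[[[0,0,0.002],[0,0,0],0],[[0,0,0.002],[0,0,0],0],[[0,0,0],[0,0,0],0]]'
python3 - <<'E'
from h import *
s=manip.get_state();print(inrk(s["tcp_pos"]),s["force"])
E
```

```text
time_s: 9.85
tcp_pos: [0.5643, 0.2553, 0.0611]
eef_rot: [[-0.982, 0.187, -0.0], [0.187, 0.982, -0.002], [-0.0, -0.002, -1.0]]
force: [-0.6, 0.2, -0.3]
width: 0.0064
[ 0.00083375 -0.07792751  0.061064  ] [-0.56737903  0.23105109 -0.3048395 ]
```

```bash
python3 -m creep '[[[0,0,0],[0,0,0],0.15],[[0,0,0],[0,0,0],0.3],[[0,0,0],[0,0,0],0.3],[[0,0,-0.01],[0,0,0],0.3],[[0,0,-0.02],[0,0,0],0.3],[[0,0,-0.02],[0,0,0],0.3],[[0,0,0],[0,0,0],0.3]]'
python3 - <<'E'
from h import *
s=manip.get_state();print(inrk(s["tcp_pos"]),s["force"])
f,st=grab("wrist"); save(f,"w7.png",1.5)
E
```

```text
time_s: 10.55
tcp_pos: [0.5647, 0.2553, 0.1152]
eef_rot: [[-0.982, 0.188, 0.001], [0.188, 0.982, -0.002], [-0.001, -0.001, -1.0]]
force: [-0.2, -0.3, 0.2]
width: 0.0256
[ 0.00125037 -0.07783945  0.11520607] [-0.21569239 -0.32041379  0.21909516]
```

View pics/w7.png

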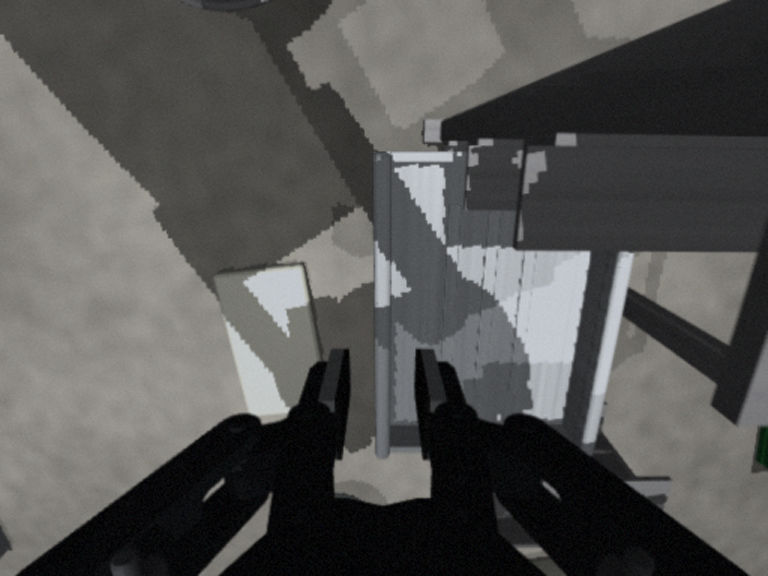

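```bash
python3 -m creep '[[[0,-0.025,0],[0,0,0],0.1],[[0,-0.025,0],[0,0,0],0],[[0,0,0],[-0.12,0,0],0],[[0,0,0],[-0.12,0,0],0],[[0,0,0],[-0.12,0,0],0],[[0,0,0],[-0.12,0,0],0],[[0,0,0],[0,0,0],0]]'
python3 - <<'E'
from h import *
s=manip.get_state();print(inrk(s["tcp_pos"]),s["force"])
plan(rk(0,-.11,.068),Rdown(RK[2],-27.5),3)
E
```

```text
time_s: 11.3
tcp_pos: [0.5531, 0.2049, 0.1094]
eef_rot: [[-0.982, 0.166, 0.088], [0.188, 0.865, 0.465], [0.001, 0.474, -0.881]]
force: [-0.1, -0.3, -0.6]
width: 0.0001
[-0.00071993 -0.12951883  0.10938032] [-0.08590171 -0.3114242  -0.56174231]
t 11.3 at [0.5531 0.2049 0.1094] F [-0.1 -0.3 -0.6] w 0.0001 q [  5.  -6. 110.  29.  70. -83.] totrot [ 0.014 -0.    -0.001] dist 0.0458
  row [-0.0002 -0.0008  0.0152] [ 0.005 -0.    -0.   ]
  row [-0.0002 -0.0007  0.0152] [ 0.005 -0.    -0.   ]
  row [-0.0002 -0.0007  0.0152] [ 0.005 -0.    -0.   ]
```

```bash
python3 -m creep '[[[0,-0.002,0.015],[0,0,0],0],[[0,-0.002,0.015],[0,0,0],0],[[0,-0.002,0.014],[0,0,0],0],[[0,0,0],[0,0,0],0]]'
python3 - <<'E'
from h import *
s=manip.get_state();print(inrk(s["tcp_pos"]),s["force"])
plan(rk(0,-.07,.068),None,4)
f,st=grab("wrist"); save(f,"w8.png",1)
E
```

```text
time_s: 11.7
tcp_pos: [0.5555, 0.2221, 0.0624]
eef_rot: [[-0.982, 0.166, 0.085], [0.187, 0.869, 0.459], [0.003, 0.467, -0.884]]
force: [0.1, 1.0, -0.6]
width: -0.0004
[-0.00155607 -0.11221428  0.06244467] [ 0.09698278  0.95723135 -0.58946281]
t 11.7 at [0.5555 0.2221 0.0624] F [ 0.1  1.  -0.6] w -0.0004 q [  7.  -3. 112.  29.  65. -84.] totrot [0. 0. 0.] dist 0.0426
  row [-0.0004  0.01    0.0037] [0. 0. 0.]
  row [-0.0004  0.01    0.0037] [0. 0. 0.]
  row [-0.0004  0.01    0.0037] [0. 0. 0.]
  row [-0.0004  0.01    0.0037] [0. 0. 0.]
```

View pics/w8.png

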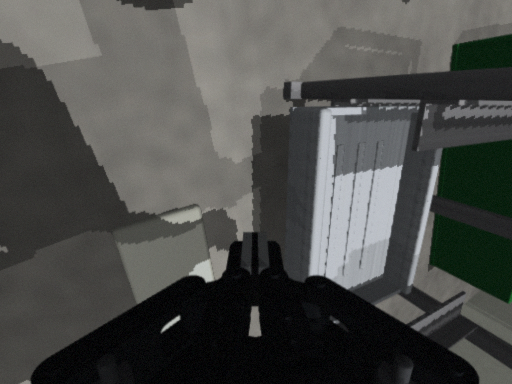

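```bash
python3 -m creep '[[[0,0.009,0.003],[0,0,0],0],[[0,0.009,0.004],[0,0,0],0],[[0,0.008,0.004],[0,0,0],0],[[0,0,0],[0,0,0],0]]'
python3 - <<'E'
from h import *
s=manip.get_state();print(inrk(s["tcp_pos"]),s["force"])
E
python3 -m creep '[[[0,0.008,0.004],[0,0,0],0],[[0,0.006,0.003],[0,0,0],0],[[0,0,0],[0,0,0],0]]'
python3 - <<'E'
from h import *
s=manip.get_state();print(inrk(s["tcp_pos"]),s["force"])
E
```

```text
time_s: 12.15
tcp_pos: [0.5622, 0.2531, 0.0676]
eef_rot: [[-0.983, 0.164, 0.086], [0.185, 0.869, 0.459], [0.0, 0.467, -0.884]]
force: [-0.2, 0.0, 0.3]
width: -0.0002
[-0.00079952 -0.08044398  0.06764826] [-0.17969652  0.03945284  0.33713404]
time_s: 12.45
tcp_pos: [0.565, 0.2661, 0.068]
eef_rot: [[-0.983, 0.163, 0.085], [0.184, 0.873, 0.452], [-0.001, 0.46, -0.888]]
force: [-10.5, -21.0, 8.7]
width: -0.0
[-0.00045053 -0.06715654  0.06803193] [-10.4686973  -20.99960038   8.74181932]
```

```bash
python3 -m creep '[[[0,-0.006,-0.003],[0,0,0],0],[[0,-0.015,-0.008],[0,0,0],0],[[0,0,0],[0,0,0],0]]'
python3 - <<'E'
from h import *
s=manip.get_state();print(inrk(s["tcp_pos"]),s["force"])
f,st=grab("wrist")
P=tf([0,0,0],traycorners(0,0,0,.05)); P=tf(RK,P)
save(f,"w9.png",1.5,pts=project(f,P,st))
E
```

```text
time_s: 12.75
tcp_pos: [0.5606, 0.2419, 0.0686]
eef_rot: [[-0.983, 0.162, 0.085], [0.183, 0.873, 0.452], [-0.001, 0.46, -0.888]]
force: [-0.6, -0.3, -0.0]
width: -0.0001
[-0.00028323 -0.09179213  0.068575  ] [-0.61338858 -0.25686111 -0.0467705 ]
```

View pics/w9.png

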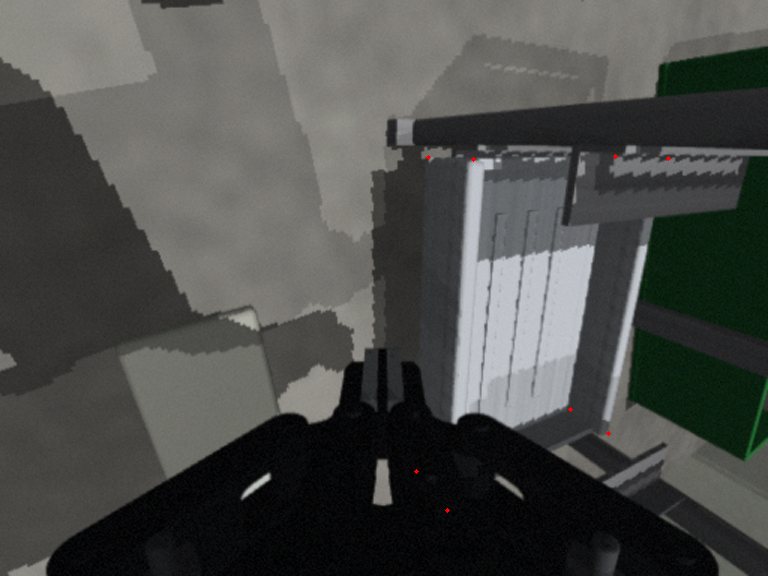

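```bash
python3 -m creep '[[[0,-0.03,-0.02],[0,0,0],0.3],[[0,-0.02,-0.04],[0.12,0,0],0.6],[[0,-0.02,-0.03],[0.12,0,0],1],[[0,-0.02,-0.02],[0.12,0,0],1],[[0,-0.02,-0.02],[0.12,0,0],1]]'
python3 - <<'E'
from h import *
plan([.461,-.217,.16],Rdown(-.08),8)
E
```

```text
time_s: 13.3
tcp_pos: [0.5314, 0.0917, 0.1531]
eef_rot: [[-0.982, 0.189, -0.006], [0.189, 0.982, -0.016], [0.003, -0.017, -1.0]]
force: [-1.2, -1.1, -0.8]
width: 0.072
t 13.3 at [0.5314 0.0917 0.1531] F [-1.2 -1.1 -0.8] w 0.072 q [  8.  -8. 105.  -1.  84. -71.] totrot [-0.017 -0.004 -0.111] dist 0.3167
  row [ 0.0013 -0.0396 -0.0002] [-0.002 -0.    -0.014]
  row [ 0.0019 -0.0395 -0.0003] [-0.002 -0.    -0.014]
  row [ 0.0024 -0.0395 -0.0003] [-0.002 -0.    -0.014]
  row [ 0.003  -0.0395 -0.0004] [-0.002 -0.    -0.014]
  row [ 0.0035 -0.0394 -0.0005] [-0.002 -0.    -0.014]
  row [ 0.0041 -0.0394 -0.0006] [-0.002 -0.    -0.014]
  row [ 0.0046 -0.0393 -0.0007] [-0.002 -0.    -0.014]
  row [ 0.0051 -0.0392 -0.0008] [-0.002 -0.    -0.014]
```

```bash
python3 -m creep '[[[0.002,-0.04,-0.002],[-0.002,0,-0.014],1],[[0.002,-0.04,-0.002],[-0.002,0,-0.014],1],[[0.003,-0.04,-0.002],[-0.002,0,-0.014],1],[[0.003,-0.04,-0.002],[-0.002,0,-0.014],1],[[0.004,-0.04,-0.002],[-0.002,0,-0.014],1],[[0.004,-0.04,0],[-0.002,0,-0.014],1],[[0.005,-0.038,0],[-0.002,0,-0.014],1],[[0.005,-0.02,0],[0,0,-0.01],1]]'
python3 - <<'E'
from h import *
plan([.461,-.217,.16],Rdown(-.08),2)
f,st=grab("wrist")
for d in finder.silhouettes(f,"tray_a"):
    print(round(d["p"],2),d["at"],d["region"].sum(), fittray(f,d["region"],st) if d["p"]>.3 else "")
save(f,"w10.png",1.5,pts=np.r_[project(f,traycorners(.4655,-.161,-.08,0),st),project(f,traycorners(.663,-.164,-.11,0),st)])
E
```

```text
time_s: 14.1
tcp_pos: [0.4613, -0.2061, 0.1725]
eef_rot: [[-0.997, 0.071, 0.005], [0.071, 0.997, -0.006], [-0.006, -0.005, -1.0]]
force: [0.3, 0.3, 0.7]
width: 0.0855
t 14.1 at [ 0.4613 -0.2061  0.1725] F [0.3 0.3 0.7] w 0.0855 q [ -27.  -14.  108.   -0.   86. -113.] totrot [-0.005  0.006  0.009] dist 0.0166
  row [-0.0002 -0.0054  0.0063] [-0.003  0.003  0.004]
  row [-0.0002 -0.0055  0.0063] [-0.003  0.003  0.004]
0.84 [292.2, 296.7] 6810 (array([ 0.66399099, -0.16599058, -0.07502139]), np.float64(0.43555094872016353))
0.67 [291.0, 167.2] 15049 (array([ 0.46609587, -0.16244248, -0.07054618]), np.float64(0.049308989327673386))
```

View pics/w10.png

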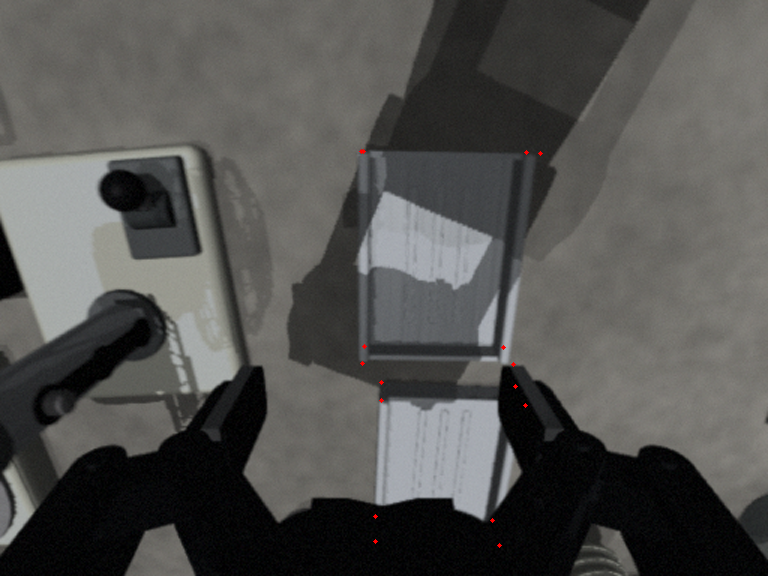

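```bash
python3 -m creep '[[[0,-0.006,0.035],[-0.003,0.003,0.004],0.8],[[0,-0.006,0.035],[-0.002,0.003,0.004],0.6],[[0,0,0.035],[0,0,0],0.5],[[0,0,0.03],[0,0,0],0.5],[[0,0,0],[0,0,0],0.5]]'
python3 - <<'E'
from h import *
plan([.4616,-.2178,.01],Rdown(-.075),1)
E
```

```text
time_s: 14.7
tcp_pos: [0.4627, -0.2167, 0.0349]
eef_rot: [[-0.997, 0.083, 0.005], [0.083, 0.997, -0.0], [-0.005, 0.0, -1.0]]
force: [-0.2, 0.7, 0.6]
width: 0.0427
t 14.7 at [ 0.4627 -0.2167  0.0349] F [-0.2  0.7  0.6] w 0.0427 q [ -28.   -7.  115.    0.   72. -113.] totrot [ 0.     0.005 -0.008] dist 0.025
  row [ 0.0011 -0.0012  0.0249] [ 0.     0.005 -0.008]
```

```bash
python3 -m creep '[[[0.001,-0.001,0.013],[0,0.005,-0.008],0.5],[[0,0,0.01],[0,0,0],0.4],[[0,0,0.001],[0,0,0],0.2],[[0,0,0],[0,0,0],0],[[0,0,0],[0,0,0],0],[[0,0,0],[0,0,0],0],[[0,0,0],[0,0,0],0],[[0,0,0],[0,0,0],0]]'
python3 -m creep '[[[0,0,-0.02],[0,0,0],0],[[0,0,-0.03],[0,0,0],0],[[0,0,-0.03],[0,0,0],0],[[0,0,-0.03],[0,0,0],0],[[0,0,0],[0,0,0],0]]'
python3 - <<'E'
from h import *
f,st=grab("wrist"); save(f,"w11.png",1)
plan(rk(0,-.206,.132),Rdown(RK[2]),9)
E
```

```text
time_s: 15.5
tcp_pos: [0.4645, -0.2177, 0.0149]
eef_rot: [[-0.997, 0.073, 0.005], [0.073, 0.997, -0.002], [-0.005, -0.002, -1.0]]
force: [-0.1, -0.1, -2.8]
width: 0.0064
time_s: 16.0
tcp_pos: [0.463, -0.2171, 0.1279]
eef_rot: [[-0.997, 0.074, 0.003], [0.074, 0.997, -0.001], [-0.003, -0.001, -1.0]]
force: [0.6, 0.9, -3.0]
width: 0.006
t 16.05 at [ 0.4623 -0.2167  0.1256] F [-0.4 -0.5 -2.4] w 0.0065 q [ -28.  -11.  110.    0.   81. -114.] totrot [-0.     0.     0.114] dist 0.3549
  row [-0.0057  0.039  -0.0007] [-0.     0.     0.013]
  row [-0.0052  0.0391 -0.0007] [-0.     0.     0.013]
  row [-0.0047  0.0391 -0.0007] [-0.     0.     0.013]
  row [-0.0042  0.0392 -0.0007] [-0.     0.     0.013]
  row [-0.0037  0.0392 -0.0007] [-0.     0.     0.013]
  row [-0.0032  0.0393 -0.0007] [-0.     0.     0.013]
  row [-0.0027  0.0393 -0.0007] [-0.     0.     0.013]
  row [-0.0022  0.0394 -0.0007] [-0.     0.     0.013]
  row [-0.0017  0.0394 -0.0007] [-0.     0.     0.013]
```

View pics/w11.png

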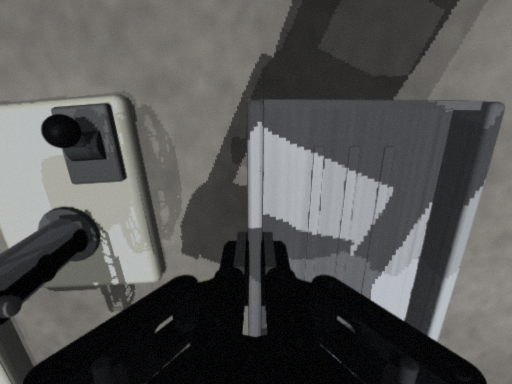

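```bash
python3 -m creep '[[[-0.006,0.039,-0.004],[0,0,0.013],0],[[-0.005,0.039,-0.004],[0,0,0.013],0],[[-0.005,0.039,-0.003],[0,0,0.013],0],[[-0.005,0.039,-0.003],[0,0,0.013],0],[[-0.004,0.039,-0.003],[0,0,0.013],0],[[-0.004,0.039,-0.002],[0,0,0.013],0],[[-0.003,0.039,0],[0,0,0.013],0],[[-0.003,0.03,0],[0,0,0.013],0]]'
python3 - <<'E'
from h import *
plan(rk(0.003,-.206,.138),Rdown(RK[2]),2)
E
```

```text
time_s: 16.85
tcp_pos: [0.531, 0.088, 0.1332]
eef_rot: [[-0.982, 0.188, -0.012], [0.188, 0.982, 0.0], [0.012, -0.002, -1.0]]
force: [1.1, -0.9, -1.4]
width: 0.0064
t 16.85 at [0.531  0.088  0.1332] F [ 1.1 -0.9 -1.4] w 0.0064 q [  7.  -8. 106.   0.  82. -73.] totrot [-0.002 -0.012 -0.001] dist 0.0429
  row [-0.0017  0.0212 -0.0024] [-0.001 -0.006 -0.   ]
  row [-0.0018  0.0212 -0.0024] [-0.001 -0.006 -0.   ]
```

```bash
python3 -m creep '[[[-0.002,0.02,-0.003],[0,-0.006,0],0],[[-0.002,0.02,-0.003],[0,-0.006,0],0],[[0,0,0],[0,0,0],0]]'
python3 - <<'E'
from h import *
plan(rk(0.003,-.206,.138),Rdown(RK[2]),1)
f,st=grab("wrist"); save(f,"w12.png",1.5)
E
```

```text
time_s: 17.15
tcp_pos: [0.5413, 0.1316, 0.1335]
eef_rot: [[-0.983, 0.184, -0.006], [0.184, 0.983, -0.003], [0.006, -0.004, -1.0]]
force: [-0.1, -0.1, -1.9]
width: 0.0063
t 17.15 at [0.5413 0.1316 0.1335] F [-0.1 -0.1 -1.9] w 0.0063 q [ 11.  -5. 104.  -0.  82. -68.] totrot [-0.004 -0.006  0.003] dist 0.0053
  row [-0.0016 -0.0023 -0.0045] [-0.004 -0.006  0.003]
```

View pics/w12.png

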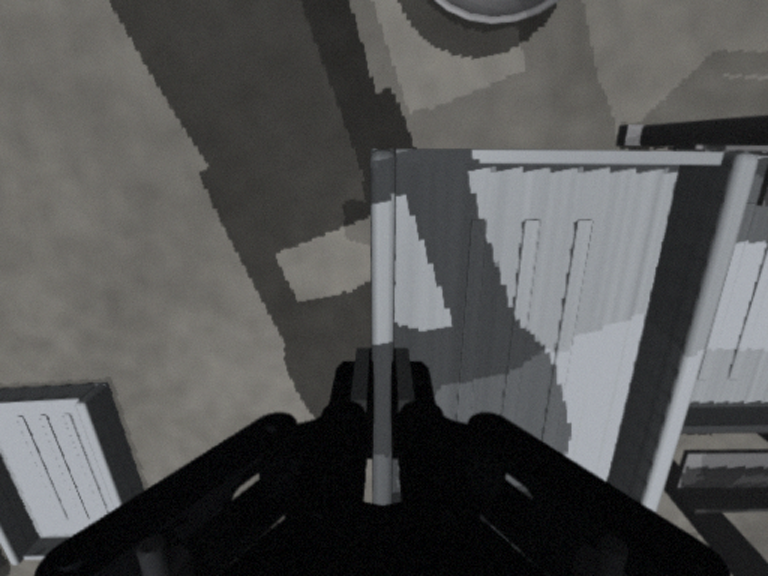

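```bash
python3 -m creep '[[[-0.001,0,-0.005],[-0.004,-0.006,0.003],0],[[0,0.016,-0.001],[0,0,0],0],[[0,0.016,-0.001],[0,0,0],0],[[0,0.016,-0.001],[0,0,0],0],[[0,0,-0.001],[0,0,0],0]]'
python3 - <<'E'
from h import *
plan(rk(0.003,-.078,.135),Rdown(RK[2]),1)
s=manip.get_state();print(inrk(s["tcp_pos"]),np.round(s["joint_torque"],1))
E
```

```text
time_s: 17.7
tcp_pos: [0.5508, 0.1786, 0.1405]
eef_rot: [[-0.982, 0.191, -0.003], [0.191, 0.982, -0.001], [0.003, -0.001, -1.0]]
force: [1.0, 0.0, -3.0]
width: 0.0064
t 17.7 at [0.5508 0.1786 0.1405] F [ 1.  0. -3.] w 0.0064 q [ 15.  -3. 101.   0.  82. -64.] totrot [-0.001 -0.003 -0.004] dist 0.078
  row [-0.0007  0.0778  0.0054] [-0.001 -0.003 -0.004]
[ 0.00200095 -0.1557927   0.1404855 ] [  0.9 -57.9 -63.5   0.3  -0.2   0.5]
```

```bash
python3 -m creep '[[[-0.001,0.015,0.001],[0,-0.003,-0.004],0],[[0,0.015,0],[0,0,0],0],[[0,0.015,0],[0,0,0],0],[[0,0.015,0],[0,0,0],0],[[0,0.012,0],[0,0,0],0],[[0,0,0.002],[0,0,0],0],[[0,0,0.003],[0,0,0],0]]'
python3 - <<'E'
from h import *
plan(rk(0.003,-.078,.123),Rdown(RK[2]),1)
s=manip.get_state();print(inrk(s["tcp_pos"]),np.round(s["joint_torque"],1))
f,st=grab("wrist"); save(f,"w13.png",1.5)
E
```

```text
time_s: 18.4
tcp_pos: [0.5665, 0.2568, 0.134]
eef_rot: [[-0.983, 0.185, 0.0], [0.185, 0.983, -0.001], [-0.0, -0.001, -1.0]]
force: [0.1, -1.7, -2.3]
width: 0.0063
t 18.4 at [0.5665 0.2568 0.134 ] F [ 0.1 -1.7 -2.3] w 0.0063 q [ 22.   3.  96.  -0.  81. -57.] totrot [-0.001  0.     0.002] dist 0.0112
  row [-0.0002 -0.002   0.011 ] [-0.001  0.     0.002]
[ 0.00277428 -0.07598416  0.13400182] [  0.8 -66.7 -63.7   0.2   0.1   0.1]
```

View pics/w13.png

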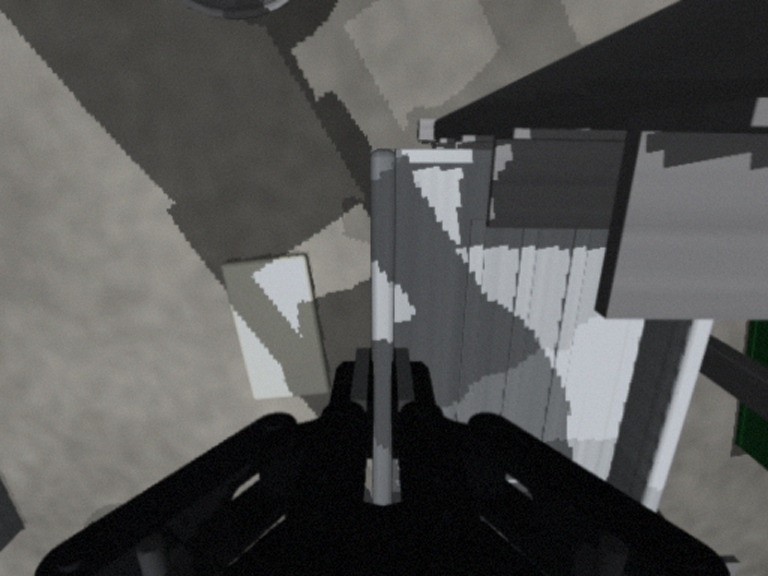

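Good: the tray lies over rails 2 and below rails 3. Lower it on.

```bash
python3 -m creep '[[[0,0,0.004],[0,0,0],0],[[0,0,0.003],[0,0,0],0],[[0,0,0.002],[0,0,0],0],[[0,0,0.001],[0,0,0],0],[[0,0,0],[0,0,0],0]]'
python3 - <<'E'
from h import *
s=manip.get_state();print(inrk(s["tcp_pos"]),s["force"])
E
```

```text
time_s: 18.95
tcp_pos: [0.5664, 0.2553, 0.1234]
eef_rot: [[-0.982, 0.187, 0.0], [0.187, 0.982, -0.001], [-0.0, -0.001, -1.0]]
force: [-0.1, 0.6, -2.4]
width: 0.0066
[ 0.00291041 -0.07754371  0.1233675 ] [-0.1490364   0.62619147 -2.35566767]
```

```bash
python3 -m creep '[[[0,0,0.002],[0,0,0],0],[[0,0,0],[0,0,0],0]]'
python3 -m creep '[[[0,0,0.001],[0,0,0],0],[[0,0,0],[0,0,0],0]]'
```

```text
time_s: 19.15
tcp_pos: [0.5666, 0.2551, 0.1233]
eef_rot: [[-0.982, 0.187, 0.001], [0.187, 0.982, -0.0], [-0.001, -0.0, -1.0]]
force: [-1.6, -0.3, -2.2]
width: 0.0063
time_s: 19.35
tcp_pos: [0.5667, 0.255, 0.1232]
eef_rot: [[-0.982, 0.187, 0.002], [0.187, 0.982, -0.0], [-0.002, 0.0, -1.0]]
force: [-1.3, 1.2, 0.8]
width: 0.0063
```

```bash
python3 -m creep '[[[0,0,0],[0,0,0],0.15],[[0,0,0],[0,0,0],0.3],[[0,0,0],[0,0,0],0.3],[[0,0,-0.01],[0,0,0],0.3],[[0,0,-0.02],[0,0,0],0.3],[[0,0,-0.02],[0,0,0],0.3],[[0,-0.025,0],[0,0,0],0.1],[[0,-0.025,0],[0,0,0],0]]'
python3 -m creep '[[[0,0,0],[-0.12,0,0],0],[[0,0,0],[-0.12,0,0],0],[[0,0,0],[-0.12,0,0],0],[[0,0,0],[-0.12,0,0],0],[[0,0,0],[0,0,0],0]]'
python3 - <<'E'
from h import *
s=manip.get_state();print(inrk(s["tcp_pos"]),s["force"])
plan(rk(0,-.113,.127),Rdown(RK[2],-27.5),3)
f,st=grab("wrist"); save(f,"w14.png",1)
E
```

```text
time_s: 20.15
tcp_pos: [0.5574, 0.2064, 0.1767]
eef_rot: [[-0.983, 0.185, 0.003], [0.185, 0.983, -0.0], [-0.003, 0.0, -1.0]]
force: [-0.0, 0.2, -0.2]
width: 0.0002
time_s: 20.65
tcp_pos: [0.5584, 0.205, 0.1827]
eef_rot: [[-0.983, 0.158, 0.098], [0.186, 0.864, 0.469], [-0.011, 0.479, -0.878]]
force: [-0.3, -1.2, 0.1]
width: -0.0
[ 0.0044739  -0.1283947   0.18269363] [-0.33322351 -1.24903527  0.05483322]
t 20.65 at [0.5584 0.205  0.1827] F [-0.3 -1.2  0.1] w -0.0 q [  5.  -9. 106.  28.  76. -80.] totrot [0.019 0.009 0.006] dist 0.058
  row [ 0.0017 -0.0044  0.0187] [0.006 0.003 0.002]
  row [ 0.0016 -0.0043  0.0188] [0.006 0.003 0.002]
  row [ 0.0016 -0.0041  0.0188] [0.006 0.003 0.002]
```

View pics/w14.png

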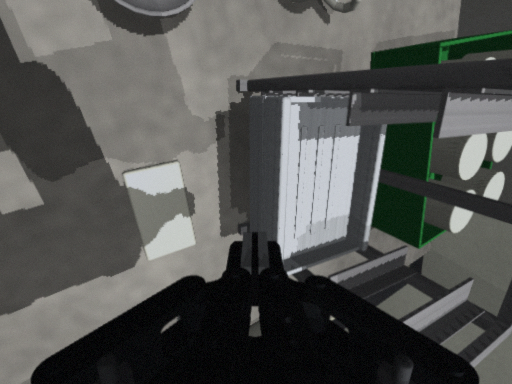

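```bash
python3 -m creep '[[[0.001,-0.005,0.018],[0.006,0.003,0.002],0],[[0.001,-0.005,0.018],[0.006,0.003,0.002],0],[[0.001,-0.005,0.018],[0.006,0.003,0.002],0],[[0,0,0],[0,0,0],0]]'
python3 - <<'E'
from h import *
s=manip.get_state();print(inrk(s["tcp_pos"]),s["force"])
plan(rk(0,-.082,.127),Rdown(RK[2],-27.5),3)
E
```

```text
time_s: 21.1
tcp_pos: [0.5583, 0.2201, 0.1245]
eef_rot: [[-0.983, 0.163, 0.083], [0.183, 0.877, 0.444], [-0.001, 0.452, -0.892]]
force: [-0.2, -0.9, 0.7]
width: -0.0
[ 0.00154563 -0.11364072  0.12449401] [-0.24715042 -0.90293938  0.70063775]
t 21.1 at [0.5583 0.2201 0.1245] F [-0.2 -0.9  0.7] w -0.0 q [  7.  -6. 108.  27.  71. -80.] totrot [-0.011 -0.001  0.003] dist 0.0318
  row [0.0005 0.0098 0.004 ] [-0.004 -0.     0.001]
  row [0.0005 0.0098 0.0041] [-0.004 -0.     0.001]
  row [0.0005 0.0098 0.0041] [-0.004 -0.     0.001]
```

```bash
python3 -m creep '[[[0,0.01,0.004],[-0.004,0,0],0],[[0,0.01,0.004],[-0.004,0,0],0],[[0,0.009,0.004],[-0.004,0,0],0],[[0,0,0],[0,0,0],0]]'
python3 - <<'E'
from h import *
s=manip.get_state();print(inrk(s["tcp_pos"]),s["force"])
E
python3 -m creep '[[[0,0.007,0.004],[0,0,0],0],[[0,0.004,0.002],[0,0,0],0],[[0,0,0],[0,0,0],0]]'
python3 - <<'E'
from h import *
s=manip.get_state();print(inrk(s["tcp_pos"]),s["force"])
E
```

```text
time_s: 21.5
tcp_pos: [0.5645, 0.255, 0.1273]
eef_rot: [[-0.983, 0.161, 0.084], [0.182, 0.872, 0.455], [-0.0, 0.463, -0.886]]
force: [-0.1, 0.0, 0.2]
width: 0.0001
[ 0.00110688 -0.07821407  0.12727437] [-0.12258491  0.00418185  0.16287892]
time_s: 21.8
tcp_pos: [0.5669, 0.2654, 0.1277]
eef_rot: [[-0.984, 0.16, 0.084], [0.181, 0.875, 0.45], [-0.002, 0.457, -0.889]]
force: [-6.2, -12.1, 4.2]
width: -0.0002
[ 0.00157338 -0.06749129  0.12770442] [ -6.17844381 -12.09206118   4.22638263]
```

```bash
python3 -m creep '[[[0,-0.006,-0.003],[0,0,0],0],[[0,-0.02,-0.01],[0,0,0],0],[[0,0,0],[0,0,0],0]]'
python3 - <<'E'
from h import *
s=manip.get_state();print(inrk(s["tcp_pos"]),s["force"])
f,st=grab("wrist")
P=tf(RK,traycorners(0,0,0,.11))
save(f,"w15.png",1.5,pts=project(f,P,st))
E
```

```text
time_s: 22.1
tcp_pos: [0.5618, 0.2363, 0.1281]
eef_rot: [[-0.984, 0.159, 0.085], [0.18, 0.875, 0.45], [-0.002, 0.457, -0.889]]
force: [-0.5, 1.0, 1.1]
width: 0.0002
[ 0.00197123 -0.09700477  0.12805746] [-0.51597896  0.9697273   1.13538654]
```

View pics/w15.png

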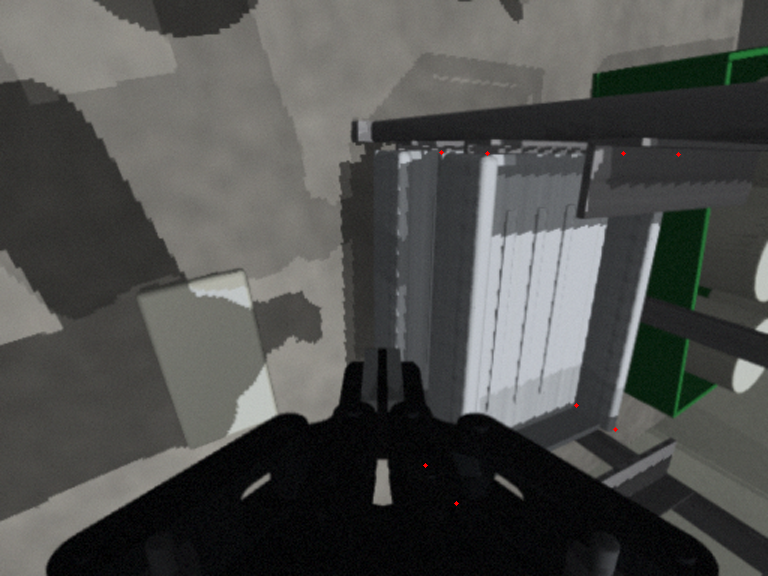

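```bash
python3 -m creep '[[[0,-0.03,-0.02],[0,0,0],0.3],[[0,-0.02,-0.03],[0.12,0,0],0.6],[[0,-0.02,-0.03],[0.12,0,0],1],[[0,-0.02,-0.02],[0.12,0,0],1],[[0,-0.02,0],[0.11,0,0],1]]'
python3 - <<'E'
from h import *
plan([.6575,-.2197,.19],Rdown(-.1),8)
f,st=grab("top")
for d in finder.silhouettes(f,"tray_a"):
    print(round(d["p"],2),d["at"],d["region"].sum(), fittray(f,d["region"],st) if d["p"]>.3 else "")
E
```

```text
time_s: 22.65
tcp_pos: [0.5363, 0.0957, 0.1866]
eef_rot: [[-0.983, 0.185, 0.002], [0.185, 0.983, -0.008], [-0.004, -0.008, -1.0]]
force: [-0.0, 0.2, -0.4]
width: 0.0725
t 22.65 at [0.5363 0.0957 0.1866] F [-0.   0.2 -0.4] w 0.0725 q [  8.  -9. 102.  -0.  87. -72.] totrot [-0.008  0.003 -0.086] dist 0.3379
  row [-0.0222 -0.0359 -0.0001] [-0.001  0.    -0.011]
  row [-0.0218 -0.0362 -0.0001] [-0.001  0.    -0.011]
  row [-0.0214 -0.0364 -0.0002] [-0.001  0.    -0.011]
  row [-0.021  -0.0366 -0.0002] [-0.001  0.    -0.011]
  row [-0.0206 -0.0369 -0.0002] [-0.001  0.    -0.011]
  row [-0.0202 -0.0371 -0.0003] [-0.001  0.    -0.011]
  row [-0.0198 -0.0373 -0.0003] [-0.001  0.    -0.011]
  row [-0.0194 -0.0375 -0.0004] [-0.001  0.    -0.011]
0.61 [299.3, 180.6] 1623 (array([ 0.66297331, -0.16260051, -0.12872028]), np.float64(0.059040991627704695))
0.6 [149.1, 195.6] 1670 (array([ 0.5969568 ,  0.35574475, -0.18155618]), np.float64(0.19136080779617234))
0.52 [172.1, 200.0] 142 (array([ 0.58114851,  0.30138145, -0.29607903]), np.float64(11.349074841204088))
0.33 [134.9, 264.1] 529 (array([0.39209916, 0.39337112, 0.23488458]), np.float64(2.5057044367841654))
```

```bash
python3 -m creep '[[[-0.022,-0.036,0],[-0.001,0,-0.011],1],[[-0.022,-0.036,0],[-0.001,0,-0.011],1],[[-0.022,-0.036,0],[-0.001,0,-0.011],1],[[-0.021,-0.036,0],[-0.001,0,-0.011],1],[[-0.021,-0.036,0],[-0.001,0,-0.011],1],[[-0.02,-0.036,0],[-0.001,0,-0.011],1],[[-0.02,-0.036,0],[-0.001,0,-0.011],1],[[-0.019,-0.025,0],[-0.001,0,-0.011],1]]'
python3 - <<'E'
from h import *
plan([.6575,-.2197,.19],Rdown(-.1),2)
f,st=grab("wrist")
for d in finder.silhouettes(f,"tray_a"):
    print(round(d["p"],2),d["at"],d["region"].sum(), fittray(f,d["region"],st) if d["p"]>.3 else "")
save(f,"w20.png",1.5,pts=project(f,traycorners(.663,-.164,-.11,0),st))
E
```

```text
time_s: 23.55
tcp_pos: [0.6682, -0.199, 0.1758]
eef_rot: [[-0.997, 0.082, 0.012], [0.083, 0.996, 0.036], [-0.009, 0.036, -0.999]]
force: [0.3, 1.4, 0.3]
width: 0.0851
t 23.55 at [ 0.6682 -0.199   0.1758] F [0.3 1.4 0.3] w 0.0851 q [ -20.   10.   84.    2.   86. -105.] totrot [0.037 0.008 0.017] dist 0.0272
  row [ 0.0044 -0.0105 -0.0075] [0.018 0.004 0.009]
  row [ 0.0043 -0.0106 -0.0073] [0.018 0.004 0.009]
0.71 [278.2, 155.1] 15125 (array([ 0.66264698, -0.16524689, -0.11744795]), np.float64(0.04118956409009885))
```

View pics/w20.png

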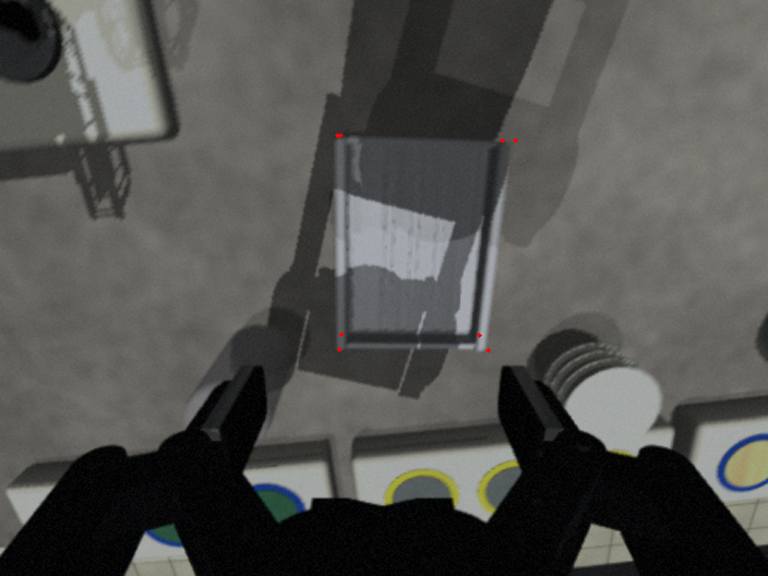

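```bash
python3 - <<'E'
from h import *
f,_=grab("top"); g,_=grab("side")
for F in (f,g):
    for d in finder.silhouettes(F,"soap")[:1]:
        m=d["region"]; ys,xs=np.nonzero(m); print(d["p"],xs.min(),xs.max(),ys.min(),ys.max(), onz(F,[d["at"]],.07))
        # cylinder fit
        def rend(p):
            a=np.linspace(0,2*np.pi,24); P=np.r_[np.c_[p[0]+.028*np.cos(a),p[1]+.028*np.sin(a),0*a],np.c_[p[0]+.024*np.cos(a),p[1]+.024*np.sin(a),0*a+.11],np.c_[p[0]+.01*np.cos(a),p[1]+.01*np.sin(a),0*a+.15]]
            return project(F,P)
        print([ (round(x,3),round(y,3)) for x,y in [tuple(onz(F,[d["at"]],.07)[0][:2])]], rend(onz(F,[d["at"]],.07)[0][:2]).min(0),rend(onz(F,[d["at"]],.07)[0][:2]).max(0))
plan([.6563,-.2211,.16],Rdown(-.115),2)
E
```

```text
0.7 344 360 227 251 [[ 0.70680662 -0.33240833  0.07      ]]
[(np.float64(0.707), np.float64(-0.332))] [342.06315483 219.21810323] [362.04043268 261.59491073]
t 23.85 at [ 0.6673 -0.1964  0.1765] F [-0.6  0.4 -0.3] w 0.0855 q [ -19.   10.   84.    2.   86. -105.] totrot [0.034 0.007 0.033] dist 0.0316
  row [ 0.0045 -0.013   0.0078] [0.017 0.004 0.017]
  row [ 0.0043 -0.013   0.008 ] [0.017 0.004 0.017]
```

```bash
python3 -m creep '[[[0.005,-0.013,0.008],[0.017,0.004,0.012],0.5],[[0.004,-0.013,0.008],[0.017,0.003,0.01],0.5],[[0,0,0],[0,0,0],0.5],[[0,0,0],[0,0,0],0.5]]'
python3 - <<'E'
from h import *
plan([.6563,-.2211,.04],Rdown(-.115),4)
E
```

```text
time_s: 24.25
tcp_pos: [0.6546, -0.2204, 0.1587]
eef_rot: [[-0.995, 0.103, 0.001], [0.103, 0.995, -0.001], [-0.001, -0.001, -1.0]]
force: [-0.1, -0.6, 0.1]
width: 0.0425
t 24.25 at [ 0.6546 -0.2204  0.1587] F [-0.1 -0.6  0.1] w 0.0425 q [ -21.   10.   86.   -0.   84. -105.] totrot [-0.001  0.001  0.012] dist 0.1187
  row [-0.0004 -0.0001  0.0297] [-0.     0.     0.003]
  row [-0.0004 -0.0001  0.0297] [-0.     0.     0.003]
  row [-0.0004 -0.0001  0.0297] [-0.     0.     0.003]
  row [-0.0004 -0.0001  0.0297] [-0.     0.     0.003]
```

```bash
python3 -m creep '[[[-0.001,0,0.03],[0,0,0.006],0.5],[[-0.001,0,0.03],[0,0,0.006],0.5],[[0,0,0.03],[0,0,0],0.5],[[0,0,0.028],[0,0,0],0.5],[[0,0,0],[0,0,0],0.5]]'
python3 - <<'E'
from h import *
plan([.6563,-.2211,.01],Rdown(-.115),1)
E
```

```text
time_s: 24.75
tcp_pos: [0.658, -0.2201, 0.0396]
eef_rot: [[-0.993, 0.115, 0.006], [0.115, 0.993, -0.002], [-0.006, -0.001, -1.0]]
force: [-0.5, -0.0, -0.7]
width: 0.043
t 24.75 at [ 0.658  -0.2201  0.0396] F [-0.5 -0.  -0.7] w 0.043 q [ -21.   15.   91.    0.   73. -104.] totrot [-0.001  0.006 -0.   ] dist 0.0296
  row [ 0.0017 -0.0011  0.0296] [-0.001  0.006 -0.   ]
```

```bash
python3 -m creep '[[[0.002,-0.001,0.014],[0,0.006,0],0.5],[[0.001,0,0.012],[0,0,0],0.5],[[0,0,0.003],[0,0,0],0.4],[[0,0,0],[0,0,0],0.1],[[0,0,0],[0,0,0],0],[[0,0,0],[0,0,0],0],[[0,0,0],[0,0,0],0],[[0,0,0],[0,0,0],0]]'
python3 - <<'E'
from h import *
plan([.6563,-.2211,.01],Rdown(-.115),1)
E
```

```text
time_s: 25.55
tcp_pos: [0.6571, -0.2215, 0.0145]
eef_rot: [[-0.993, 0.115, 0.005], [0.115, 0.993, -0.003], [-0.006, -0.002, -1.0]]
force: [0.7, -0.1, -1.7]
width: 0.0063
t 25.55 at [ 0.6571 -0.2215  0.0145] F [ 0.7 -0.1 -1.7] w 0.0063 q [ -21.   16.   92.   -0.   71. -104.] totrot [-0.002  0.006  0.   ] dist 0.0046
  row [0.0008 0.0003 0.0045] [-0.002  0.006  0.   ]
```

```bash
python3 -m creep '[[[0,0,-0.02],[0,0,0],0],[[0,0,-0.04],[0,0,0],0],[[0,0,-0.04],[0,0,0],0],[[0,0,-0.04],[0,0,0],0],[[0,0,-0.035],[0,0,0],0],[[0,0,0],[0,0,0],0]]'
python3 - <<'E'
from h import *
f,st=grab("wrist"); save(f,"w21.png",1)
plan(rk(0.001,-.206,.2),Rdown(RK[2]),9)
E
```

```text
time_s: 26.15
tcp_pos: [0.655, -0.2206, 0.1946]
eef_rot: [[-0.993, 0.115, 0.002], [0.115, 0.993, -0.002], [-0.002, -0.002, -1.0]]
force: [0.3, -0.1, -2.1]
width: 0.0061
t 26.2 at [ 0.6545 -0.2204  0.1917] F [-0.1  0.4 -2. ] w 0.0066 q [ -21.    9.   83.   -0.   87. -104.] totrot [-0.001 -0.     0.073] dist 0.368
  row [ 0.017   0.0372 -0.001 ] [-0.    -0.     0.008]
  row [ 0.0173  0.037  -0.001 ] [-0.    -0.     0.008]
  row [ 0.0176  0.0369 -0.0009] [-0.    -0.     0.008]
  row [ 0.0179  0.0367 -0.0009] [-0.    -0.     0.008]
  row [ 0.0182  0.0366 -0.0009] [-0.    -0.     0.008]
  row [ 0.0185  0.0364 -0.0009] [-0.    -0.     0.008]
  row [ 0.0188  0.0363 -0.0009] [-0.    -0.     0.008]
  row [ 0.0191  0.0361 -0.0009] [-0.    -0.     0.008]
  row [ 0.0194  0.036  -0.0009] [-0.    -0.     0.008]
```

View pics/w21.png

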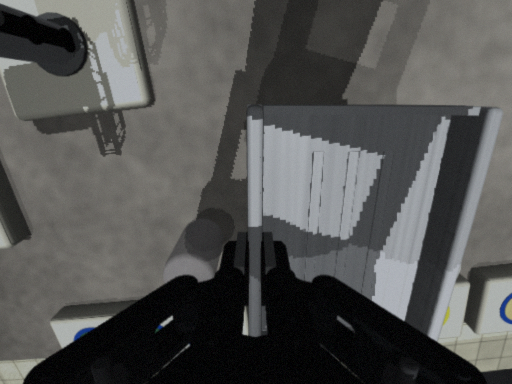

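```bash
python3 -m creep '[[[0.017,0.037,-0.003],[0,0,0.008],0],[[0.017,0.037,-0.003],[0,0,0.008],0],[[0.018,0.037,-0.003],[0,0,0.008],0],[[0.018,0.037,-0.003],[0,0,0.008],0],[[0.018,0.037,-0.002],[0,0,0.008],0],[[0.018,0.036,-0.002],[0,0,0.008],0],[[0.019,0.036,-0.002],[0,0,0.008],0],[[0.019,0.03,-0.002],[0,0,0.008],0]]'
python3 - <<'E'
from h import *
plan(rk(0.001,-.206,.2),Rdown(RK[2]),2)
E
```

```text
time_s: 27.0
tcp_pos: [0.5465, 0.0912, 0.1985]
eef_rot: [[-0.982, 0.187, -0.016], [0.187, 0.982, -0.0], [0.016, -0.003, -1.0]]
force: [0.6, 0.7, -1.8]
width: 0.0064
t 27.0 at [0.5465 0.0912 0.1985] F [ 0.6  0.7 -1.8] w 0.0064 q [  7.  -7. 100.   0.  89. -72.] totrot [-0.003 -0.016  0.   ] dist 0.0387
  row [ 0.0065  0.0182 -0.0007] [-0.002 -0.008  0.   ]
  row [ 0.0065  0.0182 -0.0007] [-0.002 -0.008  0.   ]
```

```bash
python3 -m creep '[[[0.005,0.018,-0.002],[0,-0.008,0],0],[[0.004,0.018,-0.002],[0,-0.008,0],0],[[0,0,0],[0,0,0],0]]'
python3 - <<'E'
from h import *
plan(rk(0.001,-.206,.2),Rdown(RK[2]),1)
f,st=grab("wrist"); save(f,"w22.png",1)
E
```

```text
time_s: 27.3
tcp_pos: [0.541, 0.1333, 0.1983]
eef_rot: [[-0.983, 0.183, -0.005], [0.183, 0.983, -0.004], [0.004, -0.004, -1.0]]
force: [0.2, -0.4, -1.6]
width: 0.0061
t 27.3 at [0.541  0.1333 0.1983] F [ 0.2 -0.4 -1.6] w 0.0061 q [ 11.  -7. 100.  -0.  88. -68.] totrot [-0.004 -0.004  0.004] dist 0.0043
  row [-0.0002 -0.0039 -0.0017] [-0.004 -0.004  0.004]
```

View pics/w22.png

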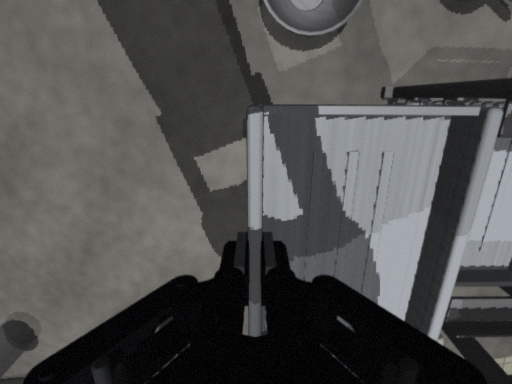

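```bash
python3 -m creep '[[[0,0,-0.003],[-0.004,-0.004,0.004],0],[[0,0.016,-0.001],[0,0,0],0],[[0,0.016,-0.001],[0,0,0],0],[[0,0.016,-0.001],[0,0,0],0],[[0,0,-0.001],[0,0,0],0]]'
python3 - <<'E'
from h import *
plan(rk(0.001,-.078,.197),Rdown(RK[2]),1)
s=manip.get_state();print(inrk(s["tcp_pos"]),np.round(s["joint_torque"],1))
E
```

```text
time_s: 27.85
tcp_pos: [0.5509, 0.1808, 0.2029]
eef_rot: [[-0.982, 0.191, -0.004], [0.191, 0.982, -0.001], [0.003, -0.002, -1.0]]
force: [0.3, 0.3, -2.3]
width: 0.0062
t 27.85 at [0.5509 0.1808 0.2029] F [ 0.3  0.3 -2.3] w 0.0062 q [ 16.  -5.  97.  -0.  88. -63.] totrot [-0.002 -0.003 -0.004] dist 0.0759
  row [0.0009 0.0757 0.0057] [-0.002 -0.003 -0.004]
[ 0.00162415 -0.15365159  0.20285265] [  0.9 -57.  -64.8   0.2  -0.2   0.5]
```

```bash
python3 -m creep '[[[0.001,0.015,0.001],[0,-0.003,-0.004],0],[[0,0.015,0],[0,0,0],0],[[0,0.015,0],[0,0,0],0],[[0,0.015,0],[0,0,0],0],[[0,0.01,0],[0,0,0],0],[[0,0,0.002],[0,0,0],0],[[0,0,0.003],[0,0,0],0]]'
python3 - <<'E'
from h import *
plan(rk(0.001,-.078,.183),Rdown(RK[2]),1)
s=manip.get_state();print(inrk(s["tcp_pos"]),np.round(s["joint_torque"],1))
f,st=grab("wrist"); save(f,"w23.png",1)
E
```

```text
time_s: 28.55
tcp_pos: [0.5642, 0.2571, 0.1962]
eef_rot: [[-0.983, 0.185, -0.001], [0.185, 0.983, -0.002], [0.0, -0.002, -1.0]]
force: [-0.2, 0.8, -1.4]
width: 0.006
t 28.55 at [0.5642 0.2571 0.1962] F [-0.2  0.8 -1.4] w 0.006 q [ 22.   1.  92.  -0.  87. -57.] totrot [-0.002 -0.     0.002] dist 0.0133
  row [-0.0006 -0.0019  0.0132] [-0.002 -0.     0.002]
[ 0.00045056 -0.07611208  0.19616165] [  0.8 -64.8 -65.    0.2   0.1   0.1]
```

View pics/w23.png

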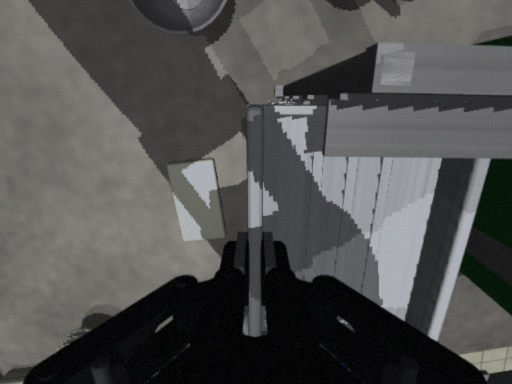

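Under rail 4, above rail 3. Lowering.

```bash
python3 -m creep '[[[0,0,0.004],[0,0,0],0],[[0,0,0.004],[0,0,0],0],[[0,0,0.002],[0,0,0],0],[[0,0,0.001],[0,0,0],0],[[0,0,0],[0,0,0],0]]'
python3 -m creep '[[[0,0,0.002],[0,0,0],0],[[0,0,0],[0,0,0],0]]'
python3 -m creep '[[[0,0,0.001],[0,0,0],0],[[0,0,0],[0,0,0],0]]'
```

```text
time_s: 29.1
tcp_pos: [0.564, 0.2554, 0.1835]
eef_rot: [[-0.982, 0.187, -0.001], [0.187, 0.982, -0.002], [0.001, -0.003, -1.0]]
force: [-0.9, 1.2, -0.6]
width: 0.0063
time_s: 29.3
tcp_pos: [0.5642, 0.2552, 0.1835]
eef_rot: [[-0.982, 0.187, 0.0], [0.187, 0.982, -0.002], [-0.001, -0.002, -1.0]]
force: [-0.0, 0.7, -1.2]
width: 0.0062
time_s: 29.5
tcp_pos: [0.5644, 0.2552, 0.1833]
eef_rot: [[-0.982, 0.187, 0.001], [0.187, 0.982, -0.001], [-0.002, -0.001, -1.0]]
force: [-0.5, -0.1, -1.1]
width: 0.0061
```

```bash
python3 -m creep '[[[0,0,0],[0,0,0],0.15],[[0,0,0],[0,0,0],0.3],[[0,0,0],[0,0,0],0.3],[[0,0,-0.01],[0,0,0],0.3],[[0,0,-0.02],[0,0,0],0.3],[[0,0,-0.02],[0,0,0],0.3],[[0,-0.025,0],[0,0,0],0.1],[[0,-0.025,0],[0,0,0],0]]'
python3 -m creep '[[[0,0,0],[-0.12,0,0],0],[[0,0,0],[-0.12,0,0],0],[[0,0,0],[-0.12,0,0],0],[[0,0,0],[-0.12,0,0],0],[[0,0,0],[0,0,0],0]]'
python3 - <<'E'
from h import *
s=manip.get_state();print(inrk(s["tcp_pos"]),s["force"])
plan(rk(0,-.113,.186),Rdown(RK[2],-27.5),3)
f,st=grab("wrist"); save(f,"w24.png",1)
E
```

```text
time_s: 30.3
tcp_pos: [0.555, 0.207, 0.237]
eef_rot: [[-0.983, 0.184, 0.001], [0.184, 0.983, -0.002], [-0.001, -0.001, -1.0]]
force: [0.6, 0.2, -0.4]
width: -0.0
time_s: 30.8
tcp_pos: [0.5556, 0.2056, 0.2431]
eef_rot: [[-0.983, 0.158, 0.096], [0.185, 0.864, 0.468], [-0.009, 0.478, -0.879]]
force: [-0.8, -0.7, -0.8]
width: 0.0004
[ 0.00158101 -0.12838059  0.2431454 ] [-0.7917908  -0.66619388 -0.79447658]
t 30.8 at [0.5556 0.2056 0.2431] F [-0.8 -0.7 -0.8] w 0.0004 q [  5. -11. 102.  28.  81. -77.] totrot [0.018 0.007 0.006] dist 0.0592
  row [ 0.0007 -0.0046  0.0192] [0.006 0.002 0.002]
  row [ 0.0006 -0.0045  0.0192] [0.006 0.002 0.002]
  row [ 0.0006 -0.0044  0.0192] [0.006 0.002 0.002]
```

View pics/w24.png

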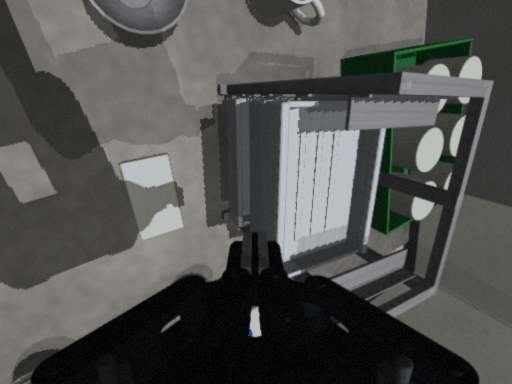

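```bash
python3 -m creep '[[[0.001,-0.005,0.019],[0.006,0.003,0.002],0],[[0.001,-0.005,0.019],[0.006,0.003,0.002],0],[[0,-0.005,0.017],[0.006,0.003,0.002],0],[[0,0,0],[0,0,0],0]]'
python3 - <<'E'
from h import *
s=manip.get_state();print(inrk(s["tcp_pos"]),s["force"])
plan(rk(0,-.08,.186),Rdown(RK[2],-27.5),3)
E
```

```text
time_s: 31.25
tcp_pos: [0.5564, 0.2208, 0.1843]
eef_rot: [[-0.983, 0.164, 0.081], [0.183, 0.878, 0.443], [0.001, 0.451, -0.893]]
force: [-0.1, 0.3, 0.4]
width: -0.0003
[-0.00043077 -0.11328107  0.18426372] [-0.08174347  0.27976186  0.38665764]
t 31.25 at [0.5564 0.2208 0.1843] F [-0.1  0.3  0.4] w -0.0003 q [  7.  -8. 105.  26.  76. -77.] totrot [-0.012 -0.003  0.003] dist 0.0333
  row [-0.0002  0.0102  0.0045] [-0.004 -0.001  0.001]
  row [-0.0002  0.0101  0.0045] [-0.004 -0.001  0.001]
  row [-0.0002  0.0101  0.0046] [-0.004 -0.001  0.001]
```

```bash
python3 -m creep '[[[0,0.01,0.004],[-0.004,0,0],0],[[0,0.01,0.004],[-0.004,0,0],0],[[0,0.009,0.004],[-0.004,0,0],0],[[0,0,0],[0,0,0],0]]'
python3 -m creep '[[[0,0.007,0.004],[0,0,0],0],[[0,0.004,0.002],[0,0,0],0],[[0,0,0],[0,0,0],0]]'
python3 - <<'E'
from h import *
s=manip.get_state();print(inrk(s["tcp_pos"]),s["force"])
E
```

```text
time_s: 31.65
tcp_pos: [0.5627, 0.2556, 0.1872]
eef_rot: [[-0.983, 0.161, 0.082], [0.181, 0.872, 0.454], [0.001, 0.462, -0.887]]
force: [-0.1, 0.8, 0.4]
width: -0.0002
time_s: 31.95
tcp_pos: [0.565, 0.2656, 0.1876]
eef_rot: [[-0.984, 0.161, 0.082], [0.181, 0.876, 0.447], [-0.0, 0.455, -0.891]]
force: [-4.8, -11.3, 1.5]
width: -0.0004
[-0.0003286  -0.06766806  0.18764359] [ -4.83201401 -11.30421874   1.46990479]
```

```bash
python3 -m creep '[[[0,-0.006,-0.003],[0,0,0],0],[[0,-0.02,-0.01],[0,0,0],0],[[0,-0.02,-0.01],[0,0,0],0],[[0,0,0],[0,0,0],0]]'
python3 - <<'E'
from h import *
f,st=grab("wrist")
P=np.r_[tf(RK,traycorners(0,0,0,.17)),tf(RK,traycorners(0,0,0,.11)),tf(RK,traycorners(0,0,0,.05))]
save(f,"w25.png",1.5,pts=project(f,P,st))
E
```

```text
time_s: 32.35
tcp_pos: [0.5557, 0.214, 0.188]
eef_rot: [[-0.984, 0.16, 0.083], [0.18, 0.876, 0.448], [-0.001, 0.455, -0.89]]
force: [-0.2, 0.2, -0.1]
width: 0.0001
```

View pics/w25.png

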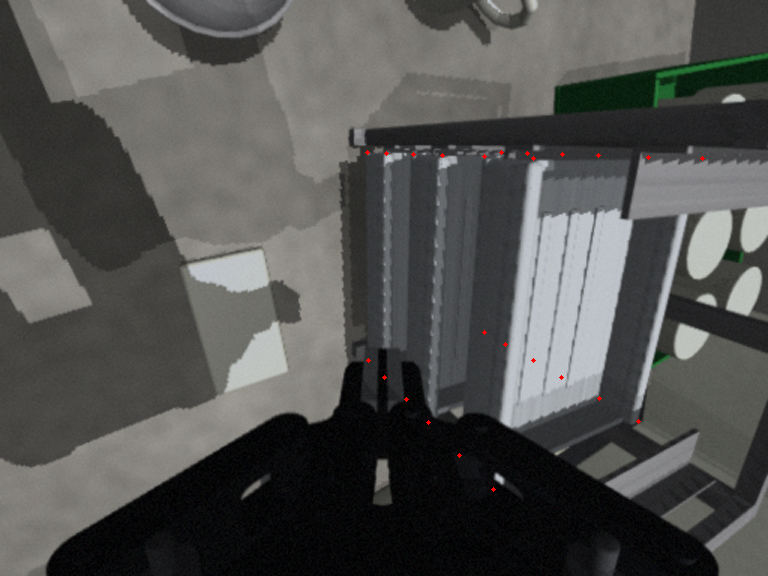

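```bash
python3 - <<'E'
from h import *
f,st=grab("top"); g,_=grab("side")
uv=[(330+81/5,180+131/5),(330+88/5,180+418/5)]
P=onz(f,uv,.02); print(P, np.linalg.norm(P[0]-P[1]))
save(f,"t30.png",1.5); save(g,"s30.png",1.5)
for t in("fan_stand","fan_catch_tip","fan_switch_tip","fan_switch","fan_catch"):
  for F in (f,g):
    for d in finder.silhouettes(F,t)[:2]: print(t,round(d["p"],2),d["at"],d["region"].sum())
E
```

```text
[[ 0.5661306  -0.32692952  0.02      ]
 [ 0.36691969 -0.32683154  0.02      ]] 0.1992109327480312
fan_stand 0.64 [380.7, 226.8] 4008
fan_stand 0.92 [332.9, 270.8] 5041
fan_stand 0.25 [181.0, 174.4] 744
fan_switch_tip 0.18 [125.1, 190.2] 1337
fan_switch_tip 0.74 [199.2, 154.9] 548
fan_switch_tip 0.44 [181.4, 174.3] 587
fan_switch 0.39 [358.4, 255.1] 31
fan_switch 0.34 [340.0, 156.2] 302
fan_catch 0.23 [123.1, 188.8] 1504
```

View pics/t30.png

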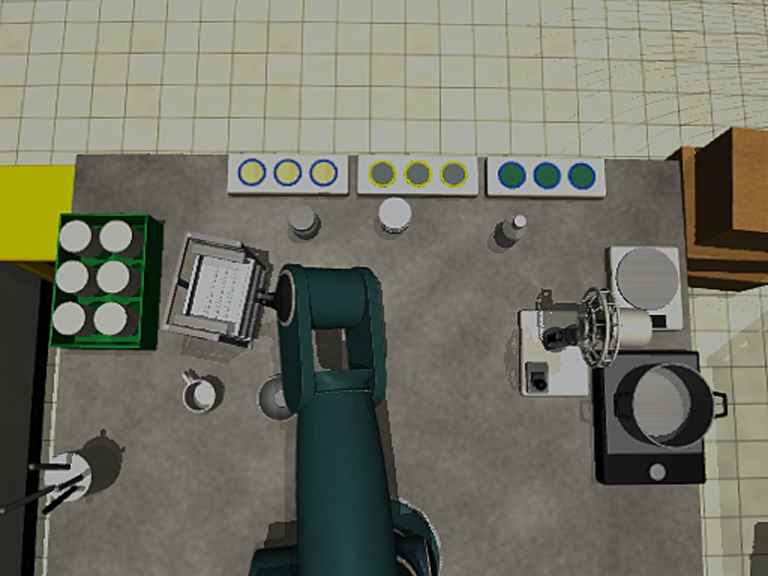

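View pics/s30.png

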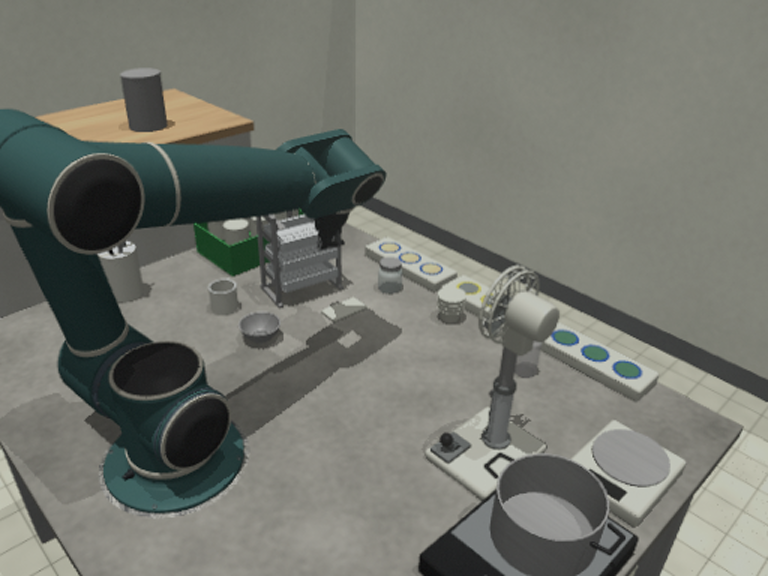

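```bash
python3 - <<'E'
from h import *
f,st=grab("top")
for z in (.30,.34,.38): print(z,onz(f,[(330+280/5,180+190/5),(330+300/5,180+65/5),(330+330/5,180+325/5)],z).round(3).tolist())
plan([.496,-.22,.25],Rdown(0,45),14)
E
```

```text
0.3 [[0.5, -0.37, 0.3], [0.57, -0.384, 0.3], [0.425, -0.395, 0.3]]
0.34 [[0.496, -0.356, 0.34], [0.564, -0.37, 0.34], [0.424, -0.381, 0.34]]
0.38 [[0.493, -0.342, 0.38], [0.558, -0.356, 0.38], [0.423, -0.366, 0.38]]
t 33.05 at [0.5556 0.2156 0.1878] F [-1.2  0.6 -1.2] w 0.0001 q [  6.  -9. 105.  27.  77. -78.] totrot [ 1.254 -0.029 -0.19 ] dist 0.4441
  row [-0.0014 -0.0259 -0.0182] [ 0.09  -0.002 -0.014]
  row [-0.001  -0.0275 -0.0158] [ 0.09  -0.002 -0.014]
  row [-0.0007 -0.0288 -0.0133] [ 0.09  -0.002 -0.014]
  row [-0.0003 -0.0299 -0.0107] [ 0.09  -0.002 -0.014]
  row [ 0.0001 -0.0307 -0.008 ] [ 0.09  -0.002 -0.014]
  row [ 0.0005 -0.0313 -0.0052] [ 0.09  -0.002 -0.014]
  row [ 0.0009 -0.0316 -0.0024] [ 0.09  -0.002 -0.014]
  row [ 0.0013 -0.0317  0.0005] [ 0.09  -0.002 -0.014]
  row [ 0.0018 -0.0315  0.0033] [ 0.09  -0.002 -0.014]
  row [ 0.0022 -0.0311  0.0061] [ 0.09  -0.002 -0.014]
  row [ 0.0026 -0.0304  0.0088] [ 0.09  -0.002 -0.014]
  row [ 0.003  -0.0294  0.0115] [ 0.09  -0.002 -0.014]
  row [ 0.0035 -0.0282  0.0141] [ 0.09  -0.002 -0.014]
  row [ 0.0039 -0.0268  0.0165] [ 0.09  -0.002 -0.014]
```

```bash
python3 -m creep '[[[-0.001,-0.027,-0.018],[0.09,-0.002,-0.014],0],[[-0.001,-0.028,-0.016],[0.09,-0.002,-0.014],0],[[-0.001,-0.029,-0.013],[0.09,-0.002,-0.014],0],[[0,-0.03,-0.011],[0.09,-0.002,-0.014],0],[[0,-0.031,-0.008],[0.09,-0.002,-0.014],0],[[0,-0.031,-0.005],[0.09,-0.002,-0.014],0],[[0.001,-0.031,-0.002],[0.09,-0.002,-0.014],0],[[0.001,-0.031,0],[0.09,-0.002,-0.014],0]]'
python3 - <<'E'
from h import *
plan([.496,-.22,.25],Rdown(0,45),7)
E
```

```text
time_s: 33.85
tcp_pos: [0.5209, -0.0419, 0.2271]
eef_rot: [[-0.997, 0.074, 0.006], [0.069, 0.959, -0.274], [-0.026, -0.272, -0.962]]
force: [0.6, -0.1, -0.7]
width: 0.0001
t 33.85 at [ 0.5209 -0.0419  0.2271] F [ 0.6 -0.1 -0.7] w 0.0001 q [  1. -13. 103. -16.  90. -85.] totrot [ 0.508 -0.012 -0.074] dist 0.1813
  row [ 0.0017 -0.0256  0.0038] [ 0.073 -0.002 -0.011]
  row [ 0.002  -0.0252  0.0056] [ 0.073 -0.002 -0.011]
  row [ 0.0023 -0.0247  0.0074] [ 0.073 -0.002 -0.011]
  row [ 0.0025 -0.0241  0.0092] [ 0.073 -0.002 -0.011]
  row [ 0.0028 -0.0233  0.0109] [ 0.073 -0.002 -0.011]
  row [ 0.0031 -0.0224  0.0126] [ 0.073 -0.002 -0.011]
  row [ 0.0033 -0.0214  0.0142] [ 0.073 -0.002 -0.011]
```

```bash
python3 -m creep '[[[0.002,-0.026,0.004],[0.073,-0.002,-0.011],0],[[0.002,-0.025,0.005],[0.073,-0.002,-0.011],0],[[0.002,-0.025,0.007],[0.073,-0.002,-0.011],0],[[0.003,-0.024,0.009],[0.073,-0.002,-0.011],0],[[0.003,-0.023,0.011],[0.073,-0.002,-0.011],0],[[0.003,-0.022,0.012],[0.073,-0.002,-0.011],0],[[0.003,-0.02,0.012],[0.07,-0.002,-0.011],0],[[0,0,0],[0,0,0],0]]'
cat >> h.py <<'E'
FAN=[.496,-.407,0.]
def fansegs(drop=0):
    S=[]
    def circ(cx,cy,cz,r,plane):
        a=np.linspace(0,2*np.pi,25)
        P=[(cx+r*np.cos(t),cy+r*np.sin(t),cz) if plane=="z" else (cx+r*np.cos(t),cy,cz+r*np.sin(t)) for t in a]
        S.extend(zip(P[:-1],P[1:]))
    c=[(-130,-80,22),(70,-80,22),(70,80,22),(-130,80,22)]
    S.extend(zip(c,c[1:]+c[:1]))
    for z in(22,167): circ(0,0,z,20,"z")
    circ(0,30,129-drop,7,"y"); circ(0,20,129-drop,7,"y")
    for s in(-1,1): circ(-88+34*np.sin(.5*s),45,28+34*np.cos(.5),13,"y")
    for s in(-20,20): S.append(((s,0,22),(s,0,167)))
    return S
E
python3 - <<'E'
from h import *
plan([.496,-.22,.25],Rdown(0,45),1)
f,st=grab("wrist"); overlay(f,"w31.png",FAN,fansegs(),1.5,(0,0,512,384),st); save(f,"w31r.png",1.5)
E
```

```text
time_s: 34.65
tcp_pos: [0.4948, -0.2242, 0.2563]
eef_rot: [[-1.0, -0.006, 0.003], [-0.006, 0.691, -0.723], [0.002, -0.723, -0.691]]
force: [-0.3, 0.6, -0.6]
width: 0.0002
t 34.65 at [ 0.4948 -0.2242  0.2563] F [-0.3  0.6 -0.6] w 0.0002 q [ -5. -15. 109. -46.  84. -91.] totrot [-0.023  0.003  0.006] dist 0.0077
  row [-0.0012  0.0074  0.0013] [-0.023  0.003  0.006]
```

View pics/w31.png

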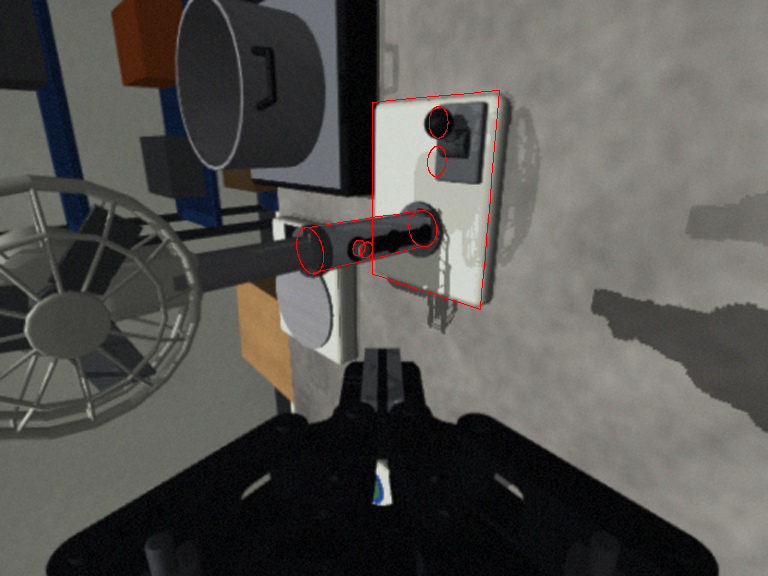

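View pics/w31r.png

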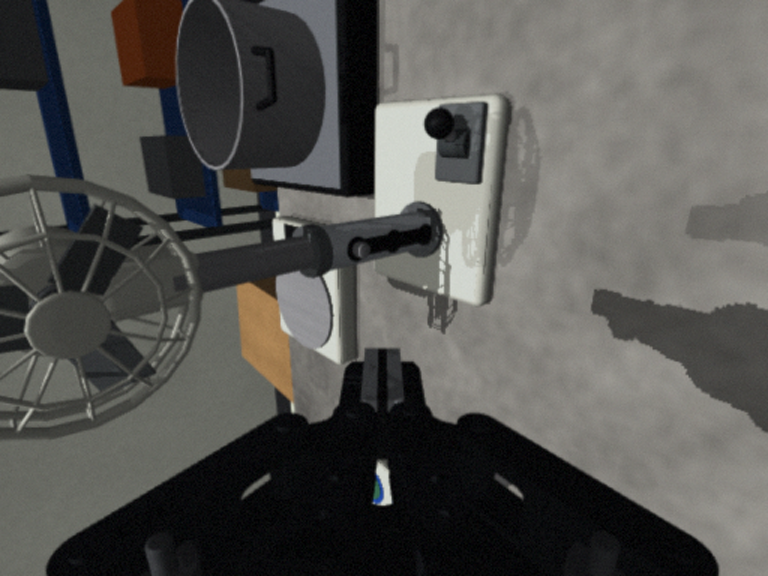

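```bash
python3 - <<'E'
from h import *
plan([.496,-.335,.124],Rdown(0,45),5)
E
```

```text
t 34.7 at [ 0.4951 -0.2233  0.2564] F [0.1 0.2 0.7] w 0.0001 q [ -5. -15. 109. -46.  84. -91.] totrot [-0.021  0.004  0.005] dist 0.1732
  row [-0.0001  0.0036  0.0345] [-0.004  0.001  0.001]
  row [-0.0001  0.0035  0.0345] [-0.004  0.001  0.001]
  row [-0.0001  0.0034  0.0345] [-0.004  0.001  0.001]
  row [-0.0001  0.0032  0.0345] [-0.004  0.001  0.001]
  row [-0.0002  0.0031  0.0345] [-0.004  0.001  0.001]
```

```bash
python3 -m creep '[[[0,0.004,0.034],[-0.004,0.001,0.001],0],[[0,0.004,0.034],[-0.004,0.001,0.001],0],[[0,0.003,0.034],[-0.004,0.001,0.001],0],[[0,0.003,0.034],[-0.004,0.001,0.001],0],[[0,0.003,0.025],[-0.004,0.001,0.001],0],[[0,0,0],[0,0,0],0]]'
python3 - <<'E'
from h import *
plan([.496,-.335,.124],Rdown(0,45),1)
plan([.496,-.36,.124],None,3)
f,st=grab("wrist"); save(f,"w32.png",1.5)
E
```

```text
time_s: 35.3
tcp_pos: [0.4988, -0.3252, 0.1291]
eef_rot: [[-1.0, 0.008, 0.005], [0.002, 0.716, -0.698], [-0.009, -0.698, -0.716]]
force: [-0.1, 0.3, -0.1]
width: -0.0
t 35.3 at [ 0.4988 -0.3252  0.1291] F [-0.1  0.3 -0.1] w -0.0 q [-17.  -7. 114. -47.  66. -89.] totrot [ 0.013  0.005 -0.008] dist 0.0114
  row [ 0.0028 -0.0035  0.0105] [ 0.013  0.005 -0.008]
t 35.3 at [ 0.4988 -0.3252  0.1291] F [-0.1  0.3 -0.1] w -0.0 q [-17.  -7. 114. -47.  66. -89.] totrot [0. 0. 0.] dist 0.0353
  row [ 0.0009 -0.0071  0.0093] [0. 0. 0.]
  row [ 0.0009 -0.0071  0.0093] [0. 0. 0.]
  row [ 0.0009 -0.0071  0.0093] [0. 0. 0.]
```

View pics/w32.png

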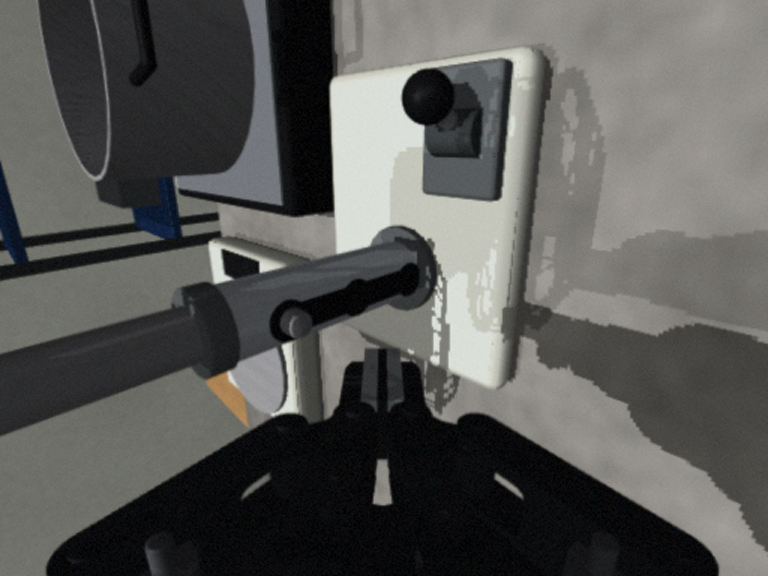

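```bash
python3 -m creep '[[[0.001,-0.005,0.0075],[0.005,0.003,-0.004],0],[[0.001,-0.005,0.0075],[0.005,0.002,-0.004],0],[[0.001,-0.005,0.007],[0,0,0],0],[[0,0,0],[0,0,0],0]]'
python3 - <<'E'
from h import *
plan([.496,-.365,.123],Rdown(0,45),1)
f,st=grab("wrist"); save(f,"w33.png",1.5)
E
```

```text
time_s: 35.75
tcp_pos: [0.4984, -0.3511, 0.1294]
eef_rot: [[-1.0, 0.002, 0.006], [-0.003, 0.707, -0.707], [-0.006, -0.707, -0.707]]
force: [0.1, 1.0, -0.6]
width: 0.0001
t 35.75 at [ 0.4984 -0.3511  0.1294] F [ 0.1  1.  -0.6] w 0.0001 q [-19.  -6. 114. -48.  64. -91.] totrot [ 0.     0.006 -0.002] dist 0.0155
  row [ 0.0025 -0.0054  0.0144] [ 0.     0.006 -0.002]
```

View pics/w33.png

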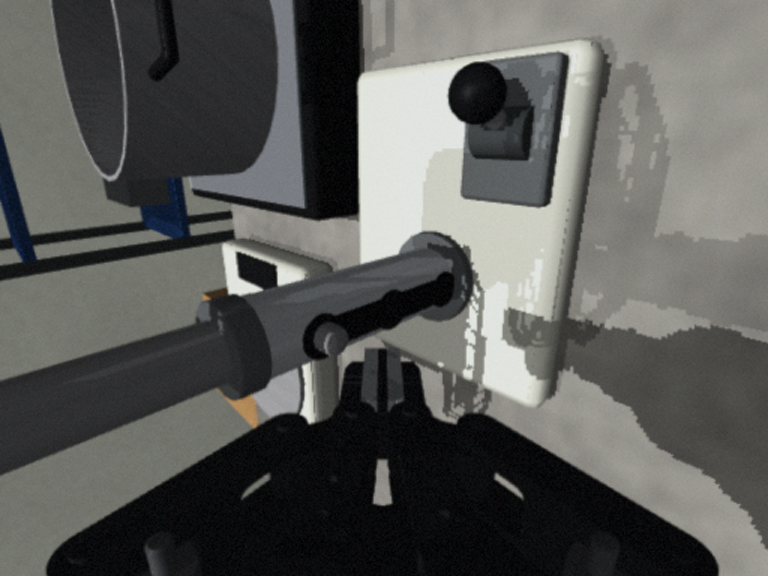

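```bash
python3 -m creep '[[[0.002,0.004,0.005],[0,0.005,-0.002],0],[[0,0,0],[0,0,0],0]]'
python3 - <<'E'
from h import *
plan([.496,-.371,.123],Rdown(0,45),2)
f,st=grab("wrist"); overlay(f,"w34.png",FAN,fansegs(),1.5,(0,0,512,384),st)
E
```

```text
time_s: 36.0
tcp_pos: [0.4964, -0.3513, 0.123]
eef_rot: [[-1.0, 0.001, 0.001], [-0.0, 0.707, -0.707], [-0.001, -0.707, -0.707]]
force: [0.3, 0.1, -0.1]
width: 0.0002
t 36.0 at [ 0.4964 -0.3513  0.123 ] F [ 0.3  0.1 -0.1] w 0.0002 q [-19.  -6. 114. -48.  64. -90.] totrot [ 0.     0.001 -0.001] dist 0.0197
  row [ 0.0002 -0.0069  0.007 ] [ 0.     0.001 -0.   ]
  row [ 0.0002 -0.0069  0.007 ] [ 0.     0.001 -0.   ]
```

View pics/w34.png

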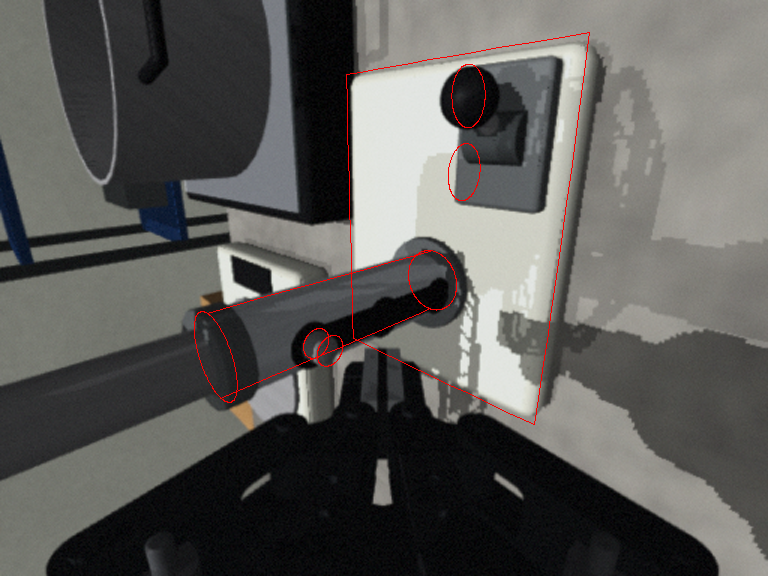

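```bash
python3 -m creep '[[[0.001,-0.006,0.006],[0,0,0],0],[[0.001,-0.004,0.004],[0,0,0],0],[[0,0,0],[0,0,0],0]]'
```

```text
time_s: 36.35
tcp_pos: [0.4949, -0.3664, 0.1238]
eef_rot: [[-1.0, 0.0, 0.003], [-0.002, 0.707, -0.707], [-0.002, -0.707, -0.707]]
force: [0.2, -0.1, -0.4]
width: -0.0001
```

```bash
python3 -m creep '[[[0,-0.003,0.003],[0,0,0],0],[[0,0,0],[0,0,0],0]]'
```

```text
time_s: 36.55
tcp_pos: [0.4947, -0.3713, 0.1239]
eef_rot: [[-1.0, 0.001, 0.002], [-0.001, 0.707, -0.707], [-0.002, -0.707, -0.707]]
force: [-0.4, -0.3, -0.7]
width: -0.0001
```

```bash
python3 -m creep '[[[0,-0.002,0.002],[0,0,0],0],[[0,0,0],[0,0,0],0]]'; python3 -m creep '[[[0,-0.0015,0.0015],[0,0,0],0],[[0,0,0],[0,0,0],0]]'
```

```text
time_s: 36.75
tcp_pos: [0.4948, -0.3742, 0.1238]
eef_rot: [[-1.0, 0.001, 0.002], [-0.001, 0.707, -0.707], [-0.002, -0.707, -0.707]]
force: [-1.1, 3.3, 0.6]
width: -0.0
time_s: 36.95
tcp_pos: [0.4949, -0.3758, 0.1237]
eef_rot: [[-1.0, 0.001, 0.002], [-0.001, 0.708, -0.706], [-0.002, -0.706, -0.708]]
force: [-0.6, 2.6, 1.2]
width: -0.0001
```

```bash
python3 -m creep '[[[0,-0.0015,0.0015],[0,0,0],0],[[0,-0.001,0.001],[0,0,0],0]]'; python3 - <<'E'
from h import *
f,st=grab("wrist"); save(f,"w35.png",1.5)
s=manip.get_state(); print(s["force"],s["tcp_pos"])
E
```

```text
time_s: 37.15
tcp_pos: [0.4949, -0.3785, 0.1234]
eef_rot: [[-1.0, 0.001, 0.002], [-0.001, 0.709, -0.705], [-0.002, -0.705, -0.709]]
force: [0.2, 5.0, -4.0]
width: -0.0002
[ 0.33501715  4.24140726 -4.2408474 ] [ 0.49487622 -0.37851851  0.1231333 ]
```

View pics/w35.png

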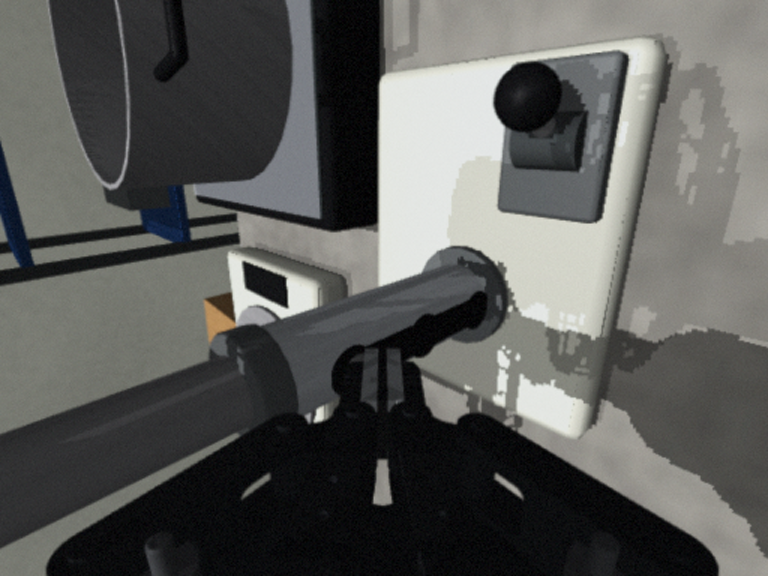

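```bash
python3 -m creep '[[[0,-0.0005,0.0005],[0,0,0],0]]'; python3 - <<'E'
from h import *
f,st=grab("side"); save(f,"s36.png",4,crop=(270,170,400,310))
s=manip.get_state(); print(s["force"],s["tcp_pos"])
E
```

```text
time_s: 37.3
tcp_pos: [0.4947, -0.3787, 0.1223]
eef_rot: [[-1.0, 0.0, 0.002], [-0.001, 0.71, -0.704], [-0.002, -0.704, -0.71]]
force: [0.0, 5.0, -3.3]
width: 0.0003
[-0.10687864  5.77994386 -4.16893703] [ 0.49470768 -0.37870437  0.12212429]
```

View pics/s36.png

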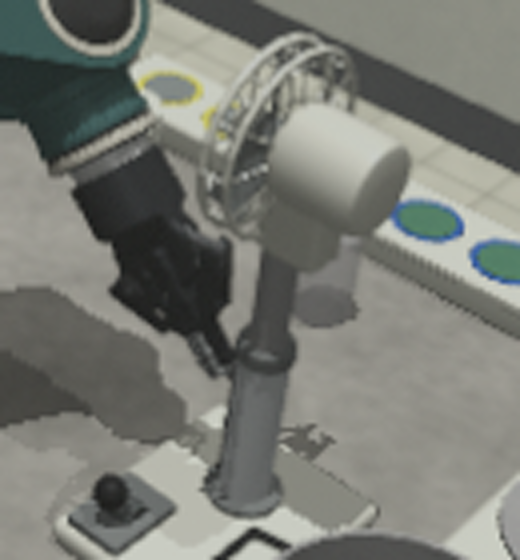

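```bash
python3 -m creep '[[[0,0,0],[0,0,0],0]]'; python3 - <<'E'
from h import *
f,st=grab("side"); save(f,"s37.png",4,crop=(270,170,400,310))
s=manip.get_state(); print(s["force"],s["tcp_pos"])
E
```

```text
time_s: 37.45
tcp_pos: [0.4946, -0.3782, 0.1213]
eef_rot: [[-1.0, -0.0, 0.002], [-0.001, 0.711, -0.703], [-0.001, -0.703, -0.711]]
force: [0.9, 2.9, -2.1]
width: 0.0001
[-0.3671698   3.67262708 -2.96558836] [ 0.49452373 -0.378243    0.1212522 ]
```

View pics/s37.png

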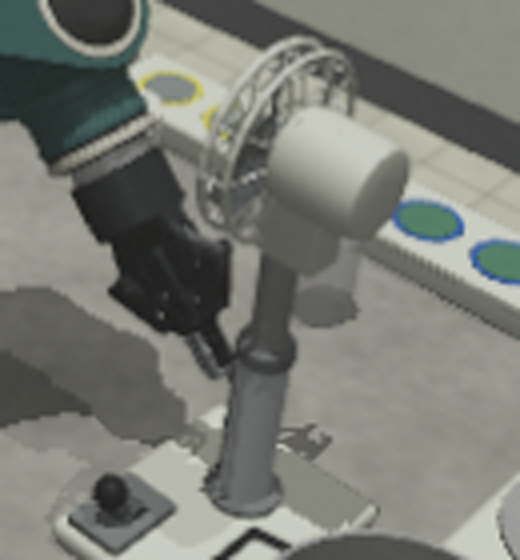

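```bash
python3 -m creep '[[[0,0.02,-0.02],[0,0,0],0],[[0,0.03,-0.03],[0,0,0],0],[[0,0,0],[0,0,0],0],[[0,0,0],[0,0,0],0],[[0,0,0],[0,0,0],0]]'; python3 - <<'E'
from h import *
f,st=grab("side"); save(f,"s38.png",4,crop=(270,170,400,310))
f,st=grab("wrist"); save(f,"w38.png",1.5)
E
```

```text
time_s: 38.0
tcp_pos: [0.4946, -0.3064, 0.1225]
eef_rot: [[-1.0, 0.0, 0.002], [-0.001, 0.71, -0.704], [-0.001, -0.704, -0.71]]
force: [-0.6, -1.3, 0.1]
width: -0.0001
```

View pics/s38.png

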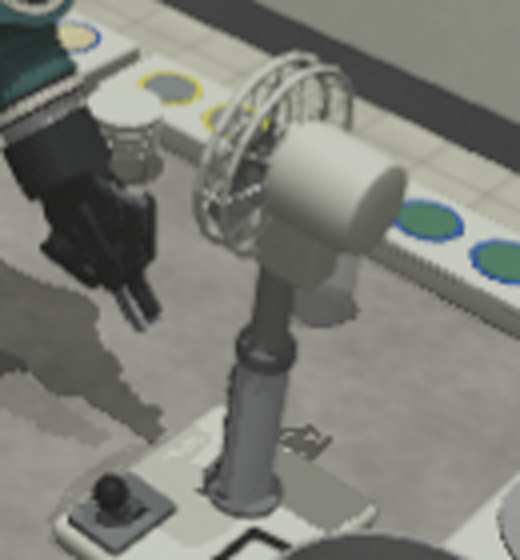

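View pics/w38.png

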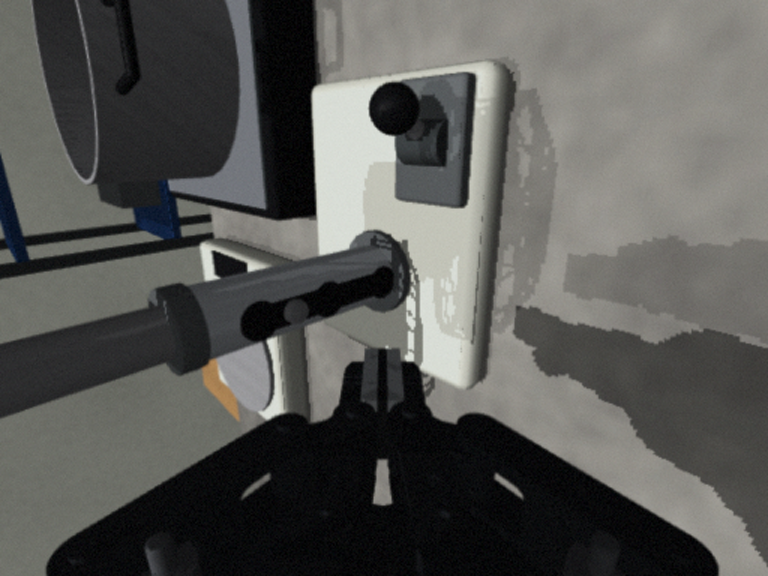

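```bash
python3 -m creep '[[[0.02,0,0],[0,0,0],0],[[0.02,0,0],[0,0,0],0],[[0.02,0,0],[0,0,0],0],[[0.02,0,0],[0,0,0],0],[[0.02,0,0],[0,0,0],0],[[0.02,0,0],[0,0,0],0],[[0.02,0,0],[0,0,0],0],[[0,0,0],[0,0,0],0]]'
python3 -m creep '[[[0,0,0],[0,0,0],0],[[0,0,0],[0,0,0],0],[[0,0,0],[0,0,0],0],[[0,0,0],[0,0,0],0],[[0,0,0],[0,0,0],0],[[0,0,0],[0,0,0],0]]'
python3 - <<'E'
from h import *
plan([.345,-.33,.12],Rdown(0,45),1)
f,st=grab("side"); save(f,"s39.png",4,crop=(270,170,400,310))
f,st=grab("wrist"); overlay(f,"w39.png",FAN,fansegs(45),1.5,(0,0,512,384),st)
E
```

```text
time_s: 38.9
tcp_pos: [0.3479, -0.3113, 0.122]
eef_rot: [[-1.0, 0.005, -0.005], [0.007, 0.709, -0.705], [-0.0, -0.705, -0.709]]
force: [0.4, 0.7, 0.0]
width: 0.0001
time_s: 39.5
tcp_pos: [0.3495, -0.3124, 0.1224]
eef_rot: [[-1.0, 0.006, -0.005], [0.008, 0.709, -0.705], [-0.0, -0.705, -0.709]]
force: [0.2, 0.0, -0.9]
width: -0.0003
t 39.5 at [ 0.3495 -0.3124  0.1224] F [ 0.2  0.  -0.9] w -0.0003 q [-21. -29. 131. -46.  67. -96.] totrot [ 0.003 -0.005 -0.006] dist 0.0183
  row [ 0.0043 -0.0109  0.0141] [ 0.003 -0.005 -0.006]
```

View pics/s39.png

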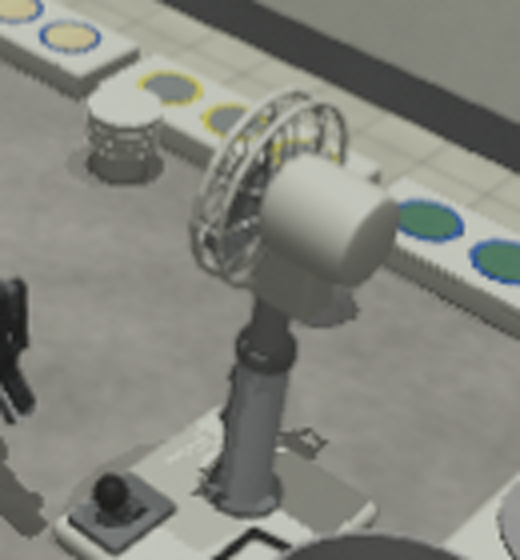

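View pics/w39.png

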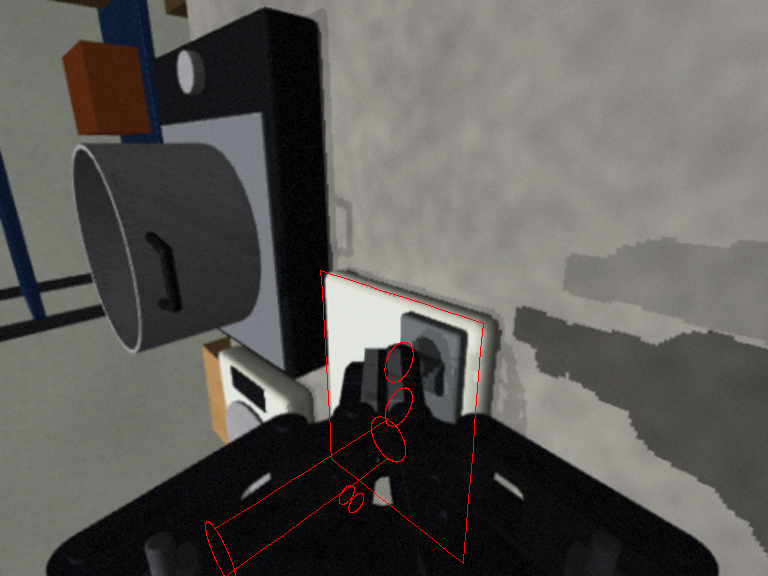

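```bash
python3 - <<'E'
from h import *
f,st=grab("side")
print(project(f,[[.496,-.38,.41],[.496,-.38,.365]]))
save(f,"s40.png",4,crop=(270,170,400,310))
a=cv2.imread("pics/s39.png").astype(int);b=cv2.imread("pics/s40.png").astype(int)
print(np.abs(a-b)[80:340,180:420].mean())
E
python3 -m creep '[[[0,0.02,-0.02],[0,0,0],0],[[0,0.03,-0.03],[0,0,0],0],[[-0.03,0.0,-0.02],[0,0,0],0],[[-0.03,0.0,0],[0,0,0],0],[[-0.03,0.0,0],[0,0,0],0],[[-0.03,0,0],[0,0,0],0],[[0,0,0],[0,0,0],0]]'
python3 - <<'E'
from h import *
f,st=grab("side"); save(f,"s41.png",4,crop=(270,170,400,310))
a=cv2.imread("pics/s39.png").astype(int);b=cv2.imread("pics/s41.png").astype(int)
print(np.abs(a-b)[80:340,240:420].mean())
f,st=grab("wrist"); overlay(f,"w41.png",FAN,fansegs(45),1.5,(0,0,512,384),st);print(st["tcp_pos"])
E
```

```text
[[339.16853344 179.23367721]
 [337.08153837 193.84512621]]
0.47115918803418805
time_s: 40.35
tcp_pos: [0.4742, -0.225, 0.1383]
eef_rot: [[-1.0, 0.009, -0.003], [0.008, 0.708, -0.706], [-0.004, -0.706, -0.708]]
force: [-0.6, -0.5, 0.0]
width: -0.0003
0.5685754985754986
[ 0.47285618 -0.22499059  0.13808856]
```

View pics/w41.png

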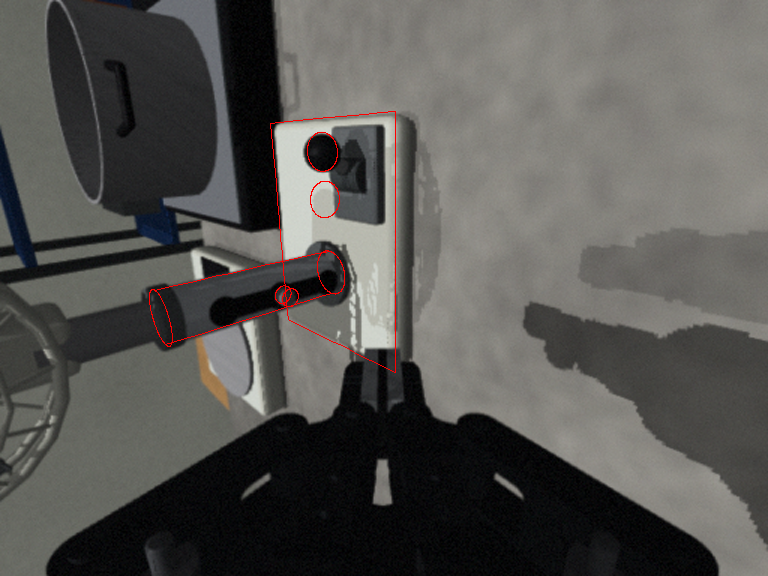

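```bash
python3 - <<'E'
from h import *
f,st=grab("wrist"); save(f,"w42.png",8,crop=(130,160,220,220)); overlay(f,"w42o.png",[.495,-.4065,.01],fansegs(45),8,(130,160,220,220),st)
E
```

```text
(no output)
```

View pics/w42.png

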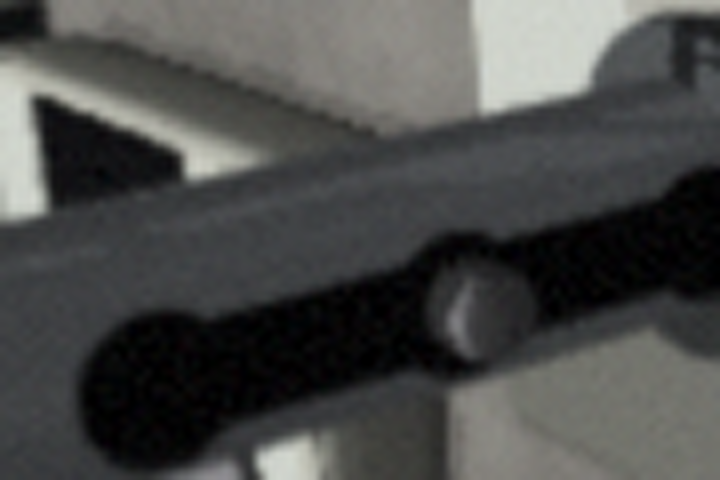

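View pics/w42o.png

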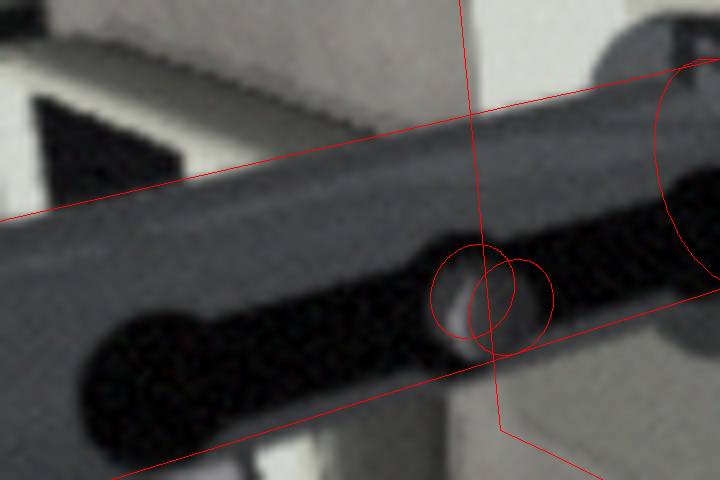

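```bash
python3 - <<'E'
from h import *
f,st=grab("top"); g,_=grab("side")
pt=np.r_[[tf(RK,traycorners(0,0,0,z,(28,))) for z in(.05,.11,.17)]].reshape(-1,3)
save(f,"t43.png",6,crop=(95,140,205,245),pts=project(f,pt)); save(g,"s43.png",6,crop=(150,115,250,215),pts=project(g,pt))
E
```

```text
(no output)
```

View pics/t43.png

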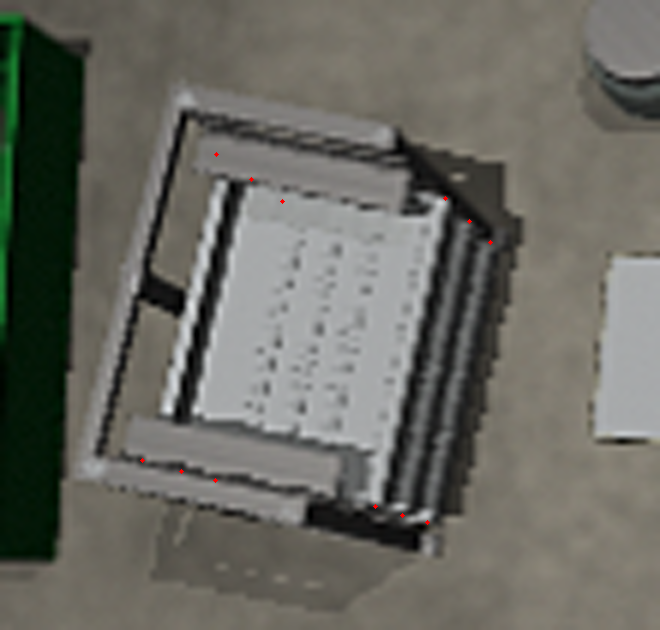

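View pics/s43.png

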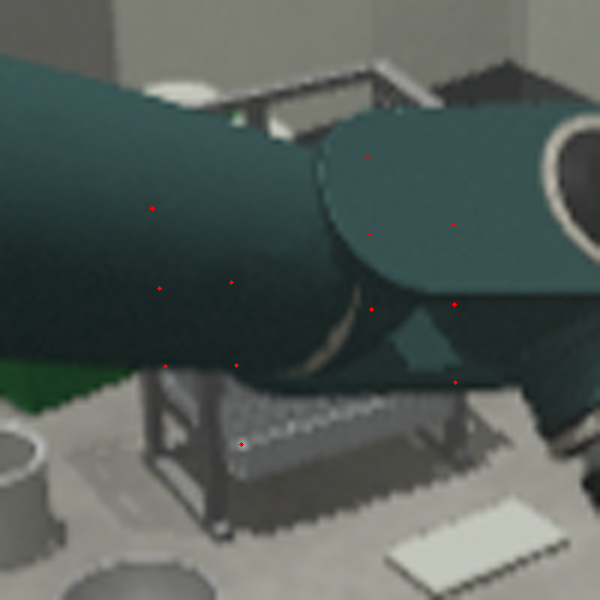

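```bash
python3 -m creep '[[[0.032,0,0],[0,0,0],0],[[0.032,0,0],[0,0,0],0],[[0.032,0,0],[0,0,0],0],[[0.032,0,0],[0,0,0],0],[[0,-0.02,0.03],[0,0,0],0],[[0,-0.02,0.03],[0,0,0],0],[[0,0,0.02],[0,0,0],0],[[0,0,0],[0,0,0],0]]'
python3 - <<'E'
from h import *
plan([.345,-.368,.054],Rdown(0,45),3)
f,st=grab("wrist"); overlay(f,"w44.png",[.495,-.4065,.015],fansegs(45),1.5,(0,0,512,384),st)
E
```

```text
time_s: 41.4
tcp_pos: [0.3338, -0.3106, 0.1114]
eef_rot: [[-1.0, 0.018, 0.005], [0.009, 0.705, -0.709], [-0.016, -0.709, -0.705]]
force: [-0.4, 0.0, 0.7]
width: -0.0001
t 41.4 at [ 0.3338 -0.3106  0.1114] F [-0.4  0.   0.7] w -0.0001 q [-22. -32. 134. -46.  66. -95.] totrot [-0.003  0.005 -0.018] dist 0.082
  row [-0.0036  0.0001  0.0271] [-0.001  0.002 -0.006]
  row [-0.0036  0.0001  0.0271] [-0.001  0.002 -0.006]
  row [-0.0037  0.      0.0271] [-0.001  0.002 -0.006]
```

View pics/w44.png

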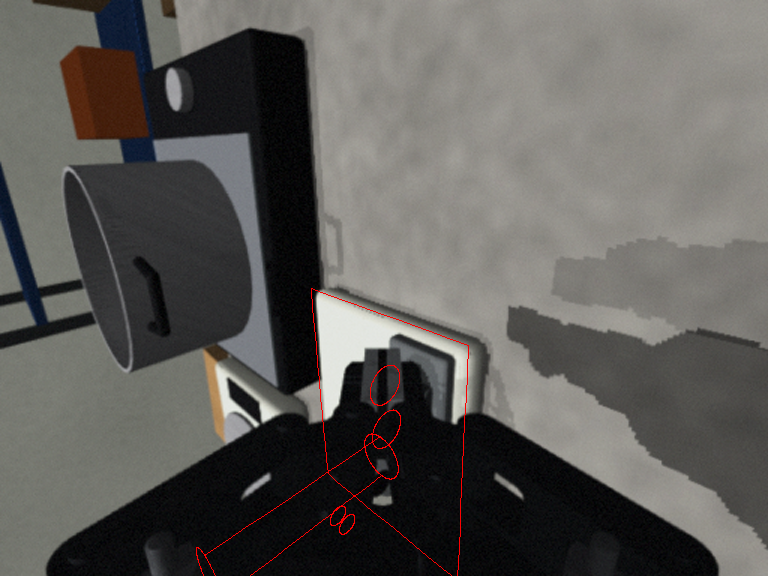

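```bash
python3 -m creep '[[[-0.003,0,0.025],[-0.001,0.002,-0.006],0],[[-0.003,0,0.025],[-0.001,0.002,-0.006],0],[[-0.002,0,0.022],[-0.001,0.002,-0.006],0],[[0,0,0],[0,0,0],0]]'
python3 - <<'E'
from h import *
plan([.348,-.368,.054],Rdown(0,45),1)
f,st=grab("side"); save(f,"s45.png",5,crop=(270,240,390,340),pts=project(f,[st["tcp_pos"]]))
f,st=grab("wrist"); save(f,"w45.png",1)
E
```

```text
time_s: 41.85
tcp_pos: [0.3444, -0.3604, 0.0646]
eef_rot: [[-1.0, 0.002, 0.005], [-0.003, 0.705, -0.709], [-0.005, -0.709, -0.705]]
force: [0.2, -0.5, 1.1]
width: 0.0
t 41.85 at [ 0.3444 -0.3604  0.0646] F [ 0.2 -0.5  1.1] w 0.0 q [-28. -23. 133. -49.  56. -94.] totrot [-0.003  0.005 -0.002] dist 0.0135
  row [-0.0035  0.0022  0.0129] [-0.003  0.005 -0.002]
```

View pics/s45.png

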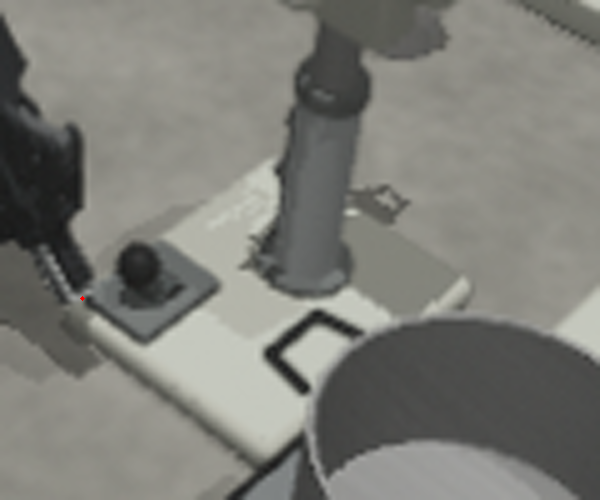

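View pics/w45.png

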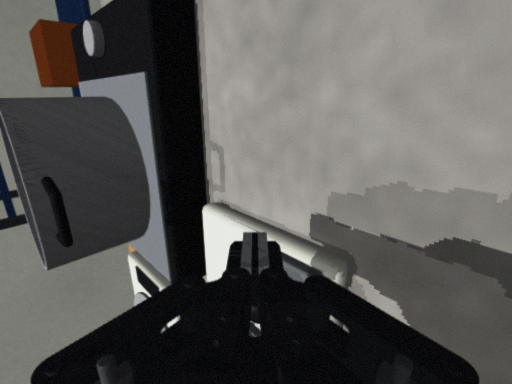

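```bash
python3 -m creep '[[[-0.003,0.002,0.012],[-0.003,0.005,-0.002],0],[[0,0,0],[0,0,0],0]]'
python3 -m creep '[[[-0.008,0,0],[0,0,0],0],[[-0.006,0,0],[0,0,0],0],[[0,0,0],[0,0,0],0]]'
```

```text
time_s: 42.15
tcp_pos: [0.3492, -0.3657, 0.0591]
eef_rot: [[-1.0, 0.002, 0.005], [-0.002, 0.705, -0.709], [-0.005, -0.709, -0.705]]
force: [0.5, 0.4, 0.5]
width: 0.0001
time_s: 42.45
tcp_pos: [0.3655, -0.3644, 0.0624]
eef_rot: [[-1.0, 0.003, 0.009], [-0.004, 0.704, -0.71], [-0.009, -0.71, -0.704]]
force: [-0.4, 0.1, 0.3]
width: 0.0003
```

```bash
python3 -m creep '[[[0.003,0.003,0.008],[-0.003,0.006,0],0],[[0,0,0],[0,0,0],0]]'
python3 -m creep '[[[0,0.002,0.004],[-0.002,0.004,0],0],[[0,0,0],[0,0,0],0]]'
```

```text
time_s: 42.65
tcp_pos: [0.3629, -0.3678, 0.0545]
eef_rot: [[-1.0, 0.003, 0.003], [-0.0, 0.706, -0.708], [-0.004, -0.708, -0.706]]
force: [-0.0, 0.1, -0.3]
width: 0.0001
time_s: 42.85
tcp_pos: [0.3625, -0.3694, 0.0496]
eef_rot: [[-1.0, 0.003, -0.002], [0.004, 0.708, -0.707], [-0.001, -0.707, -0.708]]
force: [-0.2, -0.1, -0.3]
width: 0.0003
```

Now push the ball along +x.

```bash
python3 -m creep '[[[-0.006,0,0],[0,0,0],0],[[-0.006,0,0],[0,0,0],0],[[0,0,0],[0,0,0],0]]'
python3 -m creep '[[[-0.006,0,0.001],[0,0,0],0],[[-0.006,0,0.001],[0,0,0],0],[[0,0,0],[0,0,0],0]]'
python3 -m creep '[[[-0.004,0,0.001],[0,0,0],0],[[-0.004,0,0.001],[0,0,0],0],[[0,0,0],[0,0,0],0]]'
```

```text
time_s: 43.15
tcp_pos: [0.3746, -0.3699, 0.0497]
eef_rot: [[-1.0, 0.004, -0.004], [0.006, 0.707, -0.707], [0.0, -0.707, -0.707]]
force: [0.2, 0.1, 0.0]
width: 0.0
time_s: 43.45
tcp_pos: [0.3873, -0.3716, 0.0485]
eef_rot: [[-1.0, 0.004, -0.005], [0.006, 0.707, -0.707], [0.001, -0.707, -0.707]]
force: [0.2, 0.3, 0.9]
width: 0.0003
time_s: 43.75
tcp_pos: [0.3959, -0.3731, 0.0468]
eef_rot: [[-1.0, 0.004, -0.005], [0.006, 0.707, -0.707], [0.001, -0.707, -0.707]]
force: [-0.6, 0.6, -1.0]
width: 0.0
```

```bash
python3 - <<'E'
from h import *
f,st=grab("side"); save(f,"s46.png",5,crop=(270,240,390,340),pts=project(f,[st["tcp_pos"]]))
f,st=grab("top"); save(f,"t46.png",6,crop=(330,200,430,290),pts=project(f,[st["tcp_pos"]]))
E
```

```text
(no output)
```

View pics/s46.png

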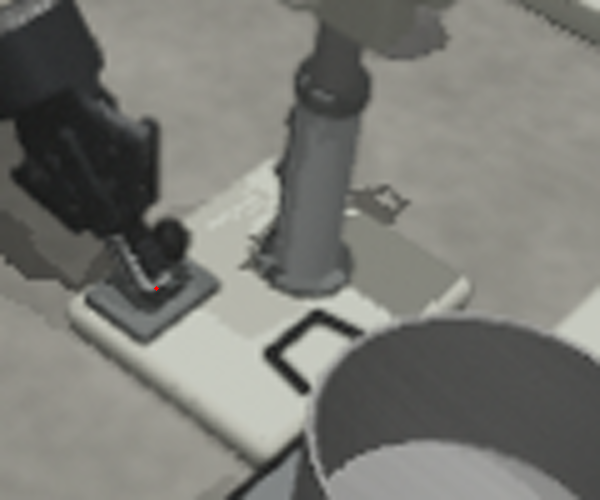

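View pics/t46.png

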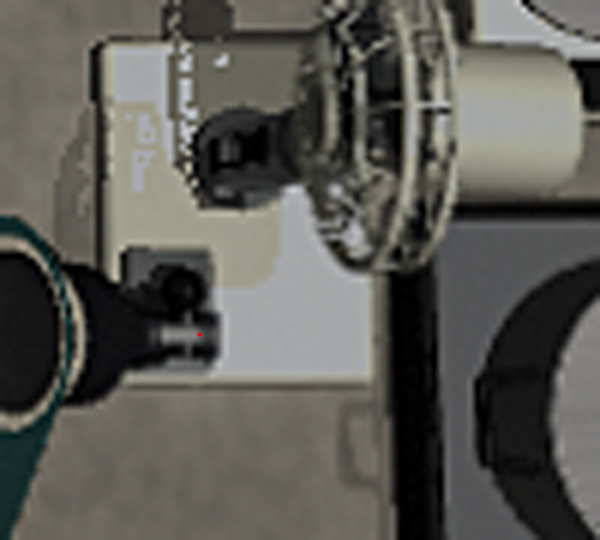

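```bash
python3 - <<'E'
from h import *
f,st=grab("side")
for a in (-.5,0,.2,.5): print(a,project(f,[[.407+.034*np.sin(a),-.364,.028+.034*np.cos(a)]]))
E
python3 -m creep '[[[-0.004,0,0],[0,0,0],0],[[-0.003,0,0],[0,0,0],0],[[0,0,0],[0,0,0],0]]'
```

```text
-0.5 [[297.52555478 293.70740756]]
0 [[301.33950504 289.97294219]]
0.2 [[302.83821117 289.03309165]]
0.5 [[304.86476703 288.33908522]]
time_s: 44.2
tcp_pos: [0.402, -0.373, 0.0465]
eef_rot: [[-1.0, 0.004, -0.008], [0.008, 0.707, -0.707], [0.003, -0.707, -0.707]]
force: [-5.6, 0.7, 2.4]
width: 0.0
```

```bash
python3 -m creep '[[[0.01,0,0],[0,0,0],0],[[0.02,0,-0.005],[0,0,0],0],[[0.01,0,-0.03],[0,0,0],0],[[0,0,-0.04],[0,0,0],0],[[0,0,-0.04],[0,0,0],0],[[0,0,-0.04],[0,0,0],0],[[0,0,-0.04],[0,0,0],0],[[0,0,0],[0,0,0],0]]'
python3 - <<'E'
from h import *
s=manip.get_state(); print(s["tcp_pos"],s["force"],s["joint_velocities"].round(1))
f,st=grab("side"); save(f,"s47.png",4,crop=(270,180,400,330)); save(f,"s47f.png",1.5)
g,st=grab("top"); save(g,"t47.png",1.5)
pt=np.r_[[tf(RK,traycorners(0,0,0,z,(28,))) for z in(.05,.11,.17)]].reshape(-1,3)
save(g,"t47r.png",6,crop=(95,140,205,245),pts=project(g,pt))
for n,d in (("bowl",.02),("soap",.07),("jar",.04),("cups",.035),("mug",.035),("scraper",.01)):
    for F,w in((f,"side"),(g,"top")):
        for r in finder.silhouettes(F,n)[:1]: print(n,w,round(r["p"],2),np.round(r["at"]))
w,st=grab("wrist"); save(w,"w47.png",1.5)
E
```

```text
time_s: 45.0
tcp_pos: [0.3581, -0.2302, 0.188]
eef_rot: [[-1.0, 0.005, -0.007], [0.008, 0.71, -0.704], [0.002, -0.704, -0.71]]
force: [-0.1, 0.1, -0.5]
width: 0.0001
[ 0.35808984 -0.23020989  0.18796432] [-0.12196756  0.10286921 -0.50444438] [-2.1  0.1  3.2  0.  -3.5 -0.7]
bowl side 0.7 [176. 219.]
bowl top 0.84 [186. 267.]
soap side 0.64 [225. 213.]
soap top 0.69 [341. 154.]
jar side 0.9 [260. 184.]
jar top 0.67 [201. 148.]
cups side 0.55 [297. 199.]
cups top 0.94 [264. 146.]
mug side 0.84 [151. 198.]
mug top 0.77 [134. 262.]
scraper side 0.62 [224. 212.]
scraper top 0.98 [202. 194.]
```

View pics/s47f.png

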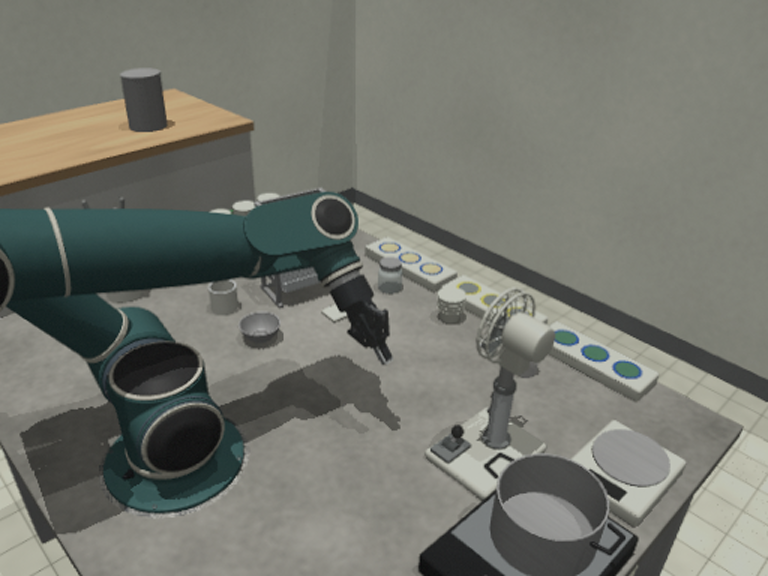

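View pics/s47.png

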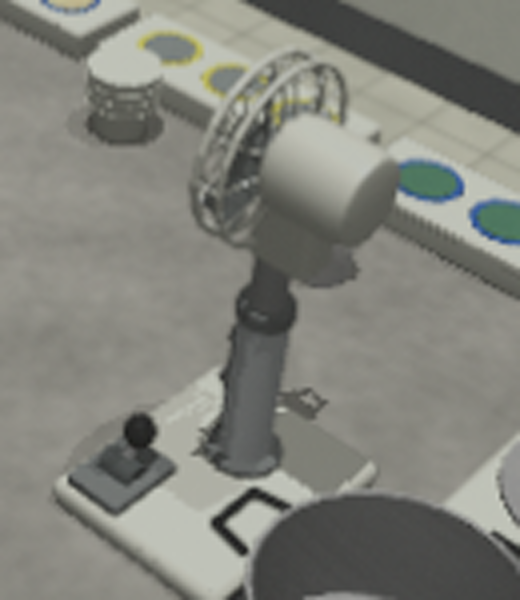

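View pics/t47r.png

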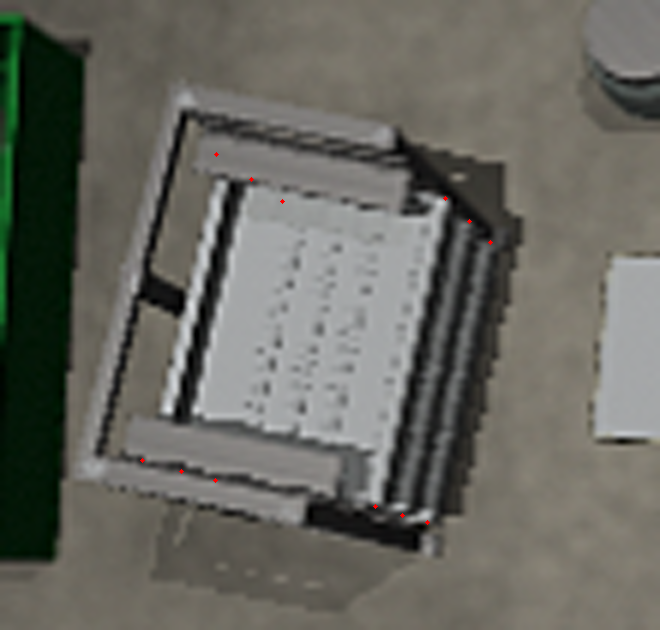

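View pics/w47.png

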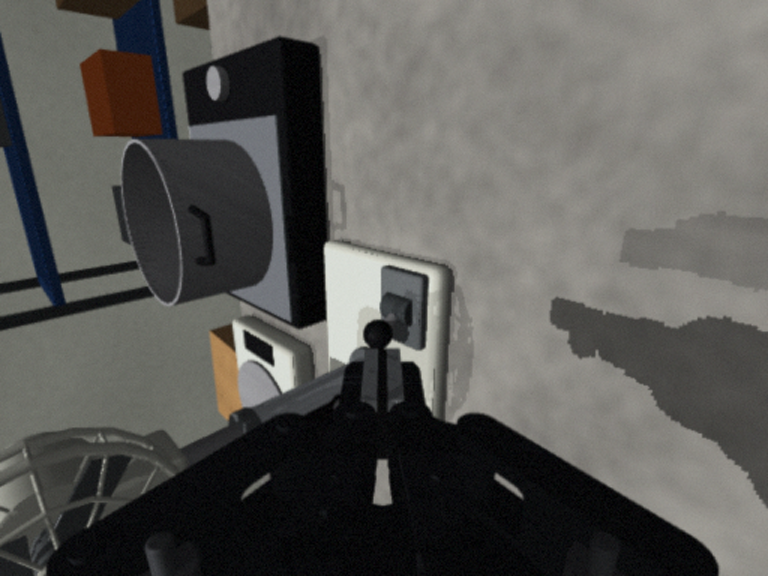

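```bash
python3 - <<'E'
from rig import manip
print(manip.close_job())
E
```

```text
the job is handed in; nothing more can be done
None
```

The job is handed in at about 45 s of the 210 s allowed. The interface reports no verdict.

**Trays:** Only three trays were there. I slid them onto rail pairs 1, 2 and 3, lowest first, and pushed each against the stop bar until the force rose to about 12–22 N. In the last top view the front hems lie within about one pixel (3 mm) of their home positions.

**Fan:** One press on the catch let the head down one hole. In the pictures the drop measured about 15.5 px where 14.6 px was expected for 45 mm. The catch sits in the second hole and looks sprung out. I could not read the joint values, so that rests on the pictures alone.

**Switch:** I pushed the toggle over last, after checking the trays and the fan. It met its end stop at 5.6 N, and the ball leans to the fan's +x in the last pictures.

**Other things:** The bowl, soap, jar, cups, mug and scraper were found within a few pixels of their starting places. The one disagreement was the network's report of the soap in the last side view, which landed on the scraper; in the top view the soap was where it started. The arm was clear of everything when I handed in.

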